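# Lock the analyser's sample wheel on its transit hook

### The job

We are about to drive on, so put the clean sample wheel from the draining rack on its transit hook: pull the black lock knob on top of the hook stand up until it stays up by itself, hang the wheel by its rim over the J-hook under the canopy, let go of it, and push the knob fully home so that the wheel cannot jump off. The wheel is brittle and the hook is clamped at whatever height the last crew left it, so feel your way down and set the rim on the bottom of the hook gently, neither dropping it nor pressing it on the stand. Leave the two tape rolls and the steel instrument box where they stand.

Things in the scene. Friction and masses are not known exactly. Their poses are not given: they have to be found in the camera images.
- wheel_center (a point): Centre of the loose white sample wheel, 130 to 230 g. z = its axis. Rim 170 mm outside, 142 inside, 20 thick along z. Hub 22 mm wide, 22 thick. Four spokes, 10 mm wide and 8 thick, along +x, -x, +y, -y, with open gaps between them for the hook. Both faces alike; blue mark on the rim at +x.
- sample_wheel: Same wheel, same frame as wheel_center. At the start it stands upright in the draining rack, +x up, a flat face towards the robot. The fixed wire rack is 156 x 176 mm; its wires reach no higher than 20 mm below the wheel's centre, so the rim's upper half is free to be pinched across its 20 mm thickness.
- hook_saddle (a point): Point of the fixed stand, 195 mm above the worktop: top of the J-hook's saddle if the hook is clamped at its highest. It is clamped firmly 0 to 16 mm lower, unmeasured: feel for it. x points from the hook's tip to its post, away from the robot; z up. The hook is a 10 mm bar along x; its flange on the 40 mm wide post is at x = +72 mm; a 26 mm wide black stop collar faces the rim at x = +12 mm.
- hook_tip (a point): Top of the hook's upturned tip at the highest setting (0 to 16 mm lower in fact): 22 mm above the saddle, 21 mm in front of it; same axes. The tip is 10 mm thick; the mouth between tip and collar is 28 mm wide for the 20 mm rim. Pass the rim over the tip from the front, centre about 28 mm above hang_point (more would bring the hub to a low hook), then down into the mouth. The collar is 8 mm higher than the saddle.
- canopy_edge (a point): Middle of the canopy's lower front edge: 40 mm in front of hook_saddle and 54 mm above it; same axes. The canopy is 92 mm wide (46 to either side) and reaches back over the post; its top is 71 mm above the saddle. It keeps a gripper from standing upright over the hooked rim: hold the rim about 45 degrees round from its top and lean the tool sideways as much, in the wheel's plane.
- hang_point (a point): Point fixed to the stand where the wheel's centre is when its rim hangs seated and the hook is at its highest setting: 71 mm below hook_saddle, 2 mm to its front, same axes. With the real setting the centre hangs 0 to 19 mm lower. The hanging wheel's axis is parallel to this x axis. Pressed on the hook, the held wheel gives in the fingers by about 1 mm per N.
- lock_knob (a point): Centre of the black lock knob with a red dot, 34 mm wide, 26 high, on an upright rod through the canopy over the saddle; same axes. Its underside is 18 mm above the canopy when home (9 mm above a 28 mm wide bush). The rod's rubber foot closes the hook's mouth: home, it is 18.5 mm above hook_saddle, 4 to 20 mm over a seated rim; pulled out, it is flush with the canopy.
- lock (a joint): Lift of the lock knob in m: 0 = home (hook closed, as at the start), 0.035 = fully up. A spring detent holds it at both ends: about 7 N start it upwards, 5 N downwards; past mid-stroke it snaps on by itself. It cannot go home onto a rim that is in its way.
- hook_stand: The fixed hook stand; origin on the worktop right below hook_saddle, same axes. Its grey base plate is 10 mm thick, 130 mm wide, from x = -65 to +125 mm.
- roll_tall (a point): Centre of the taller cream tape roll, standing on end, 33 mm wide, 60 mm high; a loose bystander.
- roll_short (a point): Centre of the shorter cream tape roll, standing on end, 33 mm wide, 50 mm high; a loose bystander.
- box_mid (a point): Centre of the closed stainless instrument box with a wire handle on its lid, 76 x 196 x 62 mm; a loose bystander.

How it is judged:
By the outcome, as a careful person would: the job done as asked, in the order asked, and still so for the second after the job is handed in, with the robot touching nothing.
It also fails if it takes over 64 s, if anything falls off the work surface, if the arm or the gripper's body presses on something with over 40 N, if the wrist force passes 120 N, or if a joint passes its speed limit or range.

### The arm

A 6-joint arm with a two-finger parallel gripper is mounted at the origin on a cart in front of the work surface, level with it; the furniture and walls round the work are solid. World frame = base frame: x ahead of the robot, y to its left, z up, the work surface at z = 0. Lengths are in mm, angles in rad, forces in N, time in s.
With the tool pointing down it reaches from about 400 to 925 mm from the base axis. Payload 12.5 kg.
Tool frame: the origin (TCP) lies midway between the tips of the shut fingers; the grasp point (between the pads) lies behind it (grip_point_offset is the z of the grasp point in the tool frame, in mm); z points along the fingers, y is the direction in which the jaws open and shut (so a half turn about z gives the same grasp; the last joint's range is limited). The gripper opens to 95 mm and grips with 3 to 60 N. Pads are 20 mm wide; open, the fingers measure 119 mm over their backs; the gripper's body (75 mm by 180 mm) begins 59 mm behind the grasp point.
Start: joints at [1.18, 0.491, 1.559, -0, 1.092, -0.106], TCP at [175.586, 599.847, 214.661] pointing down, gripper open.
Joint ranges: [-3.1, 3.1], [-0.84, 2.19], [0.05, 2.79], [-1.13, 4.28], [0.06, 2.93], [-2.69, 2.69]. Speed limits (rad/s): [2.22, 2.22, 2.79, 3.14, 3.14, 3.14].

### API

Orientations are given as a unit quaternion [w, x, y, z].
In Python, from rig import * gives the robot as it stands. The module is installed in compiled form; this text tells all that it offers.
- The arm moves only by the tool carry_out, never from a script. Its argument "commands" is text: rows parted by semicolons, each of 5 numbers parted by spaces: the shift along the tool's x, y, z in cm, then the turn about the tool's z in degrees, then the closure, from 0 (fully open) to 1 (shut). In form: x y z roll jaw; .... A call has 1 to 5 rows; each row shifts and turns the pose as measured when the row begins, along the tool's axes as they then stand; what a row does not reach is not made up. A row lasts 1/12 s, in which the tool goes at most 41.7 mm and 7.16 degrees, less where a joint would pass 70% of its speed; a pose out of reach is approached as far as the arm can. A call with a gripper value outside its range is refused whole. The fingers move at their own pace and stop on an object; the grip force is fixed at half the most. Time passes only in rows, so rows that do not move let the fingers close. It gives the time, the measured TCP pose, the force and the opening at its end, in the units of the state.
- sense(): the state, without advancing time (a new reading comes with each control period).
- snapshot(name): name is "scene" or "top"; returns (picture, depth): 400x640x3 uint8, red, green, blue; 400x640 float32, mm along the optical axis (not along the pixel's ray), 0 where there is no reading.
- calibration(name): a dict with "mtx" (3x3 intrinsics, pixels), "xyz" and "attitude" of the camera in the world. Camera axes: x right, y down, z forward; pixel columns grow to the right and rows downward; lengths in mm; the calibration is good to about 2 mm. A picture is of the moment at which its call begins. calibration takes no time and is no camera call.
- job_done(): hands the job in, once; it reports no verdict.
Trained networks look in the newest picture that a camera, given by its name, has taken for a name from the list of things; names that differ only in an ending like _2 or _b are one class to them, and where a whole thing is asked for, a point or a joint stands for the part that bears it (a point fixed in the world has none). Each returns a list of dicts, best first, with "conf" (0 to 1); they miss things now and then, are a little off and sometimes report something else, mostly with a low value. They report only what shows in the picture. A call takes as long as a camera call.
- spot_in(camera, target): "at" ([column, row] in pixels, amid what is visible of it).
- mark_of(camera, target): "at" ([column, row] in pixels: a listed point, or the origin of a listed thing).
The state is a dict: "time": time; "joints": joint angles; "qvel": joint speeds; "joint_torque": joint torques, N m; "tcp_pos": TCP position; "tool_rot": TCP orientation; "ft_force": force on the tool from outside, world axes, zero at the start; "wrist_torque": the same for the moment, N m; "gripper_width": finger opening in mm.
Only numpy, scipy, OpenCV 4.12 (cv2) and the standard library are available. Lean on these libraries where they do the work, as an engineer would, in place of code of your own. Each camera call takes 0.05 s, during which the arm holds its last target.

## Working session

There is one attempt and no reset: what is moved stays moved. The work goes in short steps, Python scripts to look and compute and a tool call to move; the robot and the scene stay as the last step left them, time stands still between calls to the robot, and variables do not carry over. Pictures are saved under pics/ and viewed, and the job is handed in when it is done.

Besides the shell and the picture viewer there is one more tool, called after "Call:" by a JSON object that holds its "name" and its "arguments", one argument or row to a line. carry_out: Moves the arm, as the interface text tells. Its arguments: {"type":"object","properties":{"commands":{"type":"string"}},"required":["commands"]}

```bash
mkdir -p pics; ls; python3 - <<'E'
from rig import *
import cv2
s=sense(); print(s)
for n in ("scene","top"):
    p,d=snapshot(n); cv2.imwrite(f"pics/{n}0.png",p[:,:,::-1])
    c=calibration(n); print(n,c)
E
```

```text
pics
{'time': 0.0, 'joints': array([ 1.18042064e+00,  4.91524665e-01,  1.55947469e+00, -9.93499768e-06,
        1.09167210e+00, -1.05593777e-01]), 'qvel': array([ 0.00115533,  0.00040462, -0.00010416, -0.00029663,  0.00167216,
        0.00136811]), 'joint_torque': array([-2.64841423e-03, -6.12636995e+01, -2.58177119e+01,  6.91050896e-02,
        4.82493080e-02, -1.24363296e-04]), 'tcp_pos': array([175.47373549, 599.60124209, 214.07472932]), 'tool_rot': array([-1.28123962e-04,  1.41907985e-01,  9.89879706e-01, -5.23980462e-04]), 'ft_force': array([ 0.64587991, -0.24875219, -0.47125536]), 'wrist_torque': array([ 0.03621228, -0.00480494, -0.03926409]), 'gripper_width': 94.80468343571431}
scene {'mtx': array([[407.85912967,   0.        , 314.41181829],
       [  0.        , 407.85912967, 197.48679712],
       [  0.        ,   0.        ,   1.        ]]), 'xyz': array([ 296.79183295, -430.66937952,  982.09255732]), 'attitude': array([-0.278278  ,  0.93138004, -0.22584518,  0.06392597])}
top {'mtx': array([[467.42822387,   0.        , 323.40719512],
       [  0.        , 467.42822387, 204.5311249 ],
       [  0.        ,   0.        ,   1.        ]]), 'xyz': array([ 386.92094866,   33.31873468, 1279.20144762]), 'attitude': array([-0.05114475,  0.70846941, -0.70250497,  0.04406897])}
```

View pics/scene0.png

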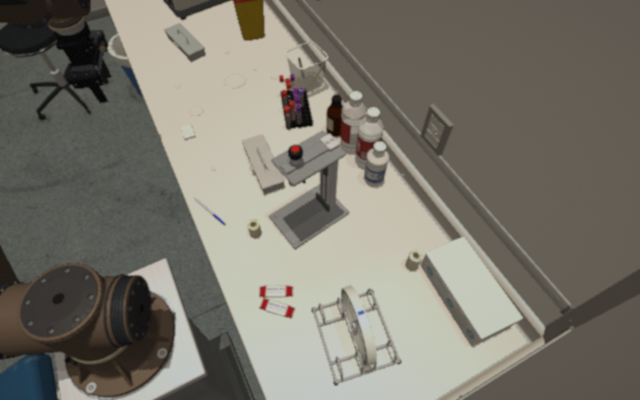

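View pics/top0.png

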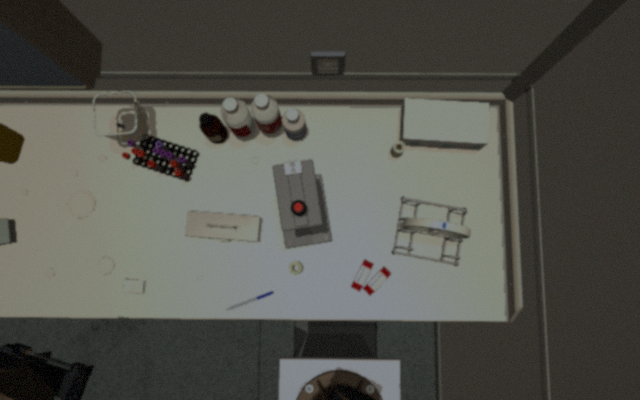

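Scene: wheel in rack at about (360,325), blue mark at its top; knob with red dot at (295,152). The tape roll sits at (254,228), close to the stand, and the box at (262,163). Top: knob (299,208), wheel (435,227), box (222,225), rolls (296,267) and (398,149).

```bash
cat > h.py <<'E'
from rig import *
import numpy as np, cv2
from scipy.spatial.transform import Rotation as R
def rot(q): return R.from_quat([q[1],q[2],q[3],q[0]])
def cam(n):
    c=calibration(n); return c['mtx'],np.array(c['xyz']),rot(c['attitude']).as_matrix()
def ray(n,px):
    K,t,M=cam(n); v=np.linalg.inv(K)@np.array([px[0],px[1],1.]); return t,M@v
def proj(n,P):
    K,t,M=cam(n); v=(np.atleast_2d(P)-t)@M; u=v@K.T; return u[:,:2]/u[:,2:]
def deproj(n,px,depth): t,v=ray(n,px); return t+v*depth
def tri(pa,pb):
    (a,u),(b,v)=ray("scene",pa),ray("top",pb)
    s=np.linalg.lstsq(np.c_[u,-v],b-a,rcond=None)[0]
    p,q=a+s[0]*u,b+s[1]*v; return (p+q)/2,np.linalg.norm(p-q)
E
python3 - <<'E'
from h import *
np.set_printoptions(precision=1,suppress=True)
D={}
for n in("scene","top"): D[n]=snapshot(n)[1]
np.savez("d0.npz",**D)
for k in "wheel_center hook_saddle hook_tip canopy_edge hang_point lock_knob hook_stand roll_tall roll_short box_mid".split():
    r={n:mark_of(n,k) for n in D}
    for n in D:
        for e in r[n][:3]:
            a=e['at']; i,j=int(round(a[1])),int(round(a[0])); d=np.median(D[n][max(i-1,0):i+2,max(j-1,0):j+2])
            print(k,n,np.array(a),round(e['conf'],2),deproj(n,a,d))
    if r["scene"] and r["top"]: print("   TRI",k,*tri(r["scene"][0]['at'],r["top"][0]['at']))
print(sense()['time'])
E
```

```text
wheel_center scene [355.3 320.9] 0.58 [ 488.2 -237.9   98.8]
wheel_center top [436.3 227.6] 0.72 [ 484.7 -224.9  163.1]
wheel_center top [300.9 214.2] 0.23 [498.5  90.9 302.1]
   TRI wheel_center [ 488.9 -238.8  101.4] 2.494606162337909
hook_saddle scene [296.  176.3] 0.6 [498.1  61.2 257.5]
hook_saddle top [300.4 216.3] 0.81 [497.7  93.9 268.7]
   TRI hook_saddle [508.3  96.6 206.6] 8.014233405912242
hook_tip scene [287.3 177.8] 0.69 [479.9  67.5 255.8]
hook_tip scene [302.2 223. ] 0.29 [513.4  79.2   9.6]
hook_tip top [305.4 223.7] 0.97 [481.9  82.9 265.5]
   TRI hook_tip [485.6  84.5 231.2] 0.9944675742283032
canopy_edge scene [280.6 173.6] 0.75 [524.4 240.7  36.1]
canopy_edge top [299.2 226.4] 0.67 [476.1  96.5 262.8]
   TRI canopy_edge [477.4  98.4 236.3] 2.2236632915493004
hang_point scene [294.8 195.7] 0.84 [536.6 175.3  -0.1]
hang_point top [304.3 217. ] 0.79 [496.5  85.5 266. ]
   TRI hang_point [507.7  93.2 132. ] 6.745832658046348
lock_knob scene [296.6 152.8] 0.49 [512.2  82.2 307.8]
lock_knob top [300.2 208.5] 0.55 [509.7  92.2 308.8]
   TRI lock_knob [513.8  92.4 295.1] 4.914054700722855
hook_stand top [302.4 222.2] 0.95 [485.   89.5 266.6]
roll_tall scene [413.3 256.3] 0.61 [ 712.7 -151.6   39.8]
roll_tall top [394.6 147.6] 0.73 [ 707.6 -142.8   58.5]
roll_tall top [300.5 208.4] 0.62 [509.9  91.5 308.8]
   TRI roll_tall [ 716.8 -147.7   27.8] 2.4110094287603805
roll_short scene [258.1 225.6] 0.62 [399.  106.3  46.2]
roll_short top [293.2 266.1] 0.56 [390.9 125.5  25.8]
   TRI roll_short [396.6 125.1  15.6] 11.628669250540469
box_mid scene [261.9 159.4] 0.7 [496.4 311.1  39.3]
box_mid top [222.2 230. ] 0.63 [484.5 315.6  38.6]
   TRI box_mid [490.8 314.6  36.6] 12.601822134897997
1.2
```

```bash
python3 - <<'E'
from h import *
np.set_printoptions(precision=1,suppress=True)
D=np.load("d0.npz")
def cloud(n):
    K,t,M=cam(n); d=D[n]; v,u=np.mgrid[:400,:640]
    P=np.c_[u.ravel(),v.ravel(),np.ones(u.size)]@np.linalg.inv(K).T*d.ravel()[:,None]
    return (P@M.T+t)[d.ravel()>0]
for n in("top","scene"):
    P=cloud(n)
    tb=P[(abs(P[:,0]-420)<20)&(abs(P[:,1]+50)<60)]; print(n,"table z",np.median(tb[:,2]))
    b=(abs(P[:,0]-540)<130)&(abs(P[:,1]-90)<110)
    k=P[b&(P[:,2]>300)]; print(" knob top",len(k),np.median(k,0),k.min(0),k.max(0),(k.min(0)+k.max(0))/2)
    c=P[b&(P[:,2]>250)&(P[:,2]<278)]; 
    r=cv2.minAreaRect(c[:,:2].astype(np.float32)); print(" canopy",len(c),np.median(c[:,2]),r, "\n",cv2.boxPoints(r))
    bp=P[b&(P[:,2]>4)&(P[:,2]<16)]; r=cv2.minAreaRect(bp[:,:2].astype(np.float32)); print(" base",len(bp),r)
    w=P[(abs(P[:,0]-485)<120)&(abs(P[:,1]+235)<120)&(P[:,2]>20)]
    print(" wheel",len(w),w.max(0),w.min(0))
    h=w[w[:,2]>110]; m=h.mean(0); U,S,V=np.linalg.svd(h[:,:2]-m[:2],full_matrices=False); print("  top part",len(h),m,h.min(0),h.max(0),S/np.sqrt(len(h)),"dir",V[0],np.degrees(np.arctan2(V[0][1],V[0][0])))
    print(h[h[:,2]>170].mean(0))
    bx=P[(abs(P[:,0]-490)<80)&(abs(P[:,1]-320)<130)&(P[:,2]>20)]; r=cv2.minAreaRect(bx[:,:2].astype(np.float32)); print(" box",r,bx[:,2].max())
E
```

```text
top table z 0.2842205969780025
 knob top 196 [512.6  96.6 308.7] [496.5  80.4 301.2] [528.2 112.  314.1] [512.3  96.2 307.6]
 canopy 2577 260.1846985094563 ((547.9678344726562, 102.95777893066406), (150.6363983154297, 92.12562561035156), 9.658404350280762) 
 [[466.  135.7]
 [481.4  44.9]
 [629.9  70.2]
 [614.5 161. ]]
 base 1397 ((540.1010131835938, 90.68339538574219), (259.1352233886719, 217.50474548339844), 0.07189667224884033)
 wheel 1136 [ 569.2 -145.8  178.1] [ 413.4 -332.4   20.1]
  top part 585 [ 491.  -232.   155.8] [ 467.9 -320.2  110.1] [ 512.5 -159.   178.1] [44.6  6.1] dir [0.2 1. ] 79.79358184428126
[ 490.7 -239.5  172.1]
 box ((494.31024169921875, 316.4505310058594), (197.27847290039062, 75.41374206542969), 85.99443817138672) 66.56571391735633
scene table z -0.8268478929660432
 knob top 157 [511.6  89.3 307.5] [497.1  77.5 300.4] [529.5 106.6 311.7] [513.3  92.1 306.1]
 canopy 1989 258.93588244315254 ((548.2195434570312, 99.67790222167969), (150.69064331054688, 93.7811279296875), 9.81132698059082) 
 [[466.  133. ]
 [482.   40.6]
 [630.5  66.3]
 [614.5 158.7]]
 base 2413 ((544.8489990234375, 83.7264633178711), (209.7633056640625, 220.9581298828125), 16.767236709594727)
 wheel 1756 [ 566.1 -152.4  174. ] [ 413.5 -339.2   20.1]
  top part 846 [ 487.1 -256.7  154.6] [ 467.2 -325.3  110.1] [ 511.5 -165.3  174. ] [43.4  6.2] dir [-0.2 -1. ] -99.67329600420055
[ 489.3 -244.7  171.3]
 box ((495.3774719238281, 314.3295593261719), (201.11192321777344, 75.50643920898438), 86.07743835449219) 62.95248697057127
```

```bash
python3 - <<'E'
import cv2
a=cv2.imread("pics/top0.png")[140:300,180:500]; cv2.imwrite("pics/topz.png",cv2.resize(a,None,fx=2.5,fy=2.5,interpolation=cv2.INTER_CUBIC))
a=cv2.imread("pics/scene0.png")[120:260,220:360]; cv2.imwrite("pics/scz.png",cv2.resize(a,None,fx=4,fy=4,interpolation=cv2.INTER_CUBIC))
E
```

```text
(no output)
```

View pics/topz.png

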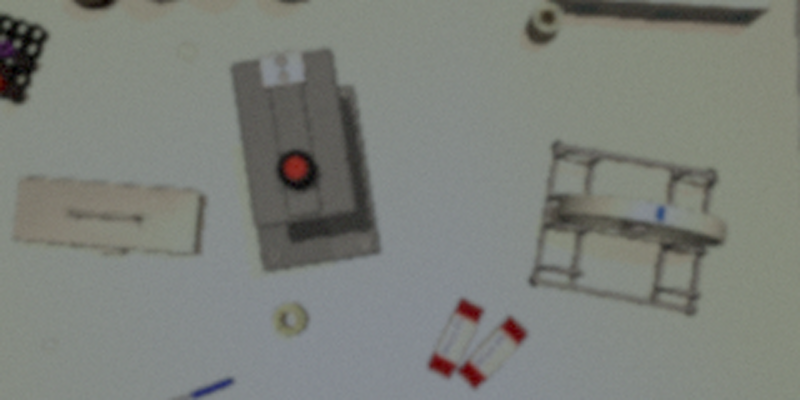

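View pics/scz.png

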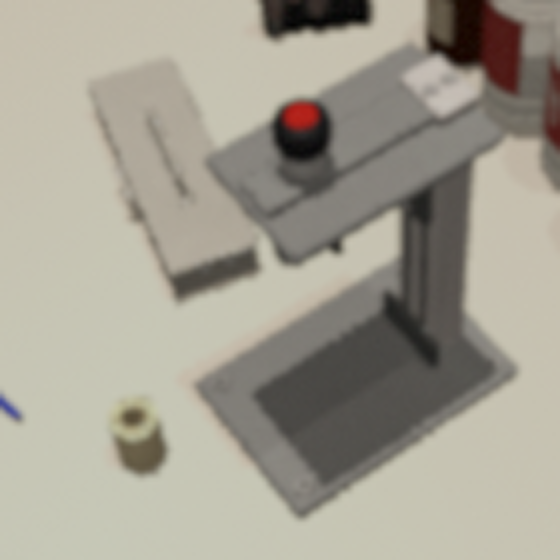

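```bash
python3 - <<'E'
import rig
print([x for x in dir(rig) if not x.startswith('__')])
print(getattr(rig,'grip_point_offset',None))
print(rig.sense().keys())
E
```

```text
['IKError', 'calibration', 'grip_point_offset', 'job_done', 'mark_of', 'sense', 'snapshot', 'spot_in']
-18.8
dict_keys(['time', 'joints', 'qvel', 'joint_torque', 'tcp_pos', 'tool_rot', 'ft_force', 'wrist_torque', 'gripper_width'])
```

Call:
{"name": "carry_out", "arguments": {
  "commands": "0 0 -4 7 0; 0 0 -4 7 0; 0 0 -4 7 0; 0 0 -4 7 0"
}}

```text
time: 1.53
tcp_pos: [174.8, 597.6, 370.9]
tool_rot: [0.0, 0.382, 0.924, -0.009]
ft_force: [0.4, -0.1, -0.6]
gripper_width: 95.0
```

Call:
{"name": "carry_out", "arguments": {
  "commands": "4 0 0 7 0; 4 0.5 0 7 0; 4 1 0 7 0; 4 1 0 7 0; 4 1 0 7 0"
}}

```text
time: 1.95
tcp_pos: [103.6, 782.5, 388.9]
tool_rot: [-0.001, 0.647, 0.763, 0.002]
ft_force: [0.7, 1.6, 1.1]
gripper_width: 95.2
```

```bash
cat >> h.py <<'E'
def st(tag=""):
    s=sense(); M=rot(s['tool_rot']).as_matrix()
    print(tag,"t",round(s['time'],2),"tcp",np.round(s['tcp_pos'],1),"x",np.round(M[:,0],3),"y",np.round(M[:,1],3),"z",np.round(M[:,2],3),"F",np.round(s['ft_force'],1),"w",round(s['gripper_width'],1),"j",np.round(s['joints'],2)); return s,M
E
python3 -c "
from h import *
st()"
```

```text
t 1.95 tcp [103.6 782.5 388.9] x [-0.164  0.987  0.005] y [0.987 0.164 0.001] z [ 0.     0.005 -1.   ] F [0.7 1.6 1.1] w 95.2 j [1.36 0.69 0.75 0.   1.7  1.19]
```

Call:
{"name": "carry_out", "arguments": {
  "commands": "4 0 0 0 0; 4 0 0 0 0; 4 0 0 0 0; 4 0 0 0 0; 4 0 0 0 0"
}}

```text
time: 2.37
tcp_pos: [77.5, 898.4, 370.2]
tool_rot: [-0.008, 0.649, 0.761, 0.01]
ft_force: [0.3, -2.6, 11.0]
gripper_width: 95.4
```

```bash
python3 -c "
from h import *
st()"
```

```text
t 2.37 tcp [ 77.5 898.4 370.2] x [-0.159  0.987  0.025] y [0.987 0.159 0.006] z [ 0.002  0.025 -1.   ] F [ 0.3 -2.6 11. ] w 95.4 j [1.41 1.05 0.05 0.   2.02 1.25]
```

Call:
{"name": "carry_out", "arguments": {
  "commands": "3 0 0 0 0; 3 0 0 0 0; 3 0 0 0 0"
}}

```text
time: 2.62
tcp_pos: [57.3, 927.5, 333.3]
tool_rot: [-0.019, 0.648, 0.761, 0.025]
ft_force: [0.6, 0.0, 0.2]
gripper_width: 94.8
```

```bash
python3 -c "
from h import *
s,_=st(); print(s['joints'])"
```

```text
t 2.62 tcp [ 57.3 927.5 333.3] x [-0.159  0.985  0.061] y [0.987 0.158 0.013] z [ 0.003  0.062 -0.998] F [0.6 0.  0.2] w 94.8 j [1.44 1.09 0.05 0.01 1.95 1.28]
[1.43658853 1.08642091 0.04799407 0.00548964 1.94510982 1.27919837]
```

Call:
{"name": "carry_out", "arguments": {
  "commands": "3.7 0 -1.8 0 0; 3.7 0 -1.8 0 0; 3.7 0 -1.8 0 0"
}}

```text
time: 2.87
tcp_pos: [34.0, 941.1, 353.2]
tool_rot: [-0.042, 0.647, 0.759, 0.055]
ft_force: [-0.5, -0.3, -0.7]
gripper_width: 95.0
```

```bash
python3 -c "
from h import *
s,_=st(); print(s['joints'],s['qvel'])"
```

```text
t 2.87 tcp [ 34.  941.1 353.2] x [-0.159  0.978  0.135] y [0.987 0.157 0.029] z [ 0.007  0.138 -0.99 ] F [-0.5 -0.3 -0.7] w 95.0 j [1.46 1.07 0.05 0.01 1.89 1.31]
[1.46224389 1.06682095 0.04762089 0.00867421 1.88881197 1.3063002 ] [ 0.09912127 -0.12503093 -0.00747907  0.01117681 -0.215945    0.10079746]
```

Call:
{"name": "carry_out", "arguments": {
  "commands": "3.7 0 -1.8 0 0; 3.7 0 -1.8 0 0; 3.7 0.3 -1.8 0 0; 3.7 0.3 -1.6 0 0; 3.7 0.3 -1.6 0 0"
}}

```text
time: 3.28
tcp_pos: [7.0, 954.3, 409.5]
tool_rot: [-0.086, 0.642, 0.754, 0.109]
ft_force: [0.6, 0.4, 0.3]
gripper_width: 95.1
```

```bash
python3 -c "
from h import *
s,_=st(); print(s['joints'],s['qvel'])"
```

```text
t 3.28 tcp [  7.  954.3 409.5] x [-0.162  0.949  0.269] y [0.987 0.153 0.053] z [ 0.01   0.274 -0.962] F [0.6 0.4 0.3] w 95.1 j [1.49 1.01 0.05 0.01 1.8  1.33]
[1.49082712 1.01215009 0.04805884 0.01267582 1.80363368 1.33459677] [ 0.0434633  -0.12421     0.00298241  0.00758365 -0.20390417  0.04593866]
```

Call:
{"name": "carry_out", "arguments": {
  "commands": "4 0.3 -1 0 0; 4 0.3 -1 0 0; 4 0 -1 0 0; 4 0 -1 0 0; 4 0 -1 0 0"
}}

```text
time: 3.7
tcp_pos: [-18.7, 977.0, 442.3]
tool_rot: [-0.129, 0.635, 0.745, 0.159]
ft_force: [-0.4, -0.4, 0.4]
gripper_width: 94.6
```

```bash
python3 -c "
from h import *
s,_=st(); print(s['joints'],s['qvel'])"
```

```text
t 3.7 tcp [-18.7 977.  442.3] x [-0.161  0.905  0.394] y [0.987 0.144 0.073] z [ 0.009  0.4   -0.916] F [-0.4 -0.4  0.4] w 94.6 j [1.52 0.99 0.05 0.01 1.69 1.36]
[1.51936375 0.98851268 0.04863157 0.01122197 1.69252155 1.36305831] [ 0.08242336 -0.06358965 -0.0020167  -0.01071051 -0.24674535  0.07795535]
```

```bash
cat >> h.py <<'E'
def to(P,grip=False):
    s,M=st(); t=s['tcp_pos']
    if grip: t=t+M[:,2]*-18.8
    d=M.T@(np.array(P)-t)/10; n=np.linalg.norm(d); print("from",np.round(t,1),"dist cm",round(n,2),"tool xyz cm",np.round(d,2),"rows@4",round(n/4,1),"per row",np.round(d/max(n/4,1),2))
E
python3 -c "
from h import *
to([513,94,375],True)"
```

```text
t 3.7 tcp [-18.7 977.  442.3] x [-0.161  0.905  0.394] y [0.987 0.144 0.073] z [ 0.009  0.4   -0.916] F [-0.4 -0.4  0.4] w 94.6 j [1.52 0.99 0.05 0.01 1.69 1.36]
from [-18.9 969.4 459.5] dist cm 102.78 tool xyz cm [-91.13  39.26 -26.81] rows@4 25.7 per row [-3.55  1.53 -1.04]
```

Call:
{"name": "carry_out", "arguments": {
  "commands": "-3.55 1.5 -1 0 0.25; -3.55 1.5 -1 0 0.25; -3.55 1.5 -1 0 0.25; -3.55 1.5 -1 0 0.25; -3.55 1.5 -1 0 0.25"
}}

```text
time: 4.12
tcp_pos: [51.6, 861.5, 425.9]
tool_rot: [-0.131, 0.631, 0.747, 0.159]
ft_force: [1.2, 1.6, 1.9]
gripper_width: 72.2
```

Call:
{"name": "carry_out", "arguments": {
  "commands": "-3.55 1.5 -1 0 0.25; -3.55 1.5 -1 0 0.25; -3.55 1.5 -1 0 0.25; -3.55 1.5 -1 0 0.25; -3.55 1.5 -1 0 0.25"
}}

```text
time: 4.53
tcp_pos: [155.8, 683.3, 405.7]
tool_rot: [-0.132, 0.63, 0.747, 0.162]
ft_force: [1.6, 0.6, 0.9]
gripper_width: 71.4
```

```bash
python3 -c "
from h import *
to([513,94,375],True)"
```

```text
t 4.53 tcp [155.8 683.3 405.7] x [-0.17   0.9    0.402] y [0.985 0.152 0.076] z [ 0.007  0.409 -0.912] F [1.6 0.6 0.9] w 71.4 j [1.2  0.33 1.38 0.17 1.04 0.97]
from [155.7 675.6 422.9] dist cm 68.43 tool xyz cm [-60.32  25.99 -19.19] rows@4 17.1 per row [-3.53  1.52 -1.12]
```

Call:
{"name": "carry_out", "arguments": {
  "commands": "-3.55 1.5 -1.1 0 0.25; -3.55 1.5 -1.1 0 0.25; -3.55 1.5 -1.1 0 0.25; -3.55 1.5 -1.1 0 0.25; -3.55 1.5 -1.1 0 0.25"
}}

```text
time: 4.95
tcp_pos: [261.0, 504.6, 390.6]
tool_rot: [-0.133, 0.629, 0.747, 0.166]
ft_force: [0.9, 0.4, 0.7]
gripper_width: 71.5
```

Call:
{"name": "carry_out", "arguments": {
  "commands": "-3.55 1.5 -1.1 0 0.25; -3.55 1.5 -1.1 0 0.25; -3.55 1.5 -1.1 0 0.25; -3.55 1.5 -1.1 0 0.25; -3.55 1.5 -1.1 0 0.25"
}}

```text
time: 5.37
tcp_pos: [367.0, 326.6, 375.8]
tool_rot: [-0.132, 0.628, 0.748, 0.171]
ft_force: [0.9, 0.7, 0.0]
gripper_width: 71.4
```

```bash
python3 -c "
from h import *
to([513,94,365],True)"
```

```text
t 5.37 tcp [367.  326.6 375.8] x [-0.177  0.894  0.412] y [0.984 0.153 0.091] z [ 0.018  0.421 -0.907] F [0.9 0.7 0. ] w 71.4 j [0.37 0.06 1.81 0.44 1.13 0.04]
from [366.6 318.6 392.9] dist cm 26.96 tool xyz cm [-23.82  10.72  -6.67] rows@4 6.7 per row [-3.53  1.59 -0.99]
```

Call:
{"name": "carry_out", "arguments": {
  "commands": "-3.5 1.6 -1 0 0.25; -3.5 1.6 -1 0 0.25; -3.5 1.6 -1 0 0.25; -3.5 1.6 -1 0 0.25; -3.5 1.6 -1 0 0.25"
}}

```text
time: 5.78
tcp_pos: [479.3, 152.5, 358.2]
tool_rot: [-0.128, 0.628, 0.748, 0.175]
ft_force: [0.7, 0.5, 0.2]
gripper_width: 71.1
```

Call:
{"name": "carry_out", "arguments": {
  "commands": "-2 0.9 -0.6 0 0.25; 0 0 0 0 0.25"
}}

```text
time: 5.95
tcp_pos: [495.8, 127.2, 355.0]
tool_rot: [-0.127, 0.63, 0.746, 0.175]
ft_force: [-1.1, 0.0, -0.3]
gripper_width: 70.9
```

```bash
python3 -c "
from h import *
to([513,94,365],True)
for n in('scene','top'):
    p,d=snapshot(n); cv2.imwrite('pics/a_%s.png'%n,p[:,:,::-1])
    s=sense(); print(n,proj(n,s['tcp_pos']))
a=cv2.imread('pics/a_scene.png')[60:260,180:380]; cv2.imwrite('pics/a_sz.png',cv2.resize(a,None,fx=2.8,fy=2.8,interpolation=cv2.INTER_CUBIC))
"
```

```text
t 5.95 tcp [495.8 127.2 355. ] x [-0.174  0.895  0.41 ] y [0.984 0.145 0.102] z [ 0.032  0.421 -0.906] F [-1.1  0.  -0.3] w 70.9 j [-0.11  0.18  1.71  0.45  1.29 -0.42]
from [495.2 119.2 372.1] dist cm 3.17 tool xyz cm [-2.86  1.31 -0.36] rows@4 0.8 per row [-2.86  1.31 -0.36]
scene [[278.47115502 125.87178755]]
top [[279.84420647 213.21770472]]
```

View pics/a_sz.png

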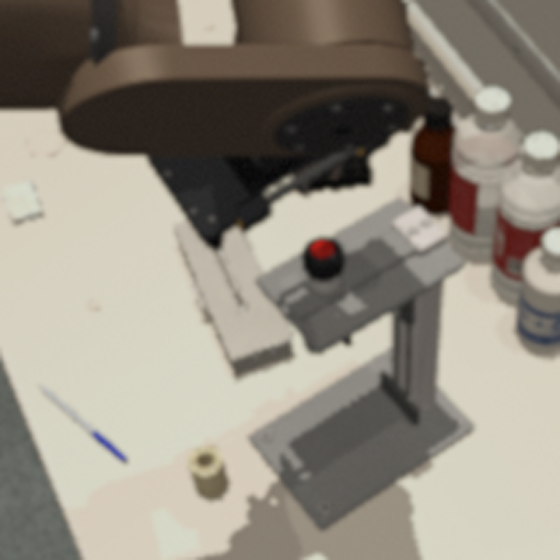

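View pics/a_top.png

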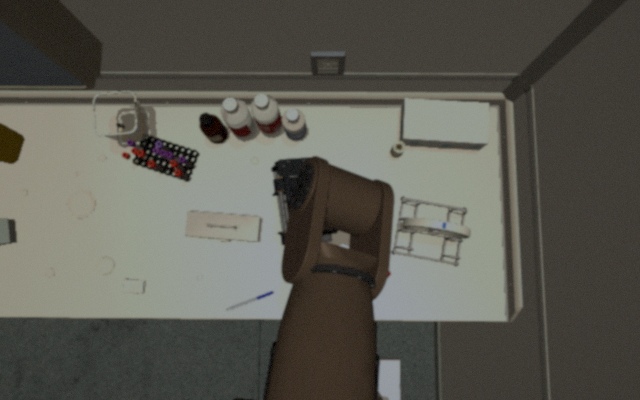

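Call:
{"name": "carry_out", "arguments": {
  "commands": "-2.9 1.3 -0.4 0 0.25; 0 0 0 0 0.25"
}}

```text
time: 6.22
tcp_pos: [511.1, 105.8, 349.3]
tool_rot: [-0.127, 0.628, 0.747, 0.176]
ft_force: [-0.8, -0.2, 0.1]
gripper_width: 71.4
```

```bash
python3 -c "
from h import *
to([513,94,301],True)"
```

```text
t 6.22 tcp [511.1 105.8 349.3] x [-0.179  0.894  0.41 ] y [0.983 0.149 0.104] z [ 0.032  0.422 -0.906] F [-0.8 -0.2  0.1] w 71.4 j [-0.15  0.21  1.69  0.45  1.3  -0.46]
from [510.5  97.8 366.4] dist cm 6.55 tool xyz cm [-3.07 -0.49  5.77] rows@4 1.6 per row [-1.87 -0.3   3.52]
```

Call:
{"name": "carry_out", "arguments": {
  "commands": "-1 -0.2 1.9 0 0.25; -1 -0.2 1.9 0 0.25; -1 -0.1 1.9 0 0.25; 0 0 0 0 0.25"
}}

```text
time: 6.55
tcp_pos: [511.8, 107.2, 285.4]
tool_rot: [-0.124, 0.626, 0.749, 0.177]
ft_force: [0.1, -0.2, -0.2]
gripper_width: 71.4
```

```bash
python3 -c "
from h import *
to([513,94,301],True)
for n in('scene',):
    p,d=snapshot(n); cv2.imwrite('pics/b_%s.png'%n,p[:,:,::-1])
a=cv2.imread('pics/b_scene.png')[100:220,230:370]; cv2.imwrite('pics/b_sz.png',cv2.resize(a,None,fx=4,fy=4,interpolation=cv2.INTER_CUBIC))
"
```

```text
t 6.55 tcp [511.8 107.2 285.4] x [-0.185  0.894  0.408] y [0.982 0.153 0.11 ] z [ 0.036  0.421 -0.906] F [ 0.1 -0.2 -0.2] w 71.4 j [-0.15  0.27  1.79  0.48  1.16 -0.54]
from [511.1  99.3 302.4] dist cm 0.58 tool xyz cm [-0.56  0.09 -0.08] rows@4 0.1 per row [-0.56  0.09 -0.08]
```

View pics/b_sz.png

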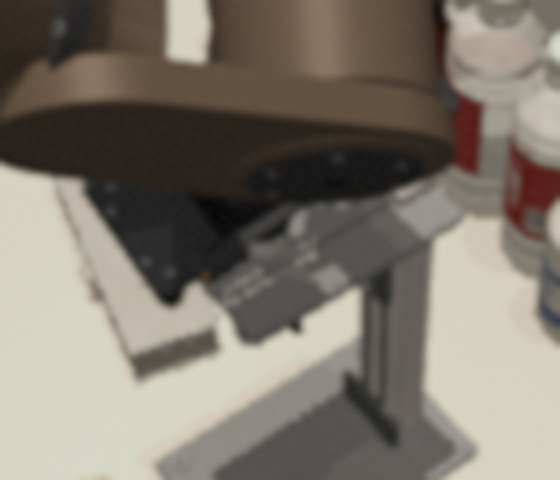

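Call:
{"name": "carry_out", "arguments": {
  "commands": "-0.6 0.1 -0.1 0 0.4; 0 0 0 0 0.6; 0 0 0 0 0.8; 0 0 0 0 1; 0 0 0 0 1"
}}

```text
time: 7.02
tcp_pos: [514.7, 103.7, 291.5]
tool_rot: [-0.121, 0.624, 0.751, 0.18]
ft_force: [0.7, 0.2, -0.4]
gripper_width: 43.7
```

Call:
{"name": "carry_out", "arguments": {
  "commands": "0 0 0 0 1; 0 0 0 0 1; 0 0 0 0 1"
}}

```text
time: 7.27
tcp_pos: [513.5, 103.5, 291.9]
tool_rot: [-0.122, 0.624, 0.751, 0.179]
ft_force: [4.3, 1.1, -3.0]
gripper_width: 32.3
```

```bash
python3 -c "
from h import *
to([513,94,336],True)"
```

```text
t 7.27 tcp [513.5 103.5 291.9] x [-0.192  0.894  0.406] y [0.981 0.157 0.117] z [ 0.041  0.42  -0.907] F [ 4.3  1.1 -3. ] w 32.3 j [-0.15  0.26  1.78  0.48  1.17 -0.54]
from [512.7  95.6 308.9] dist cm 2.71 tool xyz cm [ 0.95  0.32 -2.52] rows@4 0.7 per row [ 0.95  0.32 -2.52]
```

Call:
{"name": "carry_out", "arguments": {
  "commands": "0.4 0.1 -0.9 0 1; 0.4 0.1 -0.9 0 1; 0 0 0 0 1"
}}

```text
time: 7.52
tcp_pos: [513.6, 103.6, 311.6]
tool_rot: [-0.122, 0.624, 0.75, 0.179]
ft_force: [-2.0, -0.5, 1.5]
gripper_width: 32.4
```

```bash
python3 -c "
from h import *
to([513,94,345],True)"
```

```text
t 7.52 tcp [513.6 103.6 311.6] x [-0.19   0.894  0.406] y [0.981 0.156 0.116] z [ 0.04   0.421 -0.906] F [-2.  -0.5  1.5] w 32.4 j [-0.15  0.24  1.75  0.47  1.21 -0.52]
from [512.8  95.7 328.7] dist cm 1.64 tool xyz cm [ 0.51  0.18 -1.55] rows@4 0.4 per row [ 0.51  0.18 -1.55]
```

Call:
{"name": "carry_out", "arguments": {
  "commands": "0.4 0.1 -0.9 0 1; 0.4 0.1 -0.9 0 1; 0 0 0 0 1"
}}

```text
time: 7.77
tcp_pos: [513.0, 103.5, 331.5]
tool_rot: [-0.123, 0.625, 0.75, 0.178]
ft_force: [-0.1, -0.5, 4.9]
gripper_width: 32.2
```

```bash
python3 -c "
from h import *
to([513,94,345],True)"
```

```text
t 7.77 tcp [513.  103.5 331.5] x [-0.189  0.894  0.406] y [0.981 0.156 0.114] z [ 0.038  0.42  -0.907] F [-0.1 -0.5  4.9] w 32.2 j [-0.15  0.23  1.72  0.46  1.26 -0.49]
from [512.3  95.6 348.6] dist cm 0.4 tool xyz cm [-0.3   0.    0.26] rows@4 0.1 per row [-0.3   0.    0.26]
```

Call:
{"name": "carry_out", "arguments": {
  "commands": "0 0 0 0 0.6; 0 0 0 0 0.3; 0 0 0 0 0.3; 0.8 0.2 -1.8 0 0.3; 0.8 0.2 -1.8 0 0.3"
}}

```text
time: 8.18
tcp_pos: [511.5, 103.1, 370.7]
tool_rot: [-0.125, 0.625, 0.75, 0.177]
ft_force: [0.0, -0.6, 0.1]
gripper_width: 59.5
```

Call:
{"name": "carry_out", "arguments": {
  "commands": "0.8 0.2 -1.8 0 0.3; 0.8 0.2 -1.8 0 0.3;  -3 0 -1.4 0 0.3; -3.5 0 -1.6 0 0.3; -3.5 0 -1.6 0 0.3"
}}

```text
time: 8.6
tcp_pos: [527.4, -3.6, 419.3]
tool_rot: [-0.122, 0.621, 0.753, 0.178]
ft_force: [0.7, 0.2, 1.2]
gripper_width: 66.5
```

Call:
{"name": "carry_out", "arguments": {
  "commands": "-3.5 0 -1.6 0 0.3; -3.5 0 -1.6 0 0.3; -3.5 0 -1.6 0 0.3"
}}

```text
time: 8.85
tcp_pos: [546.0, -122.3, 421.9]
tool_rot: [-0.121, 0.621, 0.754, 0.179]
ft_force: [0.2, 0.6, 0.2]
gripper_width: 66.8
```

```bash
cat > look.py <<'E'
import sys
from h import *
np.set_printoptions(precision=1,suppress=True)
n=sys.argv[1]; x0,y0,x1,y1,f=map(float,sys.argv[3:8])
p,d=snapshot(n); np.save("pics/%s.npy"%sys.argv[2],d)
a=p[int(y0):int(y1),int(x0):int(x1),::-1]; cv2.imwrite("pics/%s.png"%sys.argv[2],cv2.resize(a,None,fx=f,fy=f,interpolation=cv2.INTER_CUBIC)); st()
E
python3 look.py top c_top 200 100 520 300 2.4; python3 look.py scene c_sc 200 60 420 360 1.9
```

```text
t 8.9 tcp [ 547.  -128.2  420.5] x [-0.2  0.9  0.4] y [1.  0.2 0.1] z [ 0.   0.4 -0.9] F [-1.7 -3.6 -2.3] w 66.3 j [-0.5  0.3  1.4  0.4  1.6 -0.7]
 t 8.95 tcp [ 546.8 -125.2  420.3] x [-0.2  0.9  0.4] y [1.  0.2 0.1] z [ 0.   0.4 -0.9] F [ 0.5  0.  -0.1] w 66.9 j [-0.5  0.3  1.4  0.4  1.6 -0.7]
```

View pics/c_top.png

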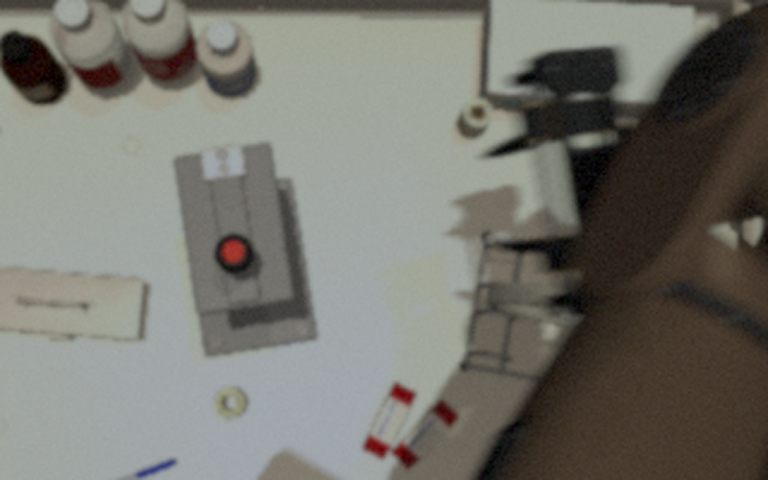

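View pics/c_sc.png

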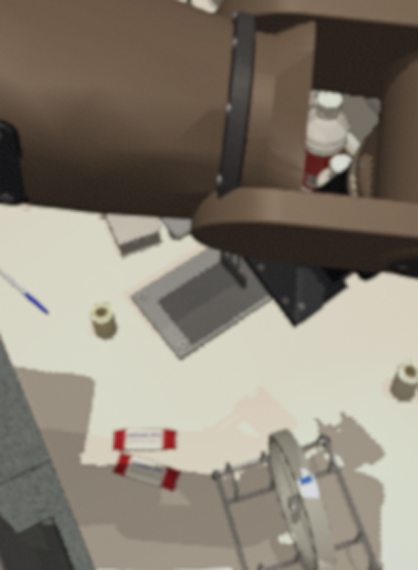

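```bash
python3 - <<'E'
from h import *
np.set_printoptions(precision=1,suppress=True)
d=np.load("pics/c_top.npy"); K,t,M=cam("top")
v,u=np.mgrid[190:225,280:320]; dd=d[190:225,280:320].ravel()
P=(np.c_[u.ravel(),v.ravel(),np.ones(u.size)]@np.linalg.inv(K).T*dd[:,None])@M.T+t
k=P[P[:,2]>300]; print(len(k),np.median(k,0),(k.min(0)+k.max(0))/2,k.max(0))
E
```

```text
227 [511.9  96.5 343.7] [458.4  73.2 803.3] [ 529.8  113.2 1279.2]
```

```bash
cat > fit.py <<'E'
from h import *
from scipy.optimize import least_squares
np.set_printoptions(precision=2,suppress=True)
def cloud(n,d):
    K,t,M=cam(n); v,u=np.mgrid[:400,:640]
    P=np.c_[u.ravel(),v.ravel(),np.ones(u.size)]@np.linalg.inv(K).T*d.ravel()[:,None]
    return (P@M.T+t)[d.ravel()>0]
def sdf(p,P):
    c=p[:3]; ya,pi=p[3],p[4]; ax=np.array([np.cos(ya)*np.cos(pi),np.sin(ya)*np.cos(pi),np.sin(pi)])
    q=P-c; a=q@ax; r=np.linalg.norm(q-a[:,None]*ax,axis=1)
    dx=abs(r-78)-7; dy=abs(a)-10
    return np.hypot(np.maximum(dx,0),np.maximum(dy,0))+np.minimum(np.maximum(dx,dy),0)
def fit(P,p0,zmin=100):
    for _ in range(3):
        s=sdf(np.array(p0),P); Q=P[(abs(s)<12)&(P[:,2]>zmin)]
        r=least_squares(sdf,p0,args=(Q,),loss='soft_l1',f_scale=2); p0=r.x
    return p0,len(Q),np.median(abs(sdf(p0,Q)))
if __name__=="__main__":
    D=np.load("d0.npz")
    for n in("top","scene"):
        p,k,m=fit(cloud(n,D[n]),[489.5,-241,90,-.17,0]); print(n,p[:3],np.degrees(p[3:]),k,m)
E
python3 fit.py
```

```text
top [ 490.45 -240.83   86.76] [-10.16  -0.07] 607 0.9031338729924308
scene [ 490.68 -243.66   85.83] [-10.17  -0.13] 870 0.6491708733331173
```

```bash
python3 - <<'E'
from fit import *
D=np.load("d0.npz")
for n in("top","scene"):
    P=cloud(n,D[n])
    for z0,z1 in((20,60),(60,150),(150,300),(300,500),(500,800)):
        q=P[(P[:,1]<-400)&(P[:,0]>350)&(P[:,0]<700)&(P[:,2]>z0)&(P[:,2]<z1)]
        print(n,z0,z1,len(q),np.percentile(q[:,1],[50,98,100]) if len(q) else '')
d=np.load("pics/c_top.npy"); P=cloud("top",d); 
q=P[(P[:,2]>250)&(P[:,0]>300)&(P[:,0]<800)&(P[:,1]<0)&(P[:,1]>-500)]; print(len(q),q.min(0),q.max(0))
for x in range(300,700,50):
    s=q[(abs(q[:,0]-x)<25)]; print(x,len(s),s.min(0) if len(s) else '')
s,M=st()
a=np.array([np.cos(-.1775),np.sin(-.1775),0]); v=M.T@a; print("roll deg", np.degrees(np.arctan2(-v[0],v[1])),"misalign",np.degrees(np.arcsin(v[2])))
l=np.array([.1766,.984,0]); C=np.array([490.5,-242,86.5])
for th in(50,58):
    G=C+78*(-np.sin(np.radians(th))*l+np.cos(np.radians(th))*np.array([0,0,1])); print(th,G)
E
python3 look.py top d_top 200 0 640 400 1.7
```

```text
top 20 60 717 [-446.38 -443.9  -442.84]
top 60 150 2736 [-458.05 -444.96 -441.11]
top 150 300 4817 [-458.29 -453.94 -451.07]
top 300 500 11131 [-458.69 -456.92 -455.68]
top 500 800 3892 [-458.65 -456.92 -455.56]
scene 20 60 61 [-447.41 -446.28 -446.26]
scene 60 150 376 [-453.93 -447.55 -446.69]
scene 150 300 482 [-461.07 -457.57 -455.37]
scene 300 500 1265 [-461.07 -460.95 -460.87]
scene 500 800 6678 [-460.98 -460.79 -460.55]
52869 [ 300.   -462.54  250.01] [799.99 -24.09 776.29]
300 4585 [ 300.   -461.81  250.32]
350 8111 [ 325.   -462.16  250.01]
400 7455 [ 375.   -461.79  250.1 ]
450 7197 [ 425.01 -461.3   251.61]
500 7831 [ 475.01 -462.54  312.02]
550 5722 [ 525.02 -461.24  377.54]
600 3656 [ 575.   -461.56  372.67]
650 2119 [ 625.   -461.45  305.13]
 t 8.95 tcp [ 546.8 -125.2  420.3] x [-0.2   0.89  0.41] y [0.98 0.16 0.12] z [ 0.04  0.42 -0.91] F [ 0.5  0.  -0.1] w 66.9 j [-0.53  0.31  1.37  0.39  1.65 -0.73]
roll deg 20.510123951751574 misalign -2.008718493655833
50 [ 479.95 -300.8   136.64]
58 [ 478.82 -307.09  127.83]
 t 9.0 tcp [ 546.4 -122.9  420.7] x [-0.2  0.9  0.4] y [1.  0.2 0.1] z [ 0.   0.4 -0.9] F [ 0.3  0.5 -0.5] w 66.3 j [-0.5  0.3  1.4  0.4  1.6 -0.7]
```

View pics/d_top.png

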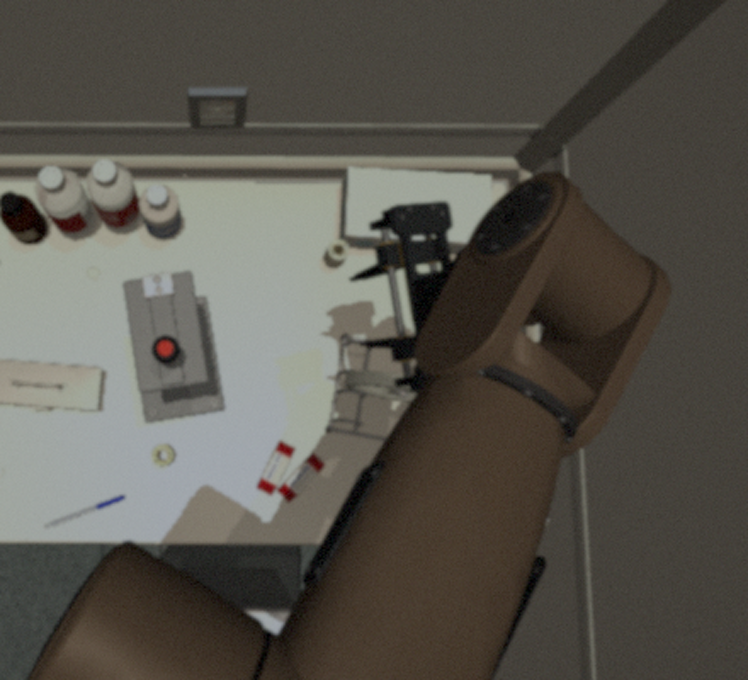

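```bash
python3 -c "
from h import *
to([330,380,425])"
```

```text
t 9.0 tcp [ 546.4 -122.9  420.7] x [-0.197  0.893  0.406] y [0.98  0.162 0.118] z [ 0.039  0.421 -0.906] F [ 0.3  0.5 -0.5] w 66.3 j [-0.53  0.31  1.37  0.39  1.65 -0.73]
from [ 546.4 -122.9  420.7] dist cm 54.75 tool xyz cm [ 49.32 -12.99  19.9 ] rows@4 13.7 per row [ 3.6  -0.95  1.45]
```

Call:
{"name": "carry_out", "arguments": {
  "commands": "3.6 -1 1.4 0 0.3; 3.6 -1 1.4 0 0.3; 3.6 -1 1.4 0 0.3; 3.6 -1 1.4 0 0.3; 3.6 -1 1.4 0 0.3"
}}

```text
time: 9.42
tcp_pos: [463.4, 62.1, 421.7]
tool_rot: [-0.123, 0.625, 0.75, 0.179]
ft_force: [1.0, 0.6, 0.2]
gripper_width: 66.2
```

Call:
{"name": "carry_out", "arguments": {
  "commands": "3.6 -1 1.4 0 0.3; 3.6 -1 1.4 0 0.3; 3.6 -1 1.4 0 0.3; 3.6 -1 1.4 0 0.3; 3.6 -1 1.4 0 0.3"
}}

```text
time: 9.83
tcp_pos: [374.6, 250.5, 428.2]
tool_rot: [-0.123, 0.623, 0.751, 0.181]
ft_force: [1.0, 0.3, 0.2]
gripper_width: 66.8
```

Call:
{"name": "carry_out", "arguments": {
  "commands": "3.6 -1 1.4 0 0.3; 3.6 -1 1.4 0 0.3; 3.6 -1 1.4 0 0.3; 0 -4 0 0 0; 0 -4 0 0 0"
}}

```text
time: 10.25
tcp_pos: [239.0, 355.6, 422.9]
tool_rot: [-0.125, 0.62, 0.753, 0.183]
ft_force: [0.2, 0.4, -0.8]
gripper_width: 75.1
```

```bash
python3 -c "
from h import *
to([50,490,400])"
```

```text
t 10.25 tcp [239.  355.6 422.9] x [-0.201  0.887  0.416] y [0.979 0.165 0.121] z [ 0.038  0.431 -0.901] F [ 0.2  0.4 -0.8] w 75.1 j [ 0.61 -0.13  1.87  0.38  1.13  0.3 ]
from [239.  355.6 422.9] dist cm 23.3 tool xyz cm [ 14.76 -16.56   7.14] rows@4 5.8 per row [ 2.53 -2.84  1.23]
```

Call:
{"name": "carry_out", "arguments": {
  "commands": "1.4 -3.8 0.6 0 0; 1.4 -3.8 0.6 0 0; 1.4 -3.8 0.6 0 0; 1.4 -3.8 0.6 0 0; 1.4 -3.8 0.6 0 0"
}}

```text
time: 10.67
tcp_pos: [43.9, 392.4, 404.4]
tool_rot: [-0.128, 0.618, 0.753, 0.186]
ft_force: [0.7, 1.0, 0.7]
gripper_width: 94.7
```

```bash
python3 -c "
from h import *
to([30,350,400])"
```

```text
t 10.67 tcp [ 43.9 392.4 404.4] x [-0.203  0.883  0.423] y [0.978 0.167 0.122] z [ 0.037  0.438 -0.898] F [0.7 1.  0.7] w 94.7 j [ 1.21 -0.22  1.98  0.15  0.94  0.95]
from [ 43.9 392.4 404.4] dist cm 4.48 tool xyz cm [-3.65 -2.12 -1.51] rows@4 1.1 per row [-3.25 -1.89 -1.35]
```

Call:
{"name": "carry_out", "arguments": {
  "commands": "-3.5 -0.7 -1.7 0 0; -3.5 -0.7 -1.7 0 0; -3.5 -0.7 -1.7 0 0; -3.5 -0.7 -1.7 0 0"
}}

```text
time: 11.0
tcp_pos: [25.8, 246.6, 400.8]
tool_rot: [-0.134, 0.602, 0.766, 0.18]
ft_force: [1.0, -0.3, 0.3]
gripper_width: 95.0
```

```bash
python3 -c "
from h import *
st()"
```

```text
t 11.0 tcp [ 25.8 246.6 400.8] x [-0.239  0.875  0.422] y [0.971 0.211 0.114] z [ 0.011  0.437 -0.9  ] F [ 1.  -0.3  0.3] w 95.0 j [ 0.86 -0.53  2.14  0.3   1.19  0.56]
```

```bash
cat >> h.py <<'E'
def plan(P,roll=0,n=5,step=40,grip=False,jaw=0):
    """rows (to be typed by hand) for straight move toward P with roll per row"""
    s,M=st(); t=s['tcp_pos'].copy()
    if grip: t=t-18.8*M[:,2]
    d=np.array(P,float)-t; D=np.linalg.norm(d); print("dist",round(D,1))
    k=max(1,int(np.ceil(D/step))); w=d/k; rows=[]
    for i in range(min(n,k)):
        Mi=M@R.from_euler('z',roll*i,degrees=True).as_matrix()
        r=Mi.T@w/10; rows.append("%.1f %.1f %.1f %g %g"%(*r,roll,jaw))
    print("; ".join(rows))
E
python3 -c "
from h import *
plan([200,380,430],-7)"
```

```text
t 11.0 tcp [ 25.8 246.6 400.8] x [-0.239  0.875  0.422] y [0.971 0.211 0.114] z [ 0.011  0.437 -0.9  ] F [ 1.  -0.3  0.3] w 95.0 j [ 0.86 -0.53  2.14  0.3   1.19  0.56]
dist 221.4
1.5 3.3 0.6 -7 0; 1.0 3.5 0.6 -7 0; 0.6 3.6 0.6 -7 0; 0.2 3.6 0.6 -7 0; -0.3 3.6 0.6 -7 0
```

Call:
{"name": "carry_out", "arguments": {
  "commands": "1.5 3.3 0.6 -7 0; 1.0 3.5 0.6 -7 0; 0.6 3.6 0.6 -7 0; 0.2 3.6 0.6 -7 0; -0.3 3.6 0.6 -7 0"
}}

```text
time: 11.42
tcp_pos: [162.9, 349.9, 434.1]
tool_rot: [-0.069, 0.339, 0.91, 0.227]
ft_force: [-1.2, 0.2, 1.1]
gripper_width: 94.8
```

```bash
python3 -c "
from h import *
plan([480,80,430],-7)"
```

```text
t 11.42 tcp [162.9 349.9 434.1] x [-0.761  0.586  0.279] y [0.648 0.667 0.367] z [ 0.029  0.46  -0.888] F [-1.2  0.2  1.1] w 94.8 j [ 0.72 -0.24  1.93  0.37  1.13 -0.24]
dist 416.5
-3.6 0.2 -1.0 -7 0; -3.6 -0.2 -1.0 -7 0; -3.6 -0.7 -1.0 -7 0; -3.5 -1.1 -1.0 -7 0; -3.3 -1.5 -1.0 -7 0
```

Call:
{"name": "carry_out", "arguments": {
  "commands": "-3.6 0.2 -1.0 -7 0; -3.6 -0.2 -1.0 -7 0; -3.6 -0.7 -1.0 -7 0; -3.5 -1.1 -1.0 -7 0; -3.3 -1.5 -1.0 -7 0"
}}

```text
time: 11.83
tcp_pos: [262.6, 258.3, 429.0]
tool_rot: [-0.018, 0.126, 0.963, 0.236]
ft_force: [-0.1, 0.8, 0.2]
gripper_width: 94.8
```

```bash
python3 -c "
from h import *
plan([480,80,430],-7)"
```

```text
t 11.83 tcp [262.6 258.3 429. ] x [-0.967  0.234  0.095] y [0.252 0.857 0.45 ] z [ 0.024  0.459 -0.888] F [-0.1  0.8  0.2] w 94.8 j [ 0.25 -0.21  1.92  0.47  1.31 -1.16]
dist 281.2
-3.2 -1.2 -1.0 -7 0; -3.0 -1.6 -1.0 -7 0; -2.8 -1.9 -1.0 -7 0; -2.5 -2.3 -1.0 -7 0; -2.2 -2.6 -1.0 -7 0
```

Call:
{"name": "carry_out", "arguments": {
  "commands": "-3.2 -1.2 -1.0 -7 0; -3.0 -1.6 -1.0 -7 0; -2.8 -1.9 -1.0 -7 0; -2.5 -2.3 -1.0 -7 0; -2.2 -2.6 -1.0 -7 0"
}}

```text
time: 12.25
tcp_pos: [385.9, 149.3, 431.0]
tool_rot: [0.051, -0.153, 0.959, 0.232]
ft_force: [-0.0, 0.1, 0.5]
gripper_width: 94.8
```

```bash
python3 -c "
from h import *
plan([500,70,430],-7)"
```

```text
t 12.25 tcp [385.9 149.3 431. ] x [-0.948 -0.271 -0.169] y [-0.318  0.845  0.43 ] z [ 0.026  0.461 -0.887] F [-0.   0.1  0.5] w 94.8 j [-0.11 -0.04  1.78  0.48  1.45 -2.07]
dist 139.0
-2.2 -2.6 -0.8 -7 0; -1.8 -2.8 -0.8 -7 0; -1.5 -3.0 -0.8 -7 0; -1.1 -3.2 -0.8 -7 0
```

Call:
{"name": "carry_out", "arguments": {
  "commands": "-2.2 -2.6 -0.8 -7 0; -1.8 -2.8 -0.8 -7 0; -1.5 -3.0 -0.8 -7 0; -1.1 -3.2 -0.8 -7 0; 0 0 0 -7 0"
}}

```text
time: 12.67
tcp_pos: [511.9, 88.9, 442.4]
tool_rot: [0.107, -0.417, 0.88, 0.201]
ft_force: [1.0, 0.6, -0.6]
gripper_width: 95.4
```

```bash
python3 -c "
from h import *
s,_=st();print(s['joints'])"
```

```text
t 12.67 tcp [511.9  88.9 442.4] x [-0.629 -0.691 -0.355] y [-0.777  0.572  0.264] z [ 0.021  0.442 -0.897] F [ 1.   0.6 -0.6] w 95.4 j [-0.19  0.17  1.51  0.45  1.53 -2.68]
[-0.19218058  0.17012843  1.51289828  0.45391237  1.53420862 -2.68248012]
```

Joint 6 is near its lower limit; asking for further roll should now undo the lean.

Call:
{"name": "carry_out", "arguments": {
  "commands": "0 0 0 -7 0; 0 0 0 -7 0; 0 0 0 -7 0; 0 0 0 -7 0"
}}

```text
time: 13.0
tcp_pos: [526.6, 203.9, 501.6]
tool_rot: [0.108, -0.558, 0.81, 0.147]
ft_force: [0.8, 0.0, 0.0]
gripper_width: 95.1
```

```bash
python3 -c "
from h import *
s,_=st();print(s['joints'])"
```

```text
t 13.0 tcp [526.6 203.9 501.6] x [-0.354 -0.872 -0.339] y [-0.935  0.335  0.117] z [ 0.011  0.358 -0.934] F [0.8 0.  0. ] w 95.1 j [ 0.08  0.2   1.3   0.36  1.59 -2.68]
[ 0.07711837  0.20117893  1.30433097  0.36423881  1.59306062 -2.6840406 ]
```

Call:
{"name": "carry_out", "arguments": {
  "commands": "3.7 -1.4 -0.5 -7 0; 3.7 -1.4 -0.5 -7 0; 3.7 -1.4 -0.5 -7 0; 3.7 -1.4 -0.5 -7 0"
}}

```text
time: 13.33
tcp_pos: [514.2, 256.0, 551.0]
tool_rot: [0.086, -0.636, 0.762, 0.085]
ft_force: [0.4, -0.3, -0.6]
gripper_width: 95.4
```

```bash
python3 -c "
from h import *
s,_=st();print(s['joints'])"
```

```text
t 13.33 tcp [514.2 256.  551. ] x [-0.176 -0.955 -0.238] y [-0.984  0.176  0.02 ] z [ 0.023  0.238 -0.971] F [ 0.4 -0.3 -0.6] w 95.4 j [ 0.24  0.22  1.14  0.23  1.7  -2.68]
[ 0.23844085  0.22005193  1.13554363  0.22970414  1.70191751 -2.68402856]
```

```bash
python3 -c "
from h import *
plan([520,-200,430],5,n=5)"
```

```text
t 13.33 tcp [514.2 256.  551. ] x [-0.176 -0.955 -0.238] y [-0.984  0.176  0.02 ] z [ 0.023  0.238 -0.971] F [ 0.4 -0.3 -0.6] w 95.4 j [ 0.24  0.22  1.14  0.23  1.7  -2.68]
dist 471.8
3.9 -0.7 0.1 5 0; 3.8 -1.1 0.1 5 0; 3.7 -1.4 0.1 5 0; 3.5 -1.7 0.1 5 0; 3.4 -2.0 0.1 5 0
```

Call:
{"name": "carry_out", "arguments": {
  "commands": "3.9 -0.7 0.1 5 0; 3.8 -1.1 0.1 5 0; 3.7 -1.4 0.1 5 0; 3.5 -1.7 0.1 5 0; 3.4 -2.0 0.1 5 0"
}}

```text
time: 13.75
tcp_pos: [511.0, 78.3, 503.5]
tool_rot: [0.069, -0.464, 0.877, 0.102]
ft_force: [0.8, -0.0, -0.6]
gripper_width: 95.1
```

```bash
python3 -c "
from h import *
plan([520,-220,430],4,n=5)"
```

```text
t 13.75 tcp [511.   78.3 503.5] x [-0.559 -0.801 -0.215] y [-0.829  0.548  0.114] z [ 0.026  0.242 -0.97 ] F [ 0.8 -0.  -0.6] w 95.1 j [-0.11  0.15  1.34  0.25  1.65 -2.63]
dist 307.4
3.1 -2.2 -0.0 4 0; 3.0 -2.5 -0.0 4 0; 2.8 -2.7 -0.0 4 0; 2.6 -2.8 -0.0 4 0; 2.4 -3.0 -0.0 4 0
```

Call:
{"name": "carry_out", "arguments": {
  "commands": "3.1 -2.2 0 4 0; 3.0 -2.5 0 4 0; 2.8 -2.7 0 4 0; 2.6 -2.8 0 4 0; 2.4 -3.0 0 4 0"
}}

```text
time: 14.17
tcp_pos: [510.3, -110.7, 457.0]
tool_rot: [0.051, -0.3, 0.946, 0.112]
ft_force: [1.5, 0.3, -0.1]
gripper_width: 95.1
```

```bash
python3 -c "
from h import *
plan([520,-300,430],-7,n=5)"
```

```text
t 14.17 tcp [ 510.3 -110.7  457. ] x [-0.815 -0.556 -0.164] y [-0.579  0.795  0.182] z [ 0.029  0.243 -0.97 ] F [ 1.5  0.3 -0.1] w 95.1 j [-0.46  0.2   1.39  0.23  1.64 -2.64]
dist 191.4
2.0 -3.2 -0.4 -7 0; 2.4 -2.9 -0.4 -7 0; 2.8 -2.6 -0.4 -7 0; 3.1 -2.3 -0.4 -7 0; 3.3 -1.9 -0.4 -7 0
```

Call:
{"name": "carry_out", "arguments": {
  "commands": "2.0 -3.2 0.2 -7 0; 2.2 -3.0 0.2 -7 0; 2.4 -2.9 0.2 -7 0; 2.6 -2.8 0.2 -7 0; 2.7 -2.6 0.2 -7 0"
}}

```text
time: 14.58
tcp_pos: [612.0, -86.6, 461.2]
tool_rot: [0.014, -0.402, 0.914, 0.061]
ft_force: [0.2, 0.0, 0.7]
gripper_width: 95.4
```

```bash
python3 -c "
from h import *
plan([520,-300,430],-5,n=5)"
```

```text
t 14.58 tcp [612.  -86.6 461.2] x [-0.677 -0.732 -0.074] y [-0.736  0.67   0.101] z [-0.024  0.123 -0.992] F [0.2 0.  0.7] w 95.4 j [-0.3   0.37  1.12  0.11  1.7  -2.68]
dist 234.5
3.7 -1.3 0.1 -5 0; 3.8 -1.0 0.1 -5 0; 3.9 -0.6 0.1 -5 0; 3.9 -0.3 0.1 -5 0; 3.9 0.0 0.1 -5 0
```

Call:
{"name": "carry_out", "arguments": {
  "commands": "3.7 -1.3 0.2 -7 0; 3.8 -1.0 0.2 -7 0; 3.9 -0.7 0.2 -7 0; 3.9 -0.4 0.2 -7 0; 3.9 -0.1 0.2 -7 0"
}}

```text
time: 15.0
tcp_pos: [574.4, 3.9, 453.7]
tool_rot: [-0.025, -0.485, 0.874, 0.006]
ft_force: [0.3, -0.1, 0.5]
gripper_width: 95.0
```

```bash
python3 -c "
from h import *
plan([520,-300,430],-5,n=5)"
```

```text
t 15.0 tcp [574.4   3.9 453.7] x [-0.528 -0.848  0.039] y [-0.848  0.529  0.034] z [-0.05  -0.015 -0.999] F [ 0.3 -0.1  0.5] w 95.0 j [-0.1   0.3   1.25 -0.02  1.64 -2.68]
dist 309.7
3.6 -1.4 0.4 -5 0; 3.7 -1.1 0.4 -5 0; 3.8 -0.8 0.4 -5 0; 3.8 -0.5 0.4 -5 0; 3.8 -0.1 0.4 -5 0
```

Call:
{"name": "carry_out", "arguments": {
  "commands": "3.6 -1.4 0.4 -7 0; 3.7 -1.1 0.4 -7 0; 3.8 -0.8 0.4 -7 0; 3.8 -0.5 0.4 -7 0; 3.8 -0.1 0.4 -7 0"
}}

```text
time: 15.42
tcp_pos: [502.8, 74.0, 413.8]
tool_rot: [-0.068, -0.583, 0.806, -0.074]
ft_force: [0.1, 0.1, -0.3]
gripper_width: 95.3
```

```bash
python3 -c "
from h import *
plan([520,-300,430],-5,n=5)"
```

```text
t 15.42 tcp [502.8  74.  413.8] x [-0.311 -0.93   0.196] y [-0.95   0.309 -0.041] z [-0.023 -0.199 -0.98 ] F [ 0.1  0.1 -0.3] w 95.3 j [ 0.12  0.2   1.49 -0.2   1.5  -2.68]
dist 374.8
3.5 -1.3 0.6 -5 0; 3.6 -1.0 0.6 -5 0; 3.6 -0.7 0.6 -5 0; 3.7 -0.4 0.6 -5 0; 3.7 -0.1 0.6 -5 0
```

Call:
{"name": "carry_out", "arguments": {
  "commands": "3.6 -1.3 -0.6 -7 0; 3.7 -1.0 -0.6 -7 0; 3.7 -0.7 -0.6 -7 0; 3.8 -0.4 -0.6 -7 0; 3.8 -0.1 -0.6 -7 0"
}}

```text
time: 15.83
tcp_pos: [417.4, 124.0, 405.0]
tool_rot: [-0.119, -0.685, 0.701, -0.161]
ft_force: [0.3, 0.6, 0.7]
gripper_width: 94.7
```

```bash
python3 -c "
from h import *
plan([520,-300,430],-5,n=5)"
```

```text
t 15.83 tcp [417.4 124.  405. ] x [-0.034 -0.921  0.388] y [-0.998  0.01  -0.062] z [ 0.053 -0.389 -0.92 ] F [0.3 0.6 0.7] w 94.7 j [ 0.38  0.11  1.66 -0.39  1.48 -2.68]
dist 436.9
3.6 -1.0 1.3 -5 0; 3.7 -0.7 1.3 -5 0; 3.7 -0.3 1.3 -5 0; 3.7 -0.0 1.3 -5 0; 3.7 0.3 1.3 -5 0
```

```bash
python3 -c "
from h import *
plan([470,-180,430],7,n=8)"
```

```text
t 15.83 tcp [417.4 124.  405. ] x [-0.034 -0.921  0.388] y [-0.998  0.01  -0.062] z [ 0.053 -0.389 -0.92 ] F [0.3 0.6 0.7] w 94.7 j [ 0.38  0.11  1.66 -0.39  1.48 -2.68]
dist 309.5
3.6 -0.7 1.2 7 0; 3.5 -1.1 1.2 7 0; 3.3 -1.6 1.2 7 0; 3.1 -2.0 1.2 7 0; 2.8 -2.3 1.2 7 0; 2.5 -2.6 1.2 7 0; 2.2 -2.9 1.2 7 0; 1.8 -3.2 1.2 7 0
```

Call:
{"name": "carry_out", "arguments": {
  "commands": "3.6 -0.7 1.2 7 0; 3.5 -1.1 1.2 7 0; 3.3 -1.6 1.2 7 0; 3.1 -2.0 1.2 7 0; 2.8 -2.3 1.2 7 0"
}}

```text
time: 16.25
tcp_pos: [445.6, -51.7, 422.7]
tool_rot: [-0.058, -0.452, 0.869, -0.192]
ft_force: [1.0, 0.3, 0.9]
gripper_width: 95.3
```

Call:
{"name": "carry_out", "arguments": {
  "commands": "2.5 -2.6 1.2 7 0; 2.2 -2.9 1.2 7 0; 1.8 -3.2 1.2 7 0"
}}

```text
time: 16.5
tcp_pos: [465.9, -166.1, 434.6]
tool_rot: [-0.018, -0.282, 0.938, -0.2]
ft_force: [0.9, 1.0, 0.0]
gripper_width: 95.0
```

```bash
python3 -c "
from h import *
plan([470,-300,430],-5,n=8)"
```

```text
t 16.5 tcp [ 465.9 -166.1  434.6] x [-0.84  -0.522  0.147] y [-0.537  0.761 -0.365] z [ 0.079 -0.385 -0.919] F [0.9 1.  0. ] w 95.0 j [-0.28  0.07  1.63 -0.37  1.26 -2.36]
dist 134.0
1.6 -2.6 1.4 -5 0; 1.9 -2.4 1.4 -5 0; 2.1 -2.2 1.4 -5 0; 2.3 -2.0 1.4 -5 0
```

Call:
{"name": "carry_out", "arguments": {
  "commands": "1 -1.6 0.8 -7 0; 1.2 -1.4 0.8 -7 0; 1.9 -2.3 0.8 -7 0; 2.3 -2.2 0.8 -7 0; 2.6 -2.0 0.8 -7 0"
}}

```text
time: 16.92
tcp_pos: [495.2, -212.8, 396.9]
tool_rot: [-0.102, -0.471, 0.839, -0.252]
ft_force: [-0.1, -0.2, -0.3]
gripper_width: 95.1
```

```bash
python3 -c "
from h import *
plan([470,-400,430],-5,n=8)"
```

```text
t 16.92 tcp [ 495.2 -212.8  396.9] x [-0.536 -0.739  0.408] y [-0.842  0.43  -0.327] z [ 0.066 -0.519 -0.853] F [-0.1 -0.2 -0.3] w 95.1 j [-0.29  0.16  1.67 -0.56  1.13 -2.68]
dist 191.8
3.3 -1.4 1.3 -5 0; 3.4 -1.1 1.3 -5 0; 3.5 -0.8 1.3 -5 0; 3.6 -0.5 1.3 -5 0; 3.6 -0.2 1.3 -5 0
```

```bash
cat >> h.py <<'E'
def rollto(a):
    s,M=st(); a=np.array(a,float); a/=np.linalg.norm(a); v=M.T@a
    r=np.degrees(np.arctan2(-v[0],v[1])); print("roll for y->axis",round(r,1),"or",round(r-180*np.sign(r),1),"misalign",round(np.degrees(np.arcsin(v[2])),1))
E
python3 -c "
from h import *
rollto([.984,-.177,0])
plan([485,-100,270],7,n=10,grip=True,step=22)"
```

```text
t 16.92 tcp [ 495.2 -212.8  396.9] x [-0.536 -0.739  0.408] y [-0.842  0.43  -0.327] z [ 0.066 -0.519 -0.853] F [-0.1 -0.2 -0.3] w 95.1 j [-0.29  0.16  1.67 -0.56  1.13 -2.68]
roll for y->axis 156.3 or -23.7 misalign 9.0
 t 16.92 tcp [ 495.2 -212.8  396.9] x [-0.536 -0.739  0.408] y [-0.842  0.43  -0.327] z [ 0.066 -0.519 -0.853] F [-0.1 -0.2 -0.3] w 95.1 j [-0.29  0.16  1.67 -0.56  1.13 -2.68]
dist 176.4
-1.4 1.1 0.8 7 0; -1.3 1.3 0.8 7 0; -1.1 1.4 0.8 7 0; -1.0 1.5 0.8 7 0; -0.8 1.6 0.8 7 0; -0.6 1.7 0.8 7 0; -0.3 1.8 0.8 7 0; -0.1 1.8 0.8 7 0; 0.1 1.8 0.8 7 0
```

Call:
{"name": "carry_out", "arguments": {
  "commands": "-1.4 1.1 0.8 7.1 0; -1.3 1.3 0.8 7.1 0; -1.1 1.4 0.8 7.1 0; -1.0 1.5 0.8 7.1 0; -0.8 1.6 0.8 7.1 0"
}}

```text
time: 17.33
tcp_pos: [490.2, -150.8, 312.4]
tool_rot: [-0.018, -0.193, 0.943, -0.272]
ft_force: [0.2, 0.2, -0.1]
gripper_width: 95.2
```

Call:
{"name": "carry_out", "arguments": {
  "commands": "-0.6 1.7 0.4 7.1 0; -0.3 1.8 0.4 7.1 0; -0.1 1.8 0.4 7.1 0; 0.1 1.8 0.4 7.1 0; 0 0 0 7.1 0"
}}

```text
time: 17.75
tcp_pos: [483.0, -88.4, 257.3]
tool_rot: [0.068, 0.104, 0.957, -0.262]
ft_force: [0.1, -0.7, 0.2]
gripper_width: 94.5
```

Call:
{"name": "carry_out", "arguments": {
  "commands": "0 0 0 7.1 0; 0 0 0 7.1 0; 0 0 0 7.1 0; 0 0 0 7.1 0; 0 0 0 7.1 0"
}}

```text
time: 18.17
tcp_pos: [481.0, -81.8, 257.8]
tool_rot: [0.148, 0.393, 0.879, -0.226]
ft_force: [-1.1, 0.1, 0.4]
gripper_width: 94.8
```

Call:
{"name": "carry_out", "arguments": {
  "commands": "0 0 0 7.1 0; 0 0 0 7.1 0; 0 0 0 7.1 0; 0 0 0 7.1 0"
}}

```text
time: 18.5
tcp_pos: [479.6, -77.6, 259.2]
tool_rot: [0.201, 0.598, 0.755, -0.18]
ft_force: [-0.2, 0.4, -1.2]
gripper_width: 95.0
```

```bash
python3 -c "
from h import *
rollto([.984,-.177,0])
plan([485,-110,250],4,n=10,grip=True,step=22)"
```

```text
t 18.5 tcp [479.6 -77.6 259.2] x [-0.204  0.831 -0.518] y [ 0.975  0.22  -0.031] z [ 0.089 -0.512 -0.855] F [-0.2  0.4 -1.2] w 95.0 j [-0.01  0.25  1.94 -0.67  0.96  0.16]
roll for y->axis 20.7 or -159.3 misalign 10.2
 t 18.5 tcp [479.6 -77.6 259.2] x [-0.204  0.831 -0.518] y [ 0.975  0.22  -0.031] z [ 0.089 -0.512 -0.855] F [-0.2  0.4 -1.2] w 95.0 j [-0.01  0.25  1.94 -0.67  0.96  0.16]
dist 49.6
-0.8 -0.1 1.5 4 0; -0.8 0.0 1.5 4 0; -0.8 0.1 1.5 4 0
```

```bash
python3 -c "
from h import *
plan([493.5,-140,208],7,n=10,grip=True,step=20)"
```

```text
t 18.5 tcp [479.6 -77.6 259.2] x [-0.204  0.831 -0.518] y [ 0.975  0.22  -0.031] z [ 0.089 -0.512 -0.855] F [-0.2  0.4 -1.2] w 95.0 j [-0.01  0.25  1.94 -0.67  0.96  0.16]
dist 99.8
-0.6 0.0 1.9 7 0; -0.6 0.1 1.9 7 0; -0.5 0.2 1.9 7 0; -0.5 0.2 1.9 7 0; -0.5 0.3 1.9 7 0
```

Call:
{"name": "carry_out", "arguments": {
  "commands": "-0.6 0 1.9 7 0; -0.6 0.1 1.9 7 0; -0.5 0.2 1.9 7 0; -0.5 0.2 1.9 0 0; 0 0 0 0 0"
}}

```text
time: 18.92
tcp_pos: [492.2, -131.0, 207.3]
tool_rot: [0.234, 0.73, 0.629, -0.133]
ft_force: [-0.7, 1.1, -0.1]
gripper_width: 95.0
```

```bash
python3 -c "
from h import *
rollto([.984,-.177,0])
plan([501,-183.2,136.6],0,n=10,grip=True,step=20)"
python3 look.py scene e_sc 220 160 460 400 2.4
```

```text
t 18.92 tcp [ 492.2 -131.   207.3] x [ 0.174  0.855 -0.488] y [ 0.98  -0.1    0.175] z [ 0.101 -0.509 -0.855] F [-0.7  1.1 -0.1] w 95.0 j [-0.13  0.33  1.99 -0.76  0.79  0.57]
roll for y->axis -1.2 or 178.8 misalign 10.9
 t 18.92 tcp [ 492.2 -131.   207.3] x [ 0.174  0.855 -0.488] y [ 0.98  -0.1    0.175] z [ 0.101 -0.509 -0.855] F [-0.7  1.1 -0.1] w 95.0 j [-0.13  0.33  1.99 -0.76  0.79  0.57]
dist 107.0
-0.1 0.0 1.8 0 0; -0.1 0.0 1.8 0 0; -0.1 0.0 1.8 0 0; -0.1 0.0 1.8 0 0; -0.1 0.0 1.8 0 0; -0.1 0.0 1.8 0 0
 t 18.97 tcp [ 492.3 -130.4  208.3] x [ 0.2  0.9 -0.5] y [ 1.  -0.1  0.2] z [ 0.1 -0.5 -0.9] F [0.3 0.2 1.1] w 95.0 j [-0.1  0.3  2.  -0.8  0.8  0.6]
```

View pics/e_sc.png

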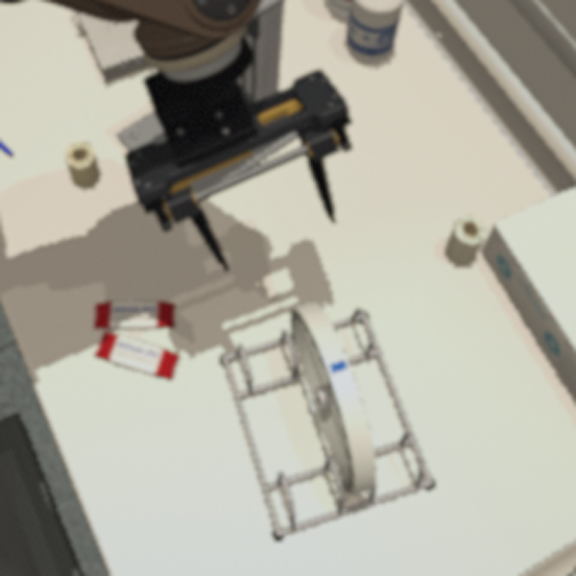

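Call:
{"name": "carry_out", "arguments": {
  "commands": "-0.1 0 1.8 0 0; -0.1 0 1.8 0 0; -0.1 0 1.8 0 0; -0.1 0 1.8 0 0.2; -0.1 0 1.4 0 0.3"
}}

```text
time: 19.38
tcp_pos: [502.7, -173.6, 142.2]
tool_rot: [0.239, 0.727, 0.631, -0.128]
ft_force: [-0.5, 0.0, -0.1]
gripper_width: 87.0
```

```bash
python3 -c "
from h import *
rollto([.984,-.177,0])
plan([501,-183.2,136.6],0,n=10,grip=True,step=20)"
python3 look.py scene f_sc 260 220 440 400 3.2
```

```text
t 19.38 tcp [ 502.7 -173.6  142.2] x [ 0.172  0.856 -0.487] y [ 0.978 -0.091  0.186] z [ 0.115 -0.509 -0.853] F [-0.5  0.  -0.1] w 87.0 j [-0.21  0.44  2.04 -0.94  0.62  0.7 ]
roll for y->axis -1.0 or 179.0 misalign 11.7
 t 19.38 tcp [ 502.7 -173.6  142.2] x [ 0.172  0.856 -0.487] y [ 0.978 -0.091  0.186] z [ 0.115 -0.509 -0.853] F [-0.5  0.  -0.1] w 87.0 j [-0.21  0.44  2.04 -0.94  0.62  0.7 ]
dist 28.9
-0.3 -0.1 1.4 0 0; -0.3 -0.1 1.4 0 0
 t 19.43 tcp [ 502.4 -174.3  140.6] x [ 0.2  0.9 -0.5] y [ 1.  -0.1  0.2] z [ 0.1 -0.5 -0.9] F [-2.  -0.5 -2. ] w 83.0 j [-0.2  0.5  2.  -0.9  0.6  0.7]
```

View pics/f_sc.png

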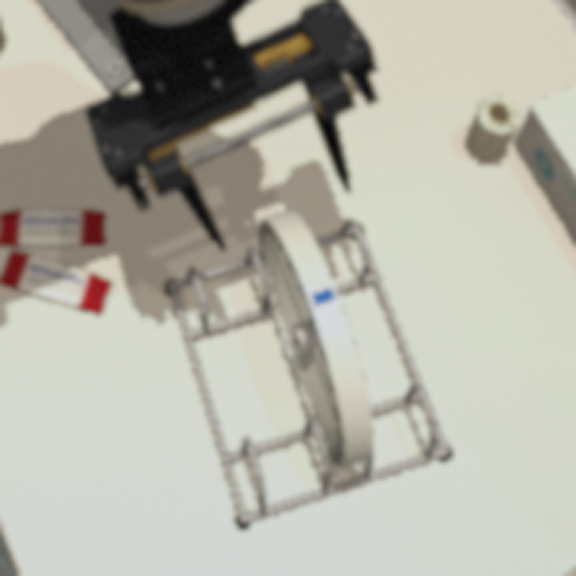

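Call:
{"name": "carry_out", "arguments": {
  "commands": "-0.3 -0.1 1.4 0 0.4; -0.3 0 1.3 0 0.5; 0 0 0 0 0.5"
}}

```text
time: 19.68
tcp_pos: [504.4, -191.0, 122.5]
tool_rot: [0.239, 0.726, 0.632, -0.128]
ft_force: [0.4, 0.9, 0.0]
gripper_width: 63.3
```

```bash
python3 -c "
from h import *
rollto([.984,-.177,0])
plan([501,-183.2,136.6],0,n=10,grip=True,step=20)"
python3 look.py scene g_sc 260 220 440 400 3.2
```

```text
t 19.68 tcp [ 504.4 -191.   122.5] x [ 0.169  0.856 -0.488] y [ 0.979 -0.087  0.186] z [ 0.117 -0.509 -0.853] F [0.4 0.9 0. ] w 63.3 j [-0.25  0.48  2.05 -1.01  0.58  0.75]
roll for y->axis -0.9 or 179.1 misalign 11.8
 t 19.68 tcp [ 504.4 -191.   122.5] x [ 0.169  0.856 -0.488] y [ 0.979 -0.087  0.186] z [ 0.117 -0.509 -0.853] F [0.4 0.9 0. ] w 63.3 j [-0.25  0.48  2.05 -1.01  0.58  0.75]
dist 2.9
-0.1 -0.1 0.2 0 0
 t 19.73 tcp [ 504.5 -190.5  123.2] x [ 0.2  0.9 -0.5] y [ 1.  -0.1  0.2] z [ 0.1 -0.5 -0.9] F [-0.5 -0.   0.3] w 59.1 j [-0.2  0.5  2.  -1.   0.6  0.8]
```

View pics/g_sc.png

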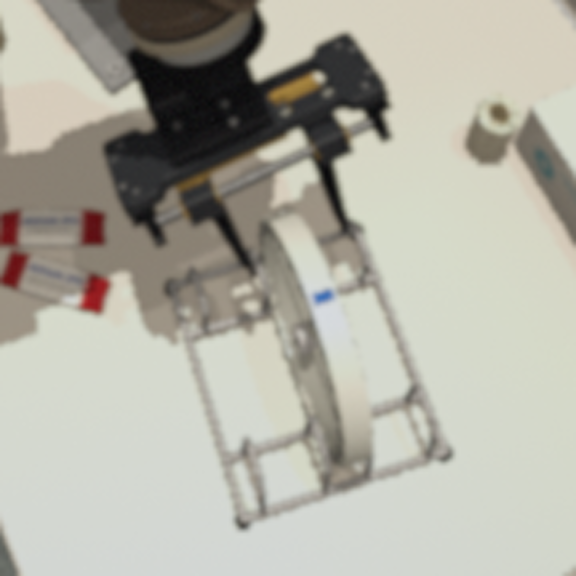

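Call:
{"name": "carry_out", "arguments": {
  "commands": "-0.1 -0.1 0.2 0 0.65; 0 0 0 0 0.75; 0 0 0 0 1; 0 0 0 0 1; 0 0 0 0 1"
}}

```text
time: 20.15
tcp_pos: [504.6, -189.6, 126.0]
tool_rot: [0.242, 0.725, 0.632, -0.126]
ft_force: [0.1, 0.5, -0.6]
gripper_width: 25.9
```

```bash
python3 -c "
from h import *
rollto([.984,-.177,0])
plan([501,-183.2,136.6],0,n=10,grip=True,step=20)"
python3 look.py scene h_sc 260 220 440 400 3.2
```

```text
t 20.15 tcp [ 504.6 -189.6  126. ] x [ 0.169  0.856 -0.489] y [ 0.978 -0.084  0.191] z [ 0.123 -0.511 -0.851] F [ 0.1  0.5 -0.6] w 25.9 j [-0.25  0.48  2.05 -1.01  0.58  0.75]
roll for y->axis -0.9 or 179.1 misalign 12.2
 t 20.15 tcp [ 504.6 -189.6  126. ] x [ 0.169  0.856 -0.489] y [ 0.978 -0.084  0.191] z [ 0.123 -0.511 -0.851] F [ 0.1  0.5 -0.6] w 25.9 j [-0.25  0.48  2.05 -1.01  0.58  0.75]
dist 6.4
-0.0 -0.2 0.6 0 0
 t 20.2 tcp [ 504.5 -189.6  126. ] x [ 0.2  0.9 -0.5] y [ 1.  -0.1  0.2] z [ 0.1 -0.5 -0.9] F [-5.7  2.4  6.2] w 22.3 j [-0.2  0.5  2.  -1.   0.6  0.8]
```

View pics/h_sc.png

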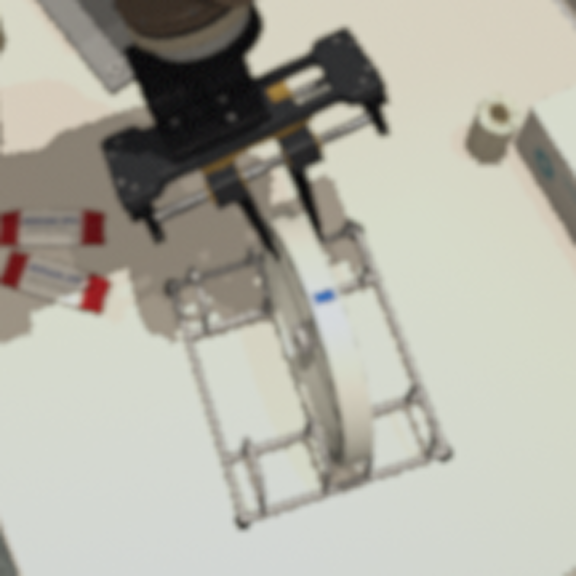

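Call:
{"name": "carry_out", "arguments": {
  "commands": "0 0 0 0 1; 0 0 0 0 1"
}}

```text
time: 20.37
tcp_pos: [503.7, -189.5, 126.1]
tool_rot: [0.242, 0.725, 0.632, -0.127]
ft_force: [-2.3, -0.1, 1.1]
gripper_width: 21.3
```

```bash
python3 -c "
from h import *
rollto([.984,-.177,0]); print(sense()['wrist_torque'])"
```

```text
t 20.37 tcp [ 503.7 -189.5  126.1] x [ 0.169  0.855 -0.49 ] y [ 0.978 -0.084  0.19 ] z [ 0.121 -0.511 -0.851] F [-2.3 -0.1  1.1] w 21.3 j [-0.25  0.47  2.06 -1.01  0.58  0.75]
roll for y->axis -0.9 or 179.1 misalign 12.1
[ 0.05942579  0.50412686 -0.06729802]
```

Call:
{"name": "carry_out", "arguments": {
  "commands": "-0.5 0.2 -0.8 0 1; -0.5 0.2 -0.8 0 1; -0.6 0.2 -1.1 0 1; -0.7 0.3 -1.3 0 1; -0.7 0.3 -1.3 0 1"
}}

```text
time: 20.78
tcp_pos: [501.0, -188.3, 185.2]
tool_rot: [0.236, 0.726, 0.633, -0.13]
ft_force: [0.7, -0.2, -1.0]
gripper_width: 20.6
```

```bash
python3 look.py scene i_sc 260 180 440 400 2.6; python3 -c "
from fit import *
for z in (60,): print(fit(cloud('scene',np.load('pics/i_sc.npy')),[490.5,-242,140,-.17,0.1],z))"
```

```text
t 20.83 tcp [ 502.1 -188.5  187.9] x [ 0.2  0.9 -0.5] y [ 1.  -0.1  0.2] z [ 0.1 -0.5 -0.9] F [ 1.1 -0.5  1.3] w 20.8 j [-0.2  0.4  2.  -0.8  0.7  0.5]
(array([ 488.93, -239.79,  142.12,   -0.23,    0.05]), 1404, np.float64(0.7058635390315118))
```

View pics/i_sc.png

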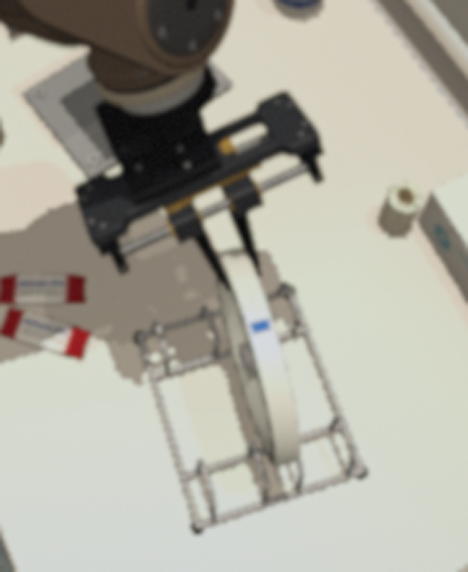

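```bash
cat >> h.py <<'E'
ST=np.array([513.,94.5,0]); YA=np.radians(9.75); SX=np.array([np.cos(YA),np.sin(YA),0]); SY=np.array([-np.sin(YA),np.cos(YA),0])
def sw(x,y,z): return ST+SX*x+SY*y+np.array([0,0,z])
def stand(P): d=np.asarray(P)-ST; return np.array([d@SX,d@SY,P[2]])
def save_held(c,ya,pi):
    s=sense(); M=rot(s['tool_rot']).as_matrix(); ax=np.array([np.cos(ya)*np.cos(pi),np.sin(ya)*np.cos(pi),np.sin(pi)])
    np.savez("held.npz",c=M.T@(np.array(c)-s['tcp_pos']),a=M.T@ax)
def held():
    H=np.load("held.npz"); s,M=st(); c=s['tcp_pos']+M@H['c']; a=M@H['a']
    print("wheel c",np.round(c,1),"stand xyz",np.round(stand(c),1),"axis az",round(np.degrees(np.arctan2(a[1],a[0])),1),"el",round(np.degrees(np.arcsin(a[2])),1),"in tool c",np.round(H['c'],1),"a",np.round(H['a'],3))
    b=min(((np.arccos(np.clip((M@R.from_euler('z',r,degrees=True).as_matrix()@H['a'])@SX,-1,1)),r) for r in np.arange(-90,90,.5))); print("roll for stand",b[1],"residual deg",round(np.degrees(b[0]),1))
    return s,M,c
def cplan(P,roll=0,n=5,step=40,jaw=1):
    """rows moving wheel centre to P (world)"""
    H=np.load("held.npz"); s,M,c=held(); d=np.array(P)-c; D=np.linalg.norm(d); k=max(1,int(np.ceil(D/step))); print("dist",round(D,1),"rows",k); rows=[]
    for i in range(min(n,k)):
        Mi=M@R.from_euler('z',roll*i,degrees=True).as_matrix(); Mn=M@R.from_euler('z',roll*(i+1),degrees=True).as_matrix()
        w=d/k-(Mn-Mi)@H['c']
        rows.append("%.2f %.2f %.2f %g %g"%(*(Mi.T@w/10),roll,jaw))
    print("; ".join(rows))
E
python3 -c "
from h import *
save_held([488.9,-239.8,142.1],-.23,.05)
cplan([470,-160,250],2,step=25)"
```

```text
t 20.83 tcp [ 502.1 -188.5  187.9] x [ 0.167  0.857 -0.488] y [ 0.979 -0.087  0.183] z [ 0.114 -0.508 -0.854] F [ 1.1 -0.5  1.3] w 20.8 j [-0.25  0.37  2.   -0.82  0.69  0.52]
wheel c [ 488.9 -239.8  142.1] stand xyz [ -80.4 -325.4  142.1] axis az -13.2 el 2.9 in tool c [-23.8 -16.9  63.7] a [-0.057  0.981  0.184]
roll for stand -21.5 residual deg 9.1
dist 135.5 rows 6
0.15 -0.01 -2.25 2 1; 0.15 -0.02 -2.25 2 1; 0.14 -0.03 -2.25 2 1; 0.14 -0.03 -2.25 2 1; 0.13 -0.04 -2.25 2 1
```

```bash
python3 -c "
from h import *
cplan([440,-120,250],-2,step=30)"
```

```text
t 20.83 tcp [ 502.1 -188.5  187.9] x [ 0.167  0.857 -0.488] y [ 0.979 -0.087  0.183] z [ 0.114 -0.508 -0.854] F [ 1.1 -0.5  1.3] w 20.8 j [-0.25  0.37  2.   -0.82  0.69  0.52]
wheel c [ 488.9 -239.8  142.1] stand xyz [ -80.4 -325.4  142.1] axis az -13.2 el 2.9 in tool c [-23.8 -16.9  63.7] a [-0.057  0.981  0.184]
roll for stand -21.5 residual deg 9.1
dist 168.5 rows 6
0.76 -0.73 -2.64 -2 1; 0.78 -0.70 -2.64 -2 1; 0.80 -0.68 -2.64 -2 1; 0.82 -0.65 -2.64 -2 1; 0.84 -0.62 -2.64 -2 1
```

Call:
{"name": "carry_out", "arguments": {
  "commands": "-1.4 0.5 -2.5 0 1; -1.4 0.5 -2.5 0 1; 0.8 -0.7 -2.5 -2 1; 0.8 -0.7 -2.5 -2 1; 0.8 -0.7 -2.5 -2 1"
}}

```text
time: 21.25
tcp_pos: [475.1, -128.8, 294.8]
tool_rot: [0.228, 0.693, 0.669, -0.142]
ft_force: [1.1, 0.0, -1.5]
gripper_width: 21.0
```

```bash
python3 look.py scene k_sc 220 130 440 400 2.2; python3 -c "
from fit import *
H=np.load('held.npz'); s,M,c=held()
p,k,m=fit(cloud('scene',np.load('pics/k_sc.npy')),[*c,-.17,0.05],60); print(p[:3],np.degrees(p[3:]),k,m,s['wrist_torque'])"
```

```text
t 21.3 tcp [ 474.4 -126.5  297.7] x [ 0.1  0.9 -0.5] y [1.  0.  0.1] z [ 0.1 -0.5 -0.9] F [-0.9  0.4  1.8] w 20.9 j [-0.1  0.2  1.9 -0.6  0.9  0.3]
 t 21.3 tcp [ 474.4 -126.5  297.7] x [ 0.06  0.86 -0.5 ] y [0.99 0.   0.13] z [ 0.11 -0.51 -0.85] F [-0.9  0.4  1.8] w 20.9 j [-0.12  0.18  1.92 -0.64  0.95  0.27]
wheel c [ 463.4 -179.3  253. ] stand xyz [ -95.3 -261.5  253. ] axis az -8.0 el -0.2 in tool c [-23.8 -16.9  63.7] a [-0.06  0.98  0.18]
roll for stand -15.5 residual deg 9.2
[ 466.6  -180.61  251.91] [-8.14  1.65] 1734 0.6385812875255791 [0.43 0.12 0.03]
```

View pics/k_sc.png

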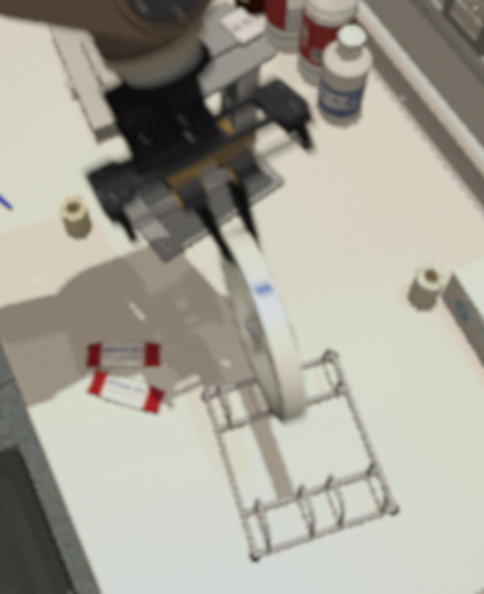

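The blue-marked spoke points straight up, so it would meet the hook. The wheel has to be turned about 30–45° in its plane, which means gripping with a near-upright tool and leaning only afterwards. I'll set it back in the rack and regrip.

```bash
python3 -c "
from h import *
save_held([466.6,-180.6,251.9],np.radians(-8.1),np.radians(1.65))
cplan([490.5,-242,180],1,step=22)"
```

```text
t 21.3 tcp [ 474.4 -126.5  297.7] x [ 0.062  0.862 -0.503] y [0.992 0.004 0.128] z [ 0.113 -0.506 -0.855] F [-0.9  0.4  1.8] w 20.9 j [-0.12  0.18  1.92 -0.64  0.95  0.27]
wheel c [ 466.6 -180.6  251.9] stand xyz [ -92.3 -263.3  251.9] axis az -8.1 el 1.7 in tool c [-24.1 -13.8  65.6] a [-0.075  0.985  0.158]
roll for stand -16.5 residual deg 7.7
dist 97.5 rows 5
-0.33 0.33 1.91 1 1; -0.33 0.33 1.91 1 1; -0.32 0.34 1.91 1 1; -0.32 0.34 1.91 1 1; -0.31 0.35 1.91 1 1
```

Call:
{"name": "carry_out", "arguments": {
  "commands": "-0.33 0.33 1.91 1 1; -0.33 0.33 1.91 1 1; -0.32 0.34 1.91 1 1; -0.32 0.34 1.91 1 1; -0.31 0.35 1.5 0 1"
}}

```text
time: 21.72
tcp_pos: [502.6, -185.4, 231.0]
tool_rot: [0.239, 0.714, 0.645, -0.128]
ft_force: [-0.7, -0.2, -1.2]
gripper_width: 20.8
```

```bash
python3 look.py scene l_sc 220 160 440 400 2.2; python3 -c "
from fit import *
H=np.load('held.npz'); s,M,c=held()
p,k,m=fit(cloud('scene',np.load('pics/l_sc.npy')),[*c,-.17,0.05],100); print(p[:3],np.degrees(p[3:]),k,m)
save_held(p[:3],p[3],p[4])
cplan([490.6,-243,150],1,step=15)"
```

```text
t 21.77 tcp [ 502.8 -186.6  229.1] x [ 0.1  0.9 -0.5] y [ 1.  -0.1  0.2] z [ 0.1 -0.5 -0.9] F [-0.3  0.2 -3.9] w 20.9 j [-0.2  0.3  1.9 -0.7  0.8  0.4]
 t 21.77 tcp [ 502.8 -186.6  229.1] x [ 0.13  0.86 -0.49] y [ 0.98 -0.05  0.17] z [ 0.12 -0.51 -0.85] F [-0.3  0.2 -3.9] w 20.9 j [-0.24  0.31  1.95 -0.74  0.75  0.38]
wheel c [ 494.1 -239.8  182.5] stand xyz [ -75.3 -326.3  182.5] axis az -11.4 el 4.2 in tool c [-24.1 -13.8  65.6] a [-0.07  0.98  0.16]
roll for stand -20.5 residual deg 7.0
[ 492.01 -240.31  201.53] [-11.54   5.35] 1554 1.7213541992283368
 t 21.77 tcp [ 502.8 -186.6  229.1] x [ 0.13  0.86 -0.49] y [ 0.98 -0.05  0.17] z [ 0.12 -0.51 -0.85] F [-0.3  0.2 -3.9] w 20.9 j [-0.24  0.31  1.95 -0.74  0.75  0.38]
wheel c [ 492.  -240.3  201.5] stand xyz [ -77.4 -326.4  201.5] axis az -11.5 el 5.4 in tool c [-34.2 -12.5  49.4] a [-0.09  0.99  0.14]
roll for stand -21.0 residual deg 6.1
dist 51.6 rows 4
0.55 -0.20 1.13 1 1; 0.54 -0.21 1.13 1 1; 0.54 -0.22 1.13 1 1; 0.53 -0.23 1.13 1 1
```

View pics/l_sc.png

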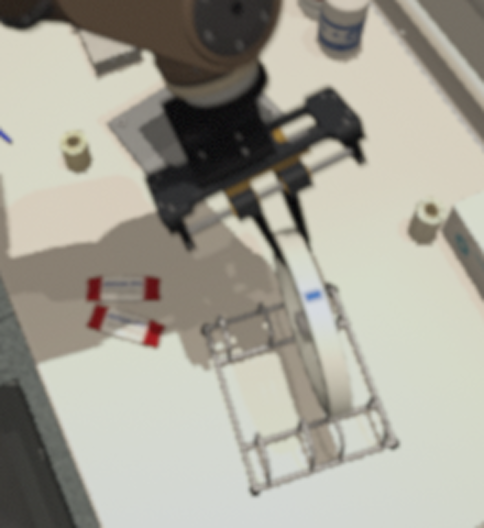

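```bash
python3 look.py scene l2_sc 220 160 440 400 2.2; python3 -c "
from fit import *
np.savez('held.npz',c=[-24.1,-13.8,65.6],a=[-.075,.985,.158])
s,M,c=held()
P=cloud('scene',np.load('pics/l2_sc.npy'))
for z in (80,95,110):
    p,k,m=fit(P,[*c,-.17,0.05],z); print(p[:3],np.degrees(p[3:]),k,m)
"
```

```text
t 21.82 tcp [ 502.2 -185.8  230.2] x [ 0.1  0.9 -0.5] y [ 1.  -0.1  0.2] z [ 0.1 -0.5 -0.9] F [ 0.6 -0.2 -1.5] w 20.9 j [-0.2  0.3  1.9 -0.7  0.8  0.4]
 t 21.82 tcp [ 502.2 -185.8  230.2] x [ 0.13  0.86 -0.49] y [ 0.98 -0.05  0.17] z [ 0.12 -0.51 -0.85] F [ 0.6 -0.2 -1.5] w 20.9 j [-0.24  0.31  1.95 -0.74  0.76  0.38]
wheel c [ 493.5 -239.   183.7] stand xyz [ -75.7 -325.4  183.7] axis az -11.4 el 4.2 in tool c [-24.1 -13.8  65.6] a [-0.07  0.98  0.16]
roll for stand -20.5 residual deg 6.9
[ 493.76 -237.63  185.2 ] [-11.25   4.35] 1524 0.7296161908630383
[ 493.76 -237.63  185.2 ] [-11.25   4.35] 1524 0.7296161908630383
[ 493.76 -237.63  185.2 ] [-11.25   4.35] 1517 0.7307667220143514
```

```bash
python3 -c "
from h import *
save_held([493.8,-237.6,185.2],np.radians(-11.25),np.radians(4.35))
cplan([488,-243.7,140],-0.5,step=15)"
```

```text
t 21.82 tcp [ 502.2 -185.8  230.2] x [ 0.133  0.861 -0.491] y [ 0.983 -0.053  0.173] z [ 0.123 -0.506 -0.854] F [ 0.6 -0.2 -1.5] w 20.9 j [-0.24  0.31  1.95 -0.74  0.76  0.38]
wheel c [ 493.8 -237.6  185.2] stand xyz [ -75.2 -324.1  185.2] axis az -11.2 el 4.3 in tool c [-23.6 -13.3  63.6] a [-0.074  0.985  0.154]
roll for stand -20.5 residual deg 6.8
dist 46.0 rows 4
0.42 -0.35 1.02 -0.5 1; 0.42 -0.35 1.02 -0.5 1; 0.42 -0.34 1.02 -0.5 1; 0.42 -0.34 1.02 -0.5 1
```

Call:
{"name": "carry_out", "arguments": {
  "commands": "0.42 -0.35 1.02 -0.5 1; 0.42 -0.35 1.02 -0.5 1; 0.42 -0.35 1.02 -0.5 1; 0.42 -0.35 1.02 -0.5 1"
}}

```text
time: 22.15
tcp_pos: [496.1, -190.9, 184.8]
tool_rot: [0.237, 0.703, 0.658, -0.132]
ft_force: [0.5, -0.1, -1.5]
gripper_width: 20.6
```

```bash
python3 -c "
from h import *
cplan([488.5,-243.7,105],0,step=12)"
```

```text
t 22.15 tcp [ 496.1 -190.9  184.8] x [ 0.1    0.862 -0.497] y [ 0.987 -0.022  0.16 ] z [ 0.127 -0.507 -0.853] F [ 0.5 -0.1 -1.5] w 20.6 j [-0.26  0.36  2.02 -0.85  0.66  0.47]
wheel c [ 488.7 -243.1  140.2] stand xyz [ -81.2 -328.6  140.2] axis az -9.4 el 3.6 in tool c [-23.6 -13.3  63.6] a [-0.074  0.985  0.154]
roll for stand -18.5 residual deg 6.6
dist 35.2 rows 3
0.57 -0.19 1.01 0 1; 0.57 -0.19 1.01 0 1; 0.57 -0.19 1.01 0 1
```

Call:
{"name": "carry_out", "arguments": {
  "commands": "0.57 -0.17 1.01 0 1; 0.57 -0.17 1.01 0 1; 0.57 -0.17 1.01 0 1"
}}

```text
time: 22.4
tcp_pos: [496.1, -190.2, 148.4]
tool_rot: [0.238, 0.702, 0.658, -0.131]
ft_force: [0.3, -1.0, -1.0]
gripper_width: 20.7
```

```bash
python3 -c "
from h import *
cplan([488.8,-243.7,88],0,step=9)"; python3 look.py scene m_sc 260 200 440 400 2.8
```

```text
t 22.4 tcp [ 496.1 -190.2  148.4] x [ 0.098  0.862 -0.497] y [ 0.987 -0.02   0.161] z [ 0.129 -0.507 -0.853] F [ 0.3 -1.  -1. ] w 20.7 j [-0.26  0.42  2.06 -0.96  0.59  0.6 ]
wheel c [ 488.8 -242.4  103.8] stand xyz [ -80.9 -328.   103.8] axis az -9.3 el 3.7 in tool c [-23.6 -13.3  63.6] a [-0.074  0.985  0.154]
roll for stand -18.5 residual deg 6.5
dist 15.8 rows 2
0.34 -0.12 0.70 0 1; 0.34 -0.12 0.70 0 1
 t 22.45 tcp [ 495.3 -190.   146.4] x [ 0.1  0.9 -0.5] y [ 1.  -0.   0.2] z [ 0.1 -0.5 -0.9] F [-0.8 -0.8 -4.2] w 20.0 j [-0.3  0.4  2.1 -1.   0.6  0.6]
```

View pics/m_sc.png

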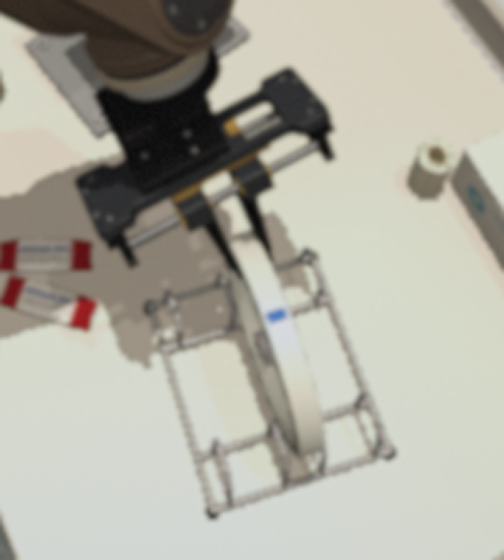

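Call:
{"name": "carry_out", "arguments": {
  "commands": "0.3 -0.1 0.6 0 1; 0.2 -0.1 0.4 0 1; 0 0 0 0 1"
}}

```text
time: 22.7
tcp_pos: [495.3, -189.7, 134.5]
tool_rot: [0.236, 0.701, 0.659, -0.132]
ft_force: [1.1, -1.0, -1.6]
gripper_width: 21.1
```

```bash
python3 -c "
from h import *
cplan([488.8,-243.7,88],0,step=9)
print(sense()['wrist_torque'])"
```

```text
t 22.7 tcp [ 495.3 -189.7  134.5] x [ 0.096  0.863 -0.497] y [ 0.987 -0.019  0.158] z [ 0.127 -0.505 -0.853] F [ 1.1 -1.  -1.6] w 21.1 j [-0.26  0.45  2.07 -1.    0.57  0.65]
wheel c [ 488.  -241.9   89.9] stand xyz [ -81.6 -327.4   89.9] axis az -9.2 el 3.5 in tool c [-23.6 -13.3  63.6] a [-0.074  0.985  0.154]
roll for stand -18.0 residual deg 6.6
dist 2.7 rows 1
-0.05 0.06 0.26 0 1
[ 0.35702703 -0.07491977  0.07217862]
```

Call:
{"name": "carry_out", "arguments": {
  "commands": "0.15 -0.05 0.35 0 1; 0 0 0 0 1"
}}

```text
time: 22.87
tcp_pos: [495.7, -190.0, 131.3]
tool_rot: [0.237, 0.701, 0.659, -0.131]
ft_force: [-0.6, 0.7, -1.2]
gripper_width: 20.2
```

Call:
{"name": "carry_out", "arguments": {
  "commands": "0.15 -0.05 0.3 0 1; 0 0 0 0 1"
}}

```text
time: 23.03
tcp_pos: [496.3, -190.4, 129.0]
tool_rot: [0.238, 0.701, 0.659, -0.131]
ft_force: [-1.0, -0.3, -0.7]
gripper_width: 20.5
```

Call:
{"name": "carry_out", "arguments": {
  "commands": "0.15 -0.05 0.3 0 1; 0 0 0 0 0.65; 0 0 0 0 0.55; 0 0 0 0 0.5; 0 0 -1.5 0 0.4"
}}

```text
time: 23.45
tcp_pos: [496.4, -183.6, 140.4]
tool_rot: [0.241, 0.7, 0.659, -0.13]
ft_force: [-0.6, -0.4, 0.6]
gripper_width: 42.4
```

Call:
{"name": "carry_out", "arguments": {
  "commands": "0 0 -2.5 0 0.2; 0 0 -3 0 0; 0 0 -3 0 0; 0 0 -3 0 0"
}}

```text
time: 23.78
tcp_pos: [478.1, -124.1, 237.4]
tool_rot: [0.236, 0.701, 0.659, -0.133]
ft_force: [0.2, 0.5, -0.3]
gripper_width: 68.5
```

```bash
python3 look.py scene n_sc 220 160 440 400 2.4; python3 -c "
from fit import *
p,k,m=fit(cloud('scene',np.load('pics/n_sc.npy')),[490,-243,88,-.17,0.0],90); print(p[:3],np.degrees(p[3:]),k,m)"
```

```text
t 23.83 tcp [ 479.  -122.6  242. ] x [ 0.1  0.9 -0.5] y [ 1.  -0.   0.2] z [ 0.1 -0.5 -0.9] F [0.6 0.6 4.9] w 72.9 j [-0.1  0.2  2.  -0.7  0.8  0.4]
[ 492.56 -243.73   85.85] [-9.99 -0.12] 902 0.6101000312500959
```

View pics/n_sc.png

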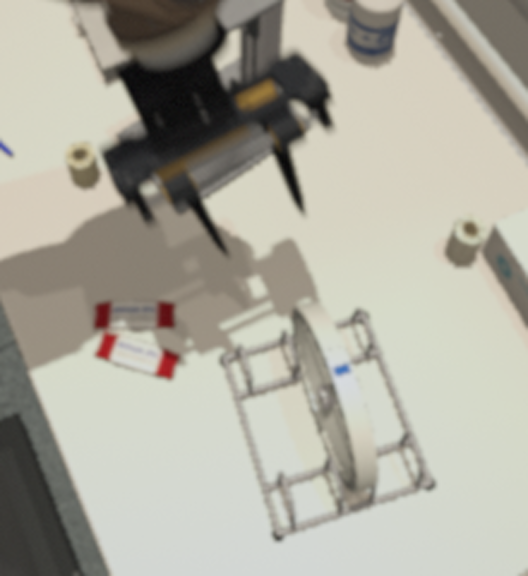

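```bash
python3 -c "
from h import *
plan([430,-20,430],7,n=6)"
```

```text
t 23.83 tcp [ 479.  -122.6  242. ] x [ 0.098  0.862 -0.497] y [ 0.987 -0.018  0.162] z [ 0.131 -0.507 -0.852] F [0.6 0.6 4.9] w 72.9 j [-0.11  0.25  2.   -0.73  0.82  0.44]
dist 219.7
-0.2 -0.3 -3.6 7 0; -0.2 -0.3 -3.6 7 0; -0.2 -0.3 -3.6 7 0; -0.3 -0.2 -3.6 7 0; -0.3 -0.2 -3.6 7 0; -0.3 -0.2 -3.6 7 0
```

Call:
{"name": "carry_out", "arguments": {
  "commands": "-0.2 -0.3 -3.6 7.1 0; -0.2 -0.3 -3.6 7.1 0; -0.2 -0.3 -3.6 7.1 0; -0.3 -0.2 -3.6 7.1 0; -0.3 -0.2 -3.6 7.1 0"
}}

```text
time: 24.25
tcp_pos: [435.6, -36.5, 399.2]
tool_rot: [0.264, 0.871, 0.411, -0.054]
ft_force: [0.6, -0.5, -0.4]
gripper_width: 94.7
```

```bash
python3 -c "
from h import *
plan([440,180,440],7,n=6)"
```

```text
t 24.25 tcp [435.6 -36.5 399.2] x [ 0.657  0.687 -0.312] y [ 0.744 -0.523  0.416] z [ 0.122 -0.505 -0.854] F [ 0.6 -0.5 -0.4] w 94.7 j [ 0.09  0.04  1.8  -0.57  1.26  0.94]
dist 220.3
2.3 -1.6 -2.4 7 0; 2.1 -1.8 -2.4 7 0; 1.9 -2.1 -2.4 7 0; 1.6 -2.3 -2.4 7 0; 1.3 -2.5 -2.4 7 0; 1.0 -2.6 -2.4 7 0
```

Call:
{"name": "carry_out", "arguments": {
  "commands": "2.3 -1.6 -2.4 7.1 0; 2.1 -1.8 -2.4 7.1 0; 1.9 -2.1 -2.4 7.1 0; 1.6 -2.3 -2.4 7.1 0; 1.3 -2.5 -2.4 7.1 0"
}}

```text
time: 24.67
tcp_pos: [435.7, 148.1, 441.2]
tool_rot: [0.269, 0.954, 0.125, 0.032]
ft_force: [1.2, 0.1, 1.3]
gripper_width: 95.0
```

```bash
python3 -c "
from h import *
plan([460,220,440],7,n=6,step=20)"
```

```text
t 24.67 tcp [435.7 148.1 441.2] x [ 0.967  0.256 -0.006] y [ 0.221 -0.824  0.522] z [ 0.129 -0.506 -0.853] F [1.2 0.1 1.3] w 95.0 j [ 0.48  0.15  1.57 -0.53  1.56  1.84]
dist 75.9
1.0 -1.4 -0.8 7 0; 0.9 -1.5 -0.8 7 0; 0.7 -1.6 -0.8 7 0; 0.5 -1.6 -0.8 7 0
```

Call:
{"name": "carry_out", "arguments": {
  "commands": "1.0 -1.4 -0.8 7.1 0; 0.9 -1.5 -0.8 7.1 0; 0 0 0 7.1 0; 0 0 0 7.1 0; 0 0 0 7.1 0"
}}

```text
time: 25.08
tcp_pos: [448.3, 193.2, 438.6]
tool_rot: [0.247, 0.947, -0.174, 0.115]
ft_force: [0.5, 0.5, -0.6]
gripper_width: 95.2
```

Call:
{"name": "carry_out", "arguments": {
  "commands": "0 0 0 7.1 0; 0 0 0 7.1 0; 0 0 0 7.1 0"
}}

```text
time: 25.33
tcp_pos: [472.8, 159.6, 465.3]
tool_rot: [0.219, 0.915, -0.31, 0.134]
ft_force: [0.4, 0.0, -0.5]
gripper_width: 95.0
```

```bash
python3 -c "
from h import *
plan([470,400,440],4,n=6,step=40)"
```

```text
t 25.33 tcp [472.8 159.6 465.3] x [ 0.772 -0.508  0.382] y [-0.626 -0.712  0.318] z [ 0.11  -0.484 -0.868] F [ 0.4  0.  -0.5] w 95.0 j [ 0.46  0.2   1.43 -0.51  1.63  2.68]
dist 241.7
-1.9 -2.5 -1.4 4 0; -2.1 -2.4 -1.4 4 0; -2.2 -2.2 -1.4 4 0; -2.4 -2.1 -1.4 4 0; -2.5 -1.9 -1.4 4 0; -2.7 -1.7 -1.4 4 0
```

Joint 6 is at its upper limit; over-roll while pushing +y.

Call:
{"name": "carry_out", "arguments": {
  "commands": "-2 -3 -1 7.1 0; -2.1 -2.9 -1 7.1 0; -2.3 -2.7 -1 7.1 0; -2.4 -2.6 -1 7.1 0; -2.5 -2.4 -1 7.1 0"
}}

```text
time: 25.75
tcp_pos: [601.0, 181.8, 580.2]
tool_rot: [0.19, 0.871, -0.437, 0.121]
ft_force: [0.8, 0.5, 1.0]
gripper_width: 95.1
```

```bash
python3 -c "
from h import *
plan([500,400,440],4,n=6,step=40)"
```

```text
t 25.75 tcp [601.  181.8 580.2] x [ 0.589 -0.715  0.377] y [-0.807 -0.547  0.225] z [ 0.045 -0.436 -0.899] F [0.8 0.5 1. ] w 95.1 j [ 0.37  0.45  0.77 -0.48  2.    2.68]
dist 278.3
-3.8 -1.0 0.4 4 0; -3.9 -0.7 0.4 4 0; -3.9 -0.4 0.4 4 0; -4.0 -0.2 0.4 4 0; -4.0 0.1 0.4 4 0; -3.9 0.4 0.4 4 0
```

```bash
python3 -c "
from h import *
plan([420,260,320],-2,n=9,step=40)"
```

```text
t 25.75 tcp [601.  181.8 580.2] x [ 0.589 -0.715  0.377] y [-0.807 -0.547  0.225] z [ 0.045 -0.436 -0.899] F [0.8 0.5 1. ] w 95.1 j [ 0.37  0.45  0.77 -0.48  2.    2.68]
dist 326.4
-2.9 0.5 2.1 -2 0; -2.9 0.4 2.1 -2 0; -2.9 0.3 2.1 -2 0; -2.9 0.2 2.1 -2 0; -2.9 0.1 2.1 -2 0; -2.9 -0.0 2.1 -2 0; -2.9 -0.1 2.1 -2 0; -2.9 -0.2 2.1 -2 0; -2.9 -0.3 2.1 -2 0
```

Call:
{"name": "carry_out", "arguments": {
  "commands": "-2.9 0.5 2.1 -2 0; -2.9 0.4 2.1 -2 0; -2.9 0.3 2.1 -2 0; -2.9 0.2 2.1 -2 0; -2.9 0.1 2.1 -2 0"
}}

```text
time: 26.17
tcp_pos: [537.6, 203.1, 464.8]
tool_rot: [0.194, 0.915, -0.338, 0.102]
ft_force: [1.1, 0.1, 0.1]
gripper_width: 95.1
```

Call:
{"name": "carry_out", "arguments": {
  "commands": "-2.9 0 2.1 -2 0; -2.9 -0.1 2.1 -2 0; -2.9 -0.2 2.1 0 0"
}}

```text
time: 26.42
tcp_pos: [485.6, 208.1, 388.0]
tool_rot: [0.195, 0.935, -0.285, 0.082]
ft_force: [0.9, -0.0, -0.8]
gripper_width: 95.1
```

```bash
python3 -c "
from h import *
plan([400,450,320],4,n=6,step=40)"
```

```text
t 26.42 tcp [485.6 208.1 388. ] x [ 0.824 -0.501  0.264] y [-0.565 -0.762  0.318] z [ 0.042 -0.411 -0.911] F [ 0.9 -0.  -0.8] w 95.1 j [ 0.48  0.3   1.47 -0.39  1.54  2.68]
dist 265.5
-3.0 -2.2 -0.6 4 0; -3.1 -2.0 -0.6 4 0; -3.3 -1.8 -0.6 4 0; -3.4 -1.6 -0.6 4 0; -3.5 -1.3 -0.6 4 0; -3.6 -1.1 -0.6 4 0
```

Call:
{"name": "carry_out", "arguments": {
  "commands": "-3 -2.2 0.8 7.1 0; -3.1 -2 0.8 7.1 0; -3.3 -1.8 0.8 7.1 0; -3.4 -1.6 0.8 7.1 0; -3.4 -1.4 0.8 7.1 0"
}}

```text
time: 26.83
tcp_pos: [520.9, 149.4, 378.9]
tool_rot: [0.12, 0.91, -0.395, 0.027]
ft_force: [0.5, 0.6, -0.4]
gripper_width: 94.9
```

```bash
python3 -c "
from h import *
plan([400,450,320],4,n=6,step=40)"
```

```text
t 26.83 tcp [520.9 149.4 378.9] x [ 0.686 -0.713  0.144] y [-0.726 -0.658  0.198] z [-0.047 -0.24  -0.97 ] F [ 0.5  0.6 -0.4] w 94.9 j [ 0.27  0.3   1.45 -0.22  1.51  2.68]
dist 329.3
-3.4 -1.4 -0.1 4 0; -3.5 -1.1 -0.1 4 0; -3.6 -0.9 -0.1 4 0; -3.6 -0.6 -0.1 4 0; -3.6 -0.4 -0.1 4 0; -3.7 -0.1 -0.1 4 0
```

Call:
{"name": "carry_out", "arguments": {
  "commands": "-3.5 -1.4 -0.6 7.1 0; -3.6 -1.1 -0.6 7.1 0; -3.7 -0.9 -0.6 7.1 0; -3.7 -0.6 -0.6 7.1 0; -3.7 -0.4 -0.6 7.1 0"
}}

```text
time: 27.25
tcp_pos: [491.7, 76.1, 418.8]
tool_rot: [0.042, 0.86, -0.508, -0.023]
ft_force: [0.0, 0.3, 0.3]
gripper_width: 95.1
```

```bash
python3 -c "
from h import *
plan([400,450,320],4,n=6,step=40)"
```

```text
t 27.25 tcp [491.7  76.1 418.8] x [ 0.484 -0.875  0.002] y [-0.871 -0.481  0.096] z [-0.083 -0.049 -0.995] F [0.  0.3 0.3] w 95.1 j [ 0.05  0.19  1.48 -0.04  1.56  2.68]
dist 397.4
-3.7 -1.1 0.9 4 0; -3.8 -0.8 0.9 4 0; -3.8 -0.6 0.9 4 0; -3.9 -0.3 0.9 4 0; -3.9 -0.0 0.9 4 0; -3.9 0.2 0.9 4 0
```

```bash
python3 -c "
from h import *
plan([480,-200,400],-7,n=20,step=16)"
```

```text
t 27.25 tcp [491.7  76.1 418.8] x [ 0.484 -0.875  0.002] y [-0.871 -0.481  0.096] z [-0.083 -0.049 -0.995] F [0.  0.3 0.3] w 95.1 j [ 0.05  0.19  1.48 -0.04  1.56  2.68]
dist 277.0
1.3 0.8 0.2 -7 0; 1.2 0.9 0.2 -7 0; 1.1 1.1 0.2 -7 0; 0.9 1.2 0.2 -7 0; 0.8 1.3 0.2 -7 0; 0.6 1.4 0.2 -7 0; 0.4 1.5 0.2 -7 0; 0.3 1.5 0.2 -7 0; 0.1 1.5 0.2 -7 0; -0.1 1.5 0.2 -7 0; -0.3 1.5 0.2 -7 0; -0.5 1.5 0.2 -7 0; -0.6 1.4 0.2 -7 0; -0.8 1.3 0.2 -7 0; -1.0 1.2 0.2 -7 0; -1.1 1.1 0.2 -7 0; -1.2 0.9 0.2 -7 0; -1.3 0.8 0.2 -7 0
```

Call:
{"name": "carry_out", "arguments": {
  "commands": "1.5 0.9 0.2 -7.1 0; 1.4 1.1 0.2 -7.1 0; 1.3 1.3 0.2 -7.1 0; 1.1 1.4 0.2 -7.1 0; 0.9 1.6 0.2 -7.1 0"
}}

```text
time: 27.67
tcp_pos: [484.8, -20.3, 414.2]
tool_rot: [0.032, 0.974, -0.221, -0.035]
ft_force: [-0.1, -0.6, 0.1]
gripper_width: 94.7
```

Call:
{"name": "carry_out", "arguments": {
  "commands": "0.7 1.7 0.2 -7.1 0; 0.5 1.8 0.2 -7.1 0; 0.3 1.8 0.2 -7.1 0; 0.1 1.8 0.2 -7.1 0; -0.1 1.8 0.2 -7.1 0"
}}

```text
time: 28.08
tcp_pos: [479.7, -118.1, 406.8]
tool_rot: [0.02, 0.995, 0.089, -0.045]
ft_force: [0.4, 0.9, -0.5]
gripper_width: 95.0
```

Call:
{"name": "carry_out", "arguments": {
  "commands": "-0.3 1.8 1.0 -7.1 0; -0.6 1.8 1.0 -7.1 0; -0.8 1.7 1.0 -7.1 0; -1 1.6 1.0 -7.1 0; -1.2 1.4 1.0 -7.1 0"
}}

```text
time: 28.5
tcp_pos: [473.5, -219.9, 359.4]
tool_rot: [0.006, 0.919, 0.391, -0.05]
ft_force: [-0.2, -0.6, 0.2]
gripper_width: 95.2
```

```bash
python3 -c "
from h import *
rollto([.985,-.174,0])
plan([488.5,-264.8,235],-7,n=9,step=25,grip=True)"
```

```text
t 28.5 tcp [ 473.5 -219.9  359.4] x [ 0.689  0.718 -0.096] y [ 0.719 -0.694 -0.027] z [-0.086 -0.05  -0.995] F [-0.2 -0.6  0.2] w 95.2 j [-0.52  0.25  1.55 -0.09  1.39  0.27]
roll for y->axis -33.8 or 146.2 misalign -4.4
 t 28.5 tcp [ 473.5 -219.9  359.4] x [ 0.689  0.718 -0.096] y [ 0.719 -0.694 -0.027] z [-0.086 -0.05  -0.995] F [-0.2 -0.6  0.2] w 95.2 j [-0.52  0.25  1.55 -0.09  1.39  0.27]
dist 150.9
-0.1 0.6 2.1 -7 0; -0.2 0.6 2.1 -7 0; -0.3 0.6 2.1 -7 0; -0.4 0.6 2.1 -7 0; -0.4 0.5 2.1 -7 0; -0.5 0.4 2.1 -7 0; -0.5 0.4 2.1 -7 0
```

Call:
{"name": "carry_out", "arguments": {
  "commands": "-0.1 0.6 2.1 -7.1 0; -0.2 0.6 2.1 -7.1 0; -0.3 0.6 2.1 -7.1 0; -0.4 0.6 2.1 -7.1 0; -0.4 0.5 2.1 -7.1 0"
}}

```text
time: 28.92
tcp_pos: [481.8, -258.2, 250.5]
tool_rot: [-0.008, 0.754, 0.655, -0.05]
ft_force: [1.2, 1.0, 0.2]
gripper_width: 95.2
```

```bash
python3 -c "
from h import *
rollto([.985,-.174,0])
plan([488.5,-264.8,200],0,n=9,step=20,grip=True)"
```

```text
t 28.92 tcp [ 481.8 -258.2  250.5] x [ 0.138  0.988 -0.064] y [ 0.987 -0.143 -0.078] z [-0.086 -0.053 -0.995] F [1.2 1.  0.2] w 95.2 j [-0.57  0.37  1.67 -0.1   1.15 -0.38]
roll for y->axis 2.1 or -177.9 misalign -4.3
 t 28.92 tcp [ 481.8 -258.2  250.5] x [ 0.138  0.988 -0.064] y [ 0.987 -0.143 -0.078] z [-0.086 -0.053 -0.995] F [1.2 1.  0.2] w 95.2 j [-0.57  0.37  1.67 -0.1   1.15 -0.38]
dist 69.8
-0.1 0.3 1.7 0 0; -0.1 0.3 1.7 0 0; -0.1 0.3 1.7 0 0; -0.1 0.3 1.7 0 0
```

Call:
{"name": "carry_out", "arguments": {
  "commands": "-0.1 0.3 1.8 2 0; -0.1 0.3 1.8 0 0; -0.1 0.3 1.8 0 0.2; -0.1 0.3 1.4 0 0.4; 0 0 0 0 0.4"
}}

```text
time: 29.33
tcp_pos: [484.2, -269.2, 172.5]
tool_rot: [-0.012, 0.763, 0.644, -0.052]
ft_force: [0.1, -0.1, -0.9]
gripper_width: 80.4
```

```bash
python3 look.py scene o_sc 240 180 460 400 2.5; python3 -c "
from h import *
rollto([.985,-.174,0])
plan([488.5,-264.8,160.6],0,n=9,step=20,grip=True)"
```

```text
t 29.38 tcp [ 484.4 -269.3  173.7] x [ 0.2  1.  -0.1] y [ 1.  -0.2 -0.1] z [-0.1 -0.  -1. ] F [ 0.5 -0.4  0.8] w 76.3 j [-0.6  0.5  1.7 -0.1  1.  -0.3]
 t 29.38 tcp [ 484.4 -269.3  173.7] x [ 0.166  0.984 -0.064] y [ 0.982 -0.171 -0.085] z [-0.094 -0.049 -0.994] F [ 0.5 -0.4  0.8] w 76.3 j [-0.58  0.46  1.74 -0.11  0.99 -0.35]
roll for y->axis 0.5 or -179.5 misalign -4.8
 t 29.38 tcp [ 484.4 -269.3  173.7] x [ 0.166  0.984 -0.064] y [ 0.982 -0.171 -0.085] z [-0.094 -0.049 -0.994] F [ 0.5 -0.4  0.8] w 76.3 j [-0.58  0.46  1.74 -0.11  0.99 -0.35]
dist 32.1
0.3 0.2 1.6 0 0; 0.3 0.2 1.6 0 0
```

View pics/o_sc.png

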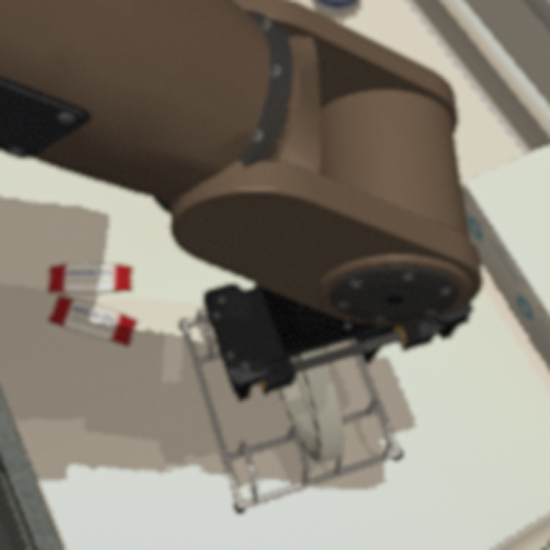

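Call:
{"name": "carry_out", "arguments": {
  "commands": "0.3 0.2 1.6 0 0.5; 0.3 0.2 1.5 0 0.6; 0 0 0 0 0.65; 0 0 0 0 0.7"
}}

```text
time: 29.72
tcp_pos: [487.1, -266.4, 144.7]
tool_rot: [-0.01, 0.764, 0.643, -0.052]
ft_force: [-0.8, -0.2, 1.0]
gripper_width: 50.0
```

```bash
python3 -c "
from h import *
rollto([.985,-.174,0])
plan([488.5,-264.8,160.6],0,n=9,step=20,grip=True)"
```

```text
t 29.72 tcp [ 487.1 -266.4  144.7] x [ 0.167  0.984 -0.066] y [ 0.982 -0.172 -0.082] z [-0.092 -0.052 -0.994] F [-0.8 -0.2  1. ] w 50.0 j [-0.57  0.5   1.77 -0.12  0.93 -0.33]
roll for y->axis 0.4 or -179.6 misalign -4.7
 t 29.72 tcp [ 487.1 -266.4  144.7] x [ 0.167  0.984 -0.066] y [ 0.982 -0.172 -0.082] z [-0.092 -0.052 -0.994] F [-0.8 -0.2  1. ] w 50.0 j [-0.57  0.5   1.77 -0.12  0.93 -0.33]
dist 2.9
0.1 -0.0 0.3 0 0
```

Call:
{"name": "carry_out", "arguments": {
  "commands": "0.1 0 0.4 0 0.8; 0 0 0.1 0 1; 0 0 0 0 1; 0 0 0 0 1; 0 0 0 0 1"
}}

```text
time: 30.13
tcp_pos: [487.8, -266.5, 143.4]
tool_rot: [-0.007, 0.764, 0.643, -0.051]
ft_force: [-0.9, -0.5, -0.6]
gripper_width: 20.4
```

Call:
{"name": "carry_out", "arguments": {
  "commands": "0 0 0 0 1; 0 0 0 0 1"
}}

```text
time: 30.3
tcp_pos: [487.8, -266.5, 143.8]
tool_rot: [-0.007, 0.764, 0.643, -0.051]
ft_force: [-0.2, 0.1, -2.3]
gripper_width: 20.4
```

```bash
python3 -c "
from h import *
rollto([.985,-.174,0])"
```

```text
t 30.3 tcp [ 487.8 -266.5  143.8] x [ 0.167  0.983 -0.069] y [ 0.982 -0.172 -0.077] z [-0.087 -0.055 -0.995] F [-0.2  0.1 -2.3] w 20.4 j [-0.57  0.5   1.77 -0.12  0.92 -0.33]
roll for y->axis 0.4 or -179.6 misalign -4.4
```

Call:
{"name": "carry_out", "arguments": {
  "commands": "-0.1 -0.1 -1 0 1; -0.2 -0.2 -2 0 1; -0.2 -0.2 -3 0 1; -0.2 -0.2 -3 0 1; -0.2 -0.2 -3 0 1"
}}

```text
time: 30.72
tcp_pos: [485.7, -266.0, 265.1]
tool_rot: [-0.013, 0.764, 0.643, -0.053]
ft_force: [0.0, 0.9, -1.9]
gripper_width: 20.1
```

```bash
python3 -c "
from h import *
plan([400,-60,420],-3,n=9,step=34,jaw=1)"
```

```text
t 30.72 tcp [ 485.7 -266.   265.1] x [ 0.167  0.984 -0.064] y [ 0.981 -0.172 -0.088] z [-0.098 -0.048 -0.994] F [ 0.   0.9 -1.9] w 20.1 j [-0.57  0.37  1.63 -0.1   1.2  -0.37]
dist 271.5
2.2 -1.7 -1.9 -3 1; 2.3 -1.5 -1.9 -3 1; 2.4 -1.4 -1.9 -3 1; 2.5 -1.3 -1.9 -3 1; 2.5 -1.2 -1.9 -3 1; 2.6 -1.0 -1.9 -3 1; 2.6 -0.9 -1.9 -3 1; 2.7 -0.8 -1.9 -3 1
```

Call:
{"name": "carry_out", "arguments": {
  "commands": "2.2 -1.7 -1.9 -3 1; 2.3 -1.5 -1.9 -3 1; 2.4 -1.4 -1.9 -3 1; 2.5 -1.3 -1.9 -3 1; 2.5 -1.2 -1.9 -3 1"
}}

```text
time: 31.13
tcp_pos: [429.7, -136.9, 369.3]
tool_rot: [-0.017, 0.672, 0.739, -0.05]
ft_force: [-0.1, 0.4, -1.3]
gripper_width: 19.8
```

```bash
python3 look.py scene p_sc 200 100 440 400 2; python3 -c "
from h import *
plan([330,100,420],-1,n=9,step=40,jaw=1)"
```

```text
t 31.18 tcp [ 428.5 -133.8  373.4] x [-0.1  1.  -0. ] y [ 1.   0.1 -0.1] z [-0.1 -0.1 -1. ] F [-0.3  2.7  3.8] w 19.9 j [-0.4  0.1  1.7 -0.1  1.4 -0.5]
 t 31.18 tcp [ 428.5 -133.8  373.4] x [-0.102  0.994 -0.042] y [ 0.991  0.098 -0.093] z [-0.088 -0.051 -0.995] F [-0.3  2.7  3.8] w 19.9 j [-0.4   0.12  1.67 -0.08  1.4  -0.48]
dist 257.9
3.4 -1.1 -0.7 -1 1; 3.5 -1.1 -0.7 -1 1; 3.5 -1.0 -0.7 -1 1; 3.5 -0.9 -0.7 -1 1; 3.5 -0.9 -0.7 -1 1; 3.5 -0.8 -0.7 -1 1; 3.5 -0.8 -0.7 -1 1
```

View pics/p_sc.png

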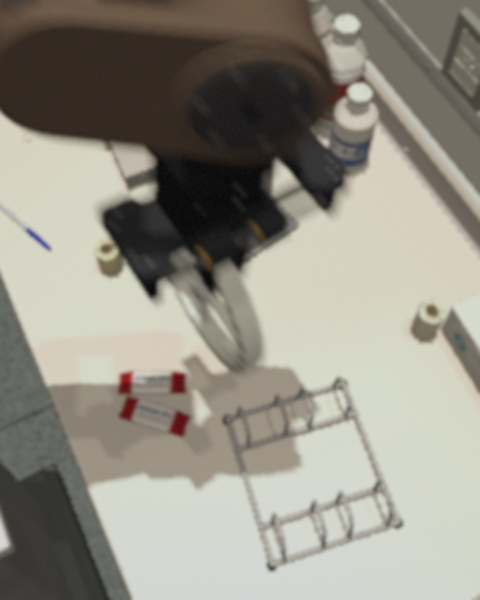

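Call:
{"name": "carry_out", "arguments": {
  "commands": "3.4 -1.4 -0.7 -1 1; 3.5 -1.3 -0.7 0 1; 3.5 -1.2 -0.7 0 1; 3.5 -1.1 -0.7 0 1; 3.5 -1 -0.7 0 1"
}}

```text
time: 31.6
tcp_pos: [348.0, 35.8, 411.1]
tool_rot: [-0.014, 0.664, 0.746, -0.047]
ft_force: [0.8, 0.6, -1.0]
gripper_width: 19.9
```

```bash
python3 -c "
from h import *
plan([100,480,430],0,n=9,step=41,jaw=1)"
```

```text
t 31.6 tcp [348.   35.8 411.1] x [-0.117  0.992 -0.042] y [ 0.99   0.113 -0.089] z [-0.083 -0.052 -0.995] F [ 0.8  0.6 -1. ] w 19.9 j [-0.04 -0.06  1.77 -0.06  1.51 -0.15]
dist 509.1
3.6 -1.5 -0.2 0 1; 3.6 -1.5 -0.2 0 1; 3.6 -1.5 -0.2 0 1; 3.6 -1.5 -0.2 0 1; 3.6 -1.5 -0.2 0 1; 3.6 -1.5 -0.2 0 1; 3.6 -1.5 -0.2 0 1; 3.6 -1.5 -0.2 0 1; 3.6 -1.5 -0.2 0 1
```

Call:
{"name": "carry_out", "arguments": {
  "commands": "3.7 -1.2 -0.2 0 1; 3.7 -1.2 -0.2 0 1; 3.7 -1.3 -0.2 0 1; 3.7 -1.3 -0.2 0 1; 3.7 -1.4 -0.2 0 1"
}}

```text
time: 32.02
tcp_pos: [256.2, 218.5, 424.2]
tool_rot: [-0.012, 0.666, 0.745, -0.044]
ft_force: [1.0, 0.3, -1.1]
gripper_width: 19.5
```

Call:
{"name": "carry_out", "arguments": {
  "commands": "3.7 -1.5 -0.2 0 1; 3.7 -1.5 -0.2 0 1; 3.7 -1.5 -0.2 0 1; 3.7 -1.5 -0.2 0 1; 3.7 -1.5 -0.2 0 1"
}}

```text
time: 32.43
tcp_pos: [152.5, 398.9, 437.6]
tool_rot: [-0.012, 0.665, 0.746, -0.041]
ft_force: [1.9, 0.1, -0.6]
gripper_width: 20.0
```

```bash
python3 -c "
from h import *
plan([20,900,410],0,n=9,step=41,jaw=1)"
```

```text
t 32.43 tcp [152.5 398.9 437.6] x [-0.115  0.993 -0.037] y [ 0.991  0.112 -0.077] z [-0.072 -0.046 -0.996] F [ 1.9  0.1 -0.6] w 20.0 j [1.03 0.06 1.59 0.04 1.57 0.91]
dist 519.1
4.0 -0.6 0.1 0 1; 4.0 -0.6 0.1 0 1; 4.0 -0.6 0.1 0 1; 4.0 -0.6 0.1 0 1; 4.0 -0.6 0.1 0 1; 4.0 -0.6 0.1 0 1; 4.0 -0.6 0.1 0 1; 4.0 -0.6 0.1 0 1; 4.0 -0.6 0.1 0 1
```

Call:
{"name": "carry_out", "arguments": {
  "commands": "4.0 -0.7 0.1 0 1; 4.0 -0.7 0.1 0 1; 4.0 -0.7 0.1 0 1; 4.0 -0.7 0.1 0 1; 4.0 -0.7 0.1 0 1"
}}

```text
time: 32.85
tcp_pos: [86.4, 596.4, 433.2]
tool_rot: [-0.012, 0.663, 0.747, -0.039]
ft_force: [0.5, -0.1, -1.4]
gripper_width: 19.5
```

Call:
{"name": "carry_out", "arguments": {
  "commands": "4.0 -0.7 0.1 0 1; 4.0 -0.7 0.1 0 1; 4.0 -0.7 0.1 0 1; 4.0 -0.7 0.1 0 1; 4.0 -0.7 0.1 0 1"
}}

```text
time: 33.27
tcp_pos: [23.6, 790.9, 427.3]
tool_rot: [-0.012, 0.662, 0.748, -0.038]
ft_force: [1.0, 0.6, -0.8]
gripper_width: 19.8
```

```bash
python3 -c "
from h import *
plan([20,1100,480],0,n=2,step=41,jaw=1)"
```

```text
t 33.27 tcp [ 23.6 790.9 427.3] x [-0.122  0.992 -0.032] y [ 0.99   0.12  -0.074] z [-0.069 -0.041 -0.997] F [ 1.   0.6 -0.8] w 19.8 j [1.44 0.73 0.58 0.07 1.88 1.33]
dist 313.5
3.8 0.4 -0.8 0 1; 3.8 0.4 -0.8 0 1
```

Call:
{"name": "carry_out", "arguments": {
  "commands": "4 -0.5 -0.4 0 1; 4 -0.5 -0.4 0 1; 3.8 -0.5 -1.6 0 1; 3.8 -0.5 -1.6 0 1; 3.8 -0.5 -1.6 0 1"
}}

```text
time: 33.68
tcp_pos: [-12.0, 866.4, 419.8]
tool_rot: [-0.025, 0.663, 0.748, -0.027]
ft_force: [0.3, 1.3, -2.3]
gripper_width: 19.9
```

Call:
{"name": "carry_out", "arguments": {
  "commands": "3.8 -0.5 -1.6 0 1; 3.8 -0.5 -1.6 0 1; 3.8 -0.5 -1.6 0 1; 3.8 -0.5 -1.6 0 1; 3.8 -0.5 -1.6 0 1"
}}

```text
time: 34.1
tcp_pos: [-52.9, 897.8, 427.3]
tool_rot: [-0.07, 0.663, 0.745, 0.019]
ft_force: [0.2, -0.3, -1.9]
gripper_width: 19.5
```

```bash
python3 -c "
from h import *
s,M=st(); print(s['joints'][2], np.degrees(np.arctan2(s['tcp_pos'][1],s['tcp_pos'][0])))"
```

```text
t 34.1 tcp [-52.9 897.8 427.3] x [-0.111  0.985  0.129] y [ 0.991  0.12  -0.065] z [-0.08   0.121 -0.989] F [ 0.2 -0.3 -1.9] w 19.5 j [1.53 0.98 0.05 0.09 1.99 1.46]
0.047762567277097205 93.37359177306999
```

Call:
{"name": "carry_out", "arguments": {
  "commands": "3.9 -0.4 -1.4 0 1; 3.9 -0.4 -1.4 0 1; 3.9 -0.4 -1.4 0 1; 3.9 -0.4 -1.4 0 1; 3.9 -0.4 -1.4 0 1"
}}

```text
time: 34.52
tcp_pos: [-82.0, 922.9, 451.1]
tool_rot: [-0.119, 0.66, 0.739, 0.065]
ft_force: [1.0, 0.2, -1.8]
gripper_width: 19.8
```

Call:
{"name": "carry_out", "arguments": {
  "commands": "4 -0.2 -1.1 0 1; 4 -0.2 -1.1 0 1; 4 -0.2 -1.1 0 1; 4 -0.2 -1.1 0 1; 4 -0.2 -1.1 0 1"
}}

```text
time: 34.93
tcp_pos: [-96.1, 947.3, 477.2]
tool_rot: [-0.168, 0.654, 0.729, 0.11]
ft_force: [0.7, -0.4, -1.7]
gripper_width: 19.5
```

```bash
python3 -c "
from h import *
s,M=st(); print(s['joints'][2], np.degrees(np.arctan2(s['tcp_pos'][1],s['tcp_pos'][0])))"
```

```text
t 34.93 tcp [-96.1 947.3 477.2] x [-0.088  0.917  0.388] y [ 0.991  0.121 -0.06 ] z [-0.102  0.379 -0.92 ] F [ 0.7 -0.4 -1.7] w 19.5 j [1.57 0.95 0.05 0.1  1.75 1.5 ]
0.048570959724551444 95.7903284074648
```

Call:
{"name": "carry_out", "arguments": {
  "commands": "4 -0.2 -0.9 0 1; 4 -0.2 -0.9 0 1; 4 -0.2 -0.9 0 1; 4 -0.2 -0.9 0 1; 4 -0.2 -0.9 0 1"
}}

```text
time: 35.35
tcp_pos: [-105.7, 964.8, 515.3]
tool_rot: [-0.216, 0.645, 0.716, 0.153]
ft_force: [0.2, -0.5, -1.7]
gripper_width: 20.0
```

Call:
{"name": "carry_out", "arguments": {
  "commands": "4 0 -0.7 0 1; 4 0 -0.7 0 1; 3 0 0 0 1"
}}

```text
time: 35.6
tcp_pos: [-105.4, 974.5, 538.5]
tool_rot: [-0.244, 0.639, 0.708, 0.177]
ft_force: [0.5, -1.2, -1.2]
gripper_width: 20.1
```

```bash
python3 -c "
from h import *
rollto(SX)
plan([60,600,440],0,n=5,step=41,jaw=1)"
```

```text
t 35.6 tcp [-105.4  974.5  538.5] x [-0.065  0.818  0.571] y [ 0.991  0.121 -0.06 ] z [-0.119  0.562 -0.818] F [ 0.5 -1.2 -1.2] w 20.1 j [1.58 0.91 0.05 0.11 1.58 1.51]
roll for y->axis -4.3 or 175.7 misalign -1.2
 t 35.6 tcp [-105.4  974.5  538.5] x [-0.065  0.818  0.571] y [ 0.991  0.121 -0.06 ] z [-0.119  0.562 -0.818] F [ 0.5 -1.2 -1.2] w 20.1 j [1.58 0.91 0.05 0.11 1.58 1.51]
dist 421.1
-3.4 1.1 -1.4 0 1; -3.4 1.1 -1.4 0 1; -3.4 1.1 -1.4 0 1; -3.4 1.1 -1.4 0 1; -3.4 1.1 -1.4 0 1
```

```bash
python3 -c "
from h import *
np.savez('held.npz',c=[28.6,4.9,55.8],a=[-.007,.997,-.076])
cplan([150,520,360],0,n=5,step=41)
print(sw(-85,0,190))"
```

```text
t 35.6 tcp [-105.4  974.5  538.5] x [-0.065  0.818  0.571] y [ 0.991  0.121 -0.06 ] z [-0.119  0.562 -0.818] F [ 0.5 -1.2 -1.2] w 20.1 j [1.58 0.91 0.05 0.11 1.58 1.51]
wheel c [-109.  1029.8  508.9] stand xyz [-454.7 1027.2  508.9] axis az 4.1 el -0.1 in tool c [28.6  4.9 55.8] a [-0.007  0.997 -0.076]
roll for stand -4.5 residual deg 3.2
dist 590.9 rows 15
-3.46 1.36 -1.30 0 1; -3.46 1.36 -1.30 0 1; -3.46 1.36 -1.30 0 1; -3.46 1.36 -1.30 0 1; -3.46 1.36 -1.30 0 1
[429.22773498  80.10529217 190.        ]
```

Call:
{"name": "carry_out", "arguments": {
  "commands": "-3.5 1.4 -1.3 0 1; -3.5 1.4 -1.3 -1 1; -3.5 1.4 -1.3 -1 1; -3.5 1.4 -1.3 -1 1; -3.5 1.4 -1.3 -1 1"
}}

```text
time: 36.02
tcp_pos: [-44.0, 869.3, 501.9]
tool_rot: [-0.24, 0.618, 0.726, 0.183]
ft_force: [1.4, 1.4, -0.4]
gripper_width: 19.8
```

Call:
{"name": "carry_out", "arguments": {
  "commands": "-3.5 1.4 -1.3 -1 1; -3.5 1.4 -1.3 0 1; -3.5 1.4 -1.3 0 1; -3.5 1.4 -1.3 0 1; -3.5 1.4 -1.3 0 1"
}}

```text
time: 36.43
tcp_pos: [59.0, 695.2, 451.0]
tool_rot: [-0.239, 0.611, 0.731, 0.188]
ft_force: [1.4, 1.1, -0.5]
gripper_width: 19.2
```

```bash
python3 -c "
from h import *
cplan([150,520,360],0,n=5,step=41)
cplan([420,150,300],0,n=5,step=41)"
```

```text
t 36.43 tcp [ 59.  695.2 451. ] x [-0.139  0.803  0.579] y [ 0.983  0.182 -0.017] z [-0.119  0.567 -0.815] F [ 1.4  1.1 -0.5] w 19.2 j [1.28 0.24 1.45 0.35 0.92 0.97]
wheel c [ 53.2 750.7 422. ] stand xyz [-342.1  724.6  422. ] axis az 7.7 el 2.4 in tool c [28.6  4.9 55.8] a [-0.007  0.997 -0.076]
roll for stand -0.5 residual deg 3.2
dist 257.7 rows 7
-3.35 0.77 -1.31 0 1; -3.35 0.77 -1.31 0 1; -3.35 0.77 -1.31 0 1; -3.35 0.77 -1.31 0 1; -3.35 0.77 -1.31 0 1
 t 36.43 tcp [ 59.  695.2 451. ] x [-0.139  0.803  0.579] y [ 0.983  0.182 -0.017] z [-0.119  0.567 -0.815] F [ 1.4  1.1 -0.5] w 19.2 j [1.28 0.24 1.45 0.35 0.92 0.97]
wheel c [ 53.2 750.7 422. ] stand xyz [-342.1  724.6  422. ] axis az 7.7 el 2.4 in tool c [28.6  4.9 55.8] a [-0.007  0.997 -0.076]
roll for stand -0.5 residual deg 3.2
dist 714.3 rows 18
-3.36 1.41 -1.58 0 1; -3.36 1.41 -1.58 0 1; -3.36 1.41 -1.58 0 1; -3.36 1.41 -1.58 0 1; -3.36 1.41 -1.58 0 1
```

Call:
{"name": "carry_out", "arguments": {
  "commands": "-3.4 1.4 -1.5 0 1; -3.4 1.4 -1.5 0 1; -3.4 1.4 -1.5 0 1; -3.4 1.4 -1.5 0 1; -3.4 1.4 -1.5 0 1"
}}

```text
time: 36.85
tcp_pos: [163.3, 519.8, 411.7]
tool_rot: [-0.239, 0.61, 0.73, 0.193]
ft_force: [0.7, -0.2, -0.8]
gripper_width: 19.6
```

Call:
{"name": "carry_out", "arguments": {
  "commands": "-3.4 1.4 -1.5 0 1; -3.4 1.4 -1.5 0 1; -3.4 1.4 -1.5 0 1; -3.4 1.4 -1.5 0 1; -3.4 1.4 -1.5 0 1"
}}

```text
time: 37.27
tcp_pos: [267.2, 345.0, 373.3]
tool_rot: [-0.237, 0.609, 0.73, 0.2]
ft_force: [0.4, 1.3, -1.1]
gripper_width: 19.5
```

```bash
python3 -c "
from h import *
cplan([415,110,280],0,n=5,step=41)"
```

```text
t 37.27 tcp [267.2 345.  373.3] x [-0.146  0.795  0.589] y [0.984 0.178 0.003] z [-0.102  0.58  -0.808] F [ 0.4  1.3 -1.1] w 19.5 j [ 0.38 -0.04  1.98  0.68  1.15 -0.08]
wheel c [262.1 401.  345.1] stand xyz [-195.3  344.5  345.1] axis az 7.4 el 3.5 in tool c [28.6  4.9 55.8] a [-0.007  0.997 -0.076]
roll for stand 0.0 residual deg 4.3
dist 335.0 rows 9
-3.24 1.09 -1.47 0 1; -3.24 1.09 -1.47 0 1; -3.24 1.09 -1.47 0 1; -3.24 1.09 -1.47 0 1; -3.24 1.09 -1.47 0 1
```

Call:
{"name": "carry_out", "arguments": {
  "commands": "-3.3 0.9 -1.5 0 1; -3.3 0.9 -1.5 0 1; -3.3 0.9 -1.5 0 1; -3.3 0.9 -1.5 0 1; -3.3 0.9 -1.5 0 1"
}}

```text
time: 37.68
tcp_pos: [346.8, 168.2, 337.5]
tool_rot: [-0.231, 0.61, 0.73, 0.205]
ft_force: [2.0, 1.0, -1.2]
gripper_width: 19.7
```

```bash
python3 -c "
from h import *
cplan(sw(-85,0,230),0,n=8,step=35)"
```

```text
t 37.68 tcp [346.8 168.2 337.5] x [-0.15   0.795  0.587] y [0.985 0.172 0.018] z [-0.087  0.581 -0.809] F [ 2.   1.  -1.2] w 19.7 j [-0.15  0.03  2.01  0.61  1.35 -0.54]
wheel c [342.5 224.2 309.3] stand xyz [-146.1  156.7  309.3] axis az 7.0 el 4.3 in tool c [28.6  4.9 55.8] a [-0.007  0.997 -0.076]
roll for stand 0.5 residual deg 5.2
dist 185.9 rows 6
-2.90 0.99 -0.45 0 1; -2.90 0.99 -0.45 0 1; -2.90 0.99 -0.45 0 1; -2.90 0.99 -0.45 0 1; -2.90 0.99 -0.45 0 1; -2.90 0.99 -0.45 0 1
```

Call:
{"name": "carry_out", "arguments": {
  "commands": "-2.9 0.9 -0.5 0 1; -2.9 0.9 -0.5 0 1; -2.9 0.9 -0.5 0 1; -2.9 0.9 -0.5 0 1; -2 0.8 -0.4 0 1"
}}

```text
time: 38.1
tcp_pos: [417.9, 41.4, 276.9]
tool_rot: [-0.222, 0.613, 0.729, 0.208]
ft_force: [0.1, 0.2, -2.0]
gripper_width: 19.6
```

Call:
{"name": "carry_out", "arguments": {
  "commands": "0 0 0 0 1"
}}

```text
time: 38.18
tcp_pos: [419.9, 38.4, 275.3]
tool_rot: [-0.221, 0.614, 0.728, 0.208]
ft_force: [-0.1, -0.1, -2.5]
gripper_width: 19.9
```

```bash
python3 look.py top q_top 240 100 480 330 2.4; python3 look.py scene q_sc 220 90 400 270 3.1;  python3 -c "
from fit import *
s,M,c=held()
for n in('top','scene'):
    p,k,m=fit(cloud(n,np.load('pics/q_%s.npy'%('top' if n=='top' else 'sc'))),[*c,.17,0.05],90); print(n,p[:3],np.degrees(p[3:]),k,m)"
```

```text
t 38.23 tcp [419.1  39.5 275.9] x [-0.1  0.8  0.6] y [1.  0.2 0. ] z [-0.1  0.6 -0.8] F [-0.1  0.6 -1.8] w 19.7 j [-0.4  0.2  1.9  0.5  1.3 -0.8]
 t 38.28 tcp [418.3  40.7 276.5] x [-0.1  0.8  0.6] y [1.  0.2 0. ] z [-0.1  0.6 -0.8] F [-1.2 -0.1 -1.7] w 19.8 j [-0.4  0.2  1.9  0.5  1.3 -0.8]
 t 38.28 tcp [418.3  40.7 276.5] x [-0.15  0.8   0.58] y [0.99 0.16 0.03] z [-0.07  0.58 -0.81] F [-1.2 -0.1 -1.7] w 19.8 j [-0.41  0.23  1.95  0.54  1.34 -0.8 ]
wheel c [415.1  96.5 247.8] stand xyz [-96.1  18.6 247.8] axis az 6.4 el 5.1 in tool c [28.6  4.9 55.8] a [-0.01  1.   -0.08]
roll for stand 0.0 residual deg 6.1
top [414.15  92.34 245.4 ] [8.17 3.03] 832 0.8217868027181012
scene [418.    77.91 239.76] [0.41 2.82] 36 0.7849378067416728
```

View pics/q_sc.png

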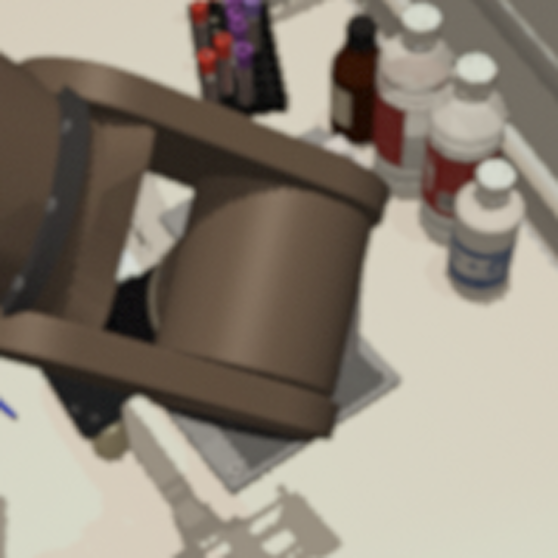

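View pics/q_top.png

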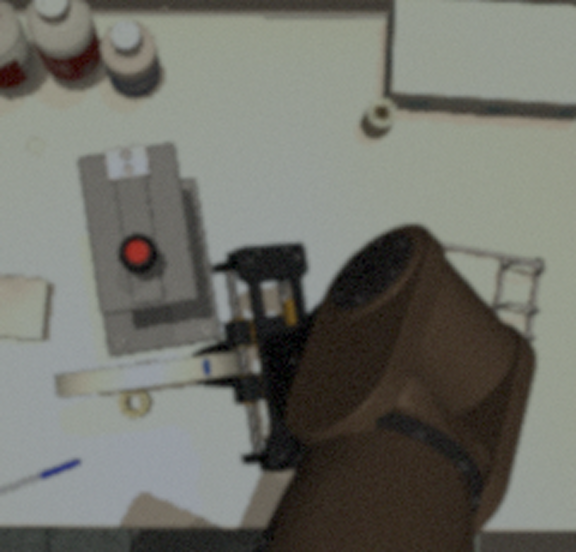

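```bash
sed -i 's/^ST=np.array.*; YA=np.radians(9.75)/ST=np.array([512.8,96.5,0]); YA=np.radians(9.66)/' h.py; python3 -c "
from h import *
s,M=st()
ya,pi=np.radians(8.17),np.radians(3.03)
ax=np.array([np.cos(ya)*np.cos(pi),np.sin(ya)*np.cos(pi),np.sin(pi)])
np.savez('held.npz',c=M.T@(np.array([414.15,92.34,245.4])-np.array([419.9,38.4,275.3])),a=M.T@ax)
cplan(sw(-72,0,175),-0.4,n=8,step=20)"
```

```text
t 38.28 tcp [418.3  40.7 276.5] x [-0.148  0.802  0.579] y [0.987 0.16  0.031] z [-0.068  0.576 -0.815] F [-1.2 -0.1 -1.7] w 19.8 j [-0.41  0.23  1.95  0.54  1.34 -0.8 ]
 t 38.28 tcp [418.3  40.7 276.5] x [-0.148  0.802  0.579] y [0.987 0.16  0.031] z [-0.068  0.576 -0.815] F [-1.2 -0.1 -1.7] w 19.8 j [-0.41  0.23  1.95  0.54  1.34 -0.8 ]
wheel c [412.6  94.6 246.6] stand xyz [-99.1  15.  246.6] axis az 8.2 el 3.0 in tool c [26.8  2.1 55.8] a [-0.002  1.    -0.029]
roll for stand 0.5 residual deg 3.3
dist 78.0 rows 4
-1.35 0.64 1.26 -0.4 1; -1.36 0.63 1.26 -0.4 1; -1.36 0.63 1.26 -0.4 1; -1.36 0.62 1.26 -0.4 1
```

Call:
{"name": "carry_out", "arguments": {
  "commands": "-1.35 0.64 1.26 -0.4 1; -1.35 0.64 1.26 -0.4 1; -1.35 0.63 1.26 -0.4 1; -1.35 0.63 1.26 -0.4 1; 0 0 0 0 1"
}}

```text
time: 38.7
tcp_pos: [449.1, 33.5, 206.8]
tool_rot: [-0.213, 0.602, 0.74, 0.212]
ft_force: [-0.2, 0.6, -1.6]
gripper_width: 19.5
```

```bash
cat > seetop.py <<'E'
import sys
from fit import *
s0=sense(); n=sys.argv[1]; p,d=snapshot("top"); np.save("pics/%s.npy"%n,d); cv2.imwrite("pics/%s.png"%n,cv2.resize(p[100:330,240:480,::-1],None,fx=2.4,fy=2.4,interpolation=cv2.INTER_CUBIC))
H=np.load('held.npz'); M=rot(s0['tool_rot']).as_matrix(); c=s0['tcp_pos']+M@H['c']; a=M@H['a']
zm=float(sys.argv[2]) if len(sys.argv)>2 else 90
q,k,m=fit(cloud('top',d),[*c,np.arctan2(a[1],a[0]),np.arcsin(a[2])],zm)
print("pred",c,"stand",stand(c),"| fit",q[:3],np.degrees(q[3:]),k,round(m,2),"stand",stand(q[:3]))
if m<1.2 and k>250:
    ax=np.array([np.cos(q[3])*np.cos(q[4]),np.sin(q[3])*np.cos(q[4]),np.sin(q[4])]); np.savez('fit.npz',c=M.T@(q[:3]-s0['tcp_pos']),a=M.T@ax)
E
python3 seetop.py r_top; python3 -c "
from h import *
cplan(sw(-72,0,152),0,n=8,step=12)"
```

```text
pred [442.76  87.16 176.55] stand [-70.61   2.55 176.55] | fit [442.15  87.   176.34] [9.6  4.03] 735 0.91 stand [-71.24   2.49 176.34]
 t 38.75 tcp [448.7  33.8 208.2] x [-0.185  0.8    0.571] y [0.981 0.186 0.057] z [-0.06   0.571 -0.819] F [ 0.5  0.6 -1.1] w 19.5 j [-0.39  0.36  1.97  0.57  1.2  -0.92]
wheel c [442.4  87.4 178. ] stand xyz [-70.9   2.9 178. ] axis az 9.7 el 4.6 in tool c [26.8  2.1 55.8] a [-0.002  1.    -0.029]
roll for stand 2.5 residual deg 3.7
dist 26.1 rows 3
-0.57 -0.09 0.65 0 1; -0.57 -0.09 0.65 0 1; -0.57 -0.09 0.65 0 1
```

View pics/r_top.png

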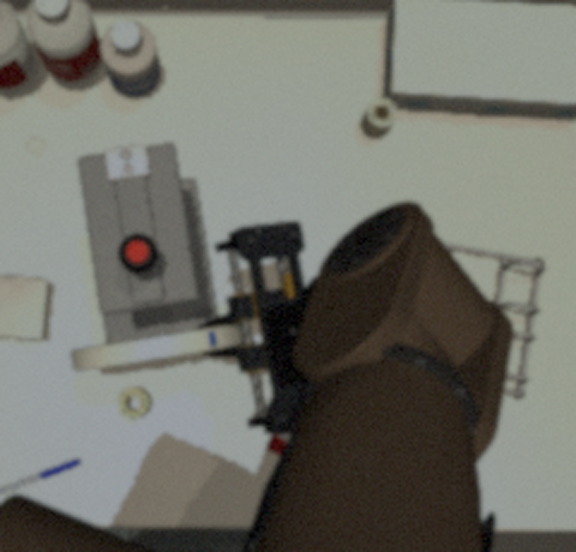

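```bash
cp fit.npz held.npz; python3 -c "
from h import *
cplan(sw(-70,0,153.5),0,n=8,step=13)"
```

```text
t 38.75 tcp [448.7  33.8 208.2] x [-0.185  0.8    0.571] y [0.981 0.186 0.057] z [-0.06   0.571 -0.819] F [ 0.5  0.6 -1.1] w 19.5 j [-0.39  0.36  1.97  0.57  1.2  -0.92]
wheel c [441.8  87.3 177.7] stand xyz [-71.5   2.8 177.7] axis az 9.6 el 4.0 in tool c [26.7  1.4 55.9] a [-0.008  1.    -0.022]
roll for stand 2.5 residual deg 3.4
dist 24.4 rows 2
-0.81 0.00 0.91 0 1; -0.81 0.00 0.91 0 1
```

Call:
{"name": "carry_out", "arguments": {
  "commands": "-0.8 0 0.9 0 1; -0.8 0 0.9 0 1; 0 0 0 0 1"
}}

```text
time: 39.0
tcp_pos: [450.2, 32.4, 185.5]
tool_rot: [-0.211, 0.601, 0.741, 0.213]
ft_force: [-0.2, -0.7, -1.7]
gripper_width: 19.8
```

```bash
python3 seetop.py s_top 60; python3 -c "
from h import *
cplan(sw(-48,0,153.5),0,n=8,step=10)"
```

```text
pred [443.38  85.86 154.92] stand [-70.23   1.16 154.92] | fit [443.2   85.93 155.07] [9.5 4.1] 719 0.96 stand [-70.39   1.26 155.07]
 t 39.05 tcp [450.3  32.5 186.3] x [-0.188  0.801  0.569] y [0.98  0.187 0.062] z [-0.057  0.569 -0.82 ] F [-0.2  0.7 -1.4] w 19.7 j [-0.39  0.4   1.99  0.59  1.15 -0.95]
wheel c [443.5  85.9 155.7] stand xyz [-70.1   1.2 155.7] axis az 9.7 el 4.3 in tool c [26.7  1.4 55.9] a [-0.008  1.    -0.022]
roll for stand 2.5 residual deg 3.5
dist 22.3 rows 3
-0.11 0.73 0.07 0 1; -0.11 0.73 0.07 0 1; -0.11 0.73 0.07 0 1
```

Call:
{"name": "carry_out", "arguments": {
  "commands": "-0.15 0.75 0.12 0 1; -0.15 0.75 0.12 0 1; -0.15 0.75 0.12 0 1"
}}

```text
time: 39.3
tcp_pos: [474.1, 35.3, 183.3]
tool_rot: [-0.211, 0.601, 0.741, 0.213]
ft_force: [0.1, -0.6, -1.7]
gripper_width: 19.5
```

```bash
python3 -c "
from h import *
cplan(sw(-22,0,153.5),0,n=8,step=10)"
```

```text
t 39.3 tcp [474.1  35.3 183.3] x [-0.188  0.801  0.568] y [0.981 0.186 0.063] z [-0.055  0.569 -0.82 ] F [ 0.1 -0.6 -1.7] w 19.5 j [-0.37  0.43  1.94  0.59  1.15 -0.93]
wheel c [467.4  88.7 152.7] stand xyz [-4.610e+01 -1.000e-01  1.527e+02] axis az 9.6 el 4.4 in tool c [26.7  1.4 55.9] a [-0.008  1.    -0.022]
roll for stand 2.5 residual deg 3.6
dist 24.1 rows 3
-0.02 0.80 0.01 0 1; -0.02 0.80 0.01 0 1; -0.02 0.80 0.01 0 1
```

Call:
{"name": "carry_out", "arguments": {
  "commands": "0 0.8 -0.05 0 1; -0.05 0.8 0.05 0 1; -0.05 0.8 0.05 0 1"
}}

```text
time: 39.55
tcp_pos: [501.1, 39.6, 184.1]
tool_rot: [-0.21, 0.601, 0.741, 0.213]
ft_force: [0.8, -0.6, -2.1]
gripper_width: 19.9
```

```bash
python3 seetop.py u_top 60; python3 -c "
from h import *
cplan(sw(3,0,153.5),0,n=8,step=9)"
```

```text
pred [494.38  93.01 153.48] stand [-18.75  -0.35 153.48] | fit [494.12  93.19 153.95] [9.48 4.3 ] 316 1.01 stand [-18.97  -0.13 153.95]
 t 39.6 tcp [502.4  39.6 184.1] x [-0.189  0.801  0.568] y [0.98  0.186 0.065] z [-0.054  0.569 -0.821] F [ 1.3  0.3 -1.5] w 19.9 j [-0.34  0.46  1.88  0.6   1.17 -0.89]
wheel c [495.8  93.  153.5] stand xyz [-17.4  -0.6 153.5] axis az 9.6 el 4.5 in tool c [26.7  1.4 55.9] a [-0.008  1.    -0.022]
roll for stand 2.5 residual deg 3.7
dist 20.4 rows 3
-0.02 0.68 0.04 0 1; -0.02 0.68 0.04 0 1; -0.02 0.68 0.04 0 1
```

View pics/u_top.png

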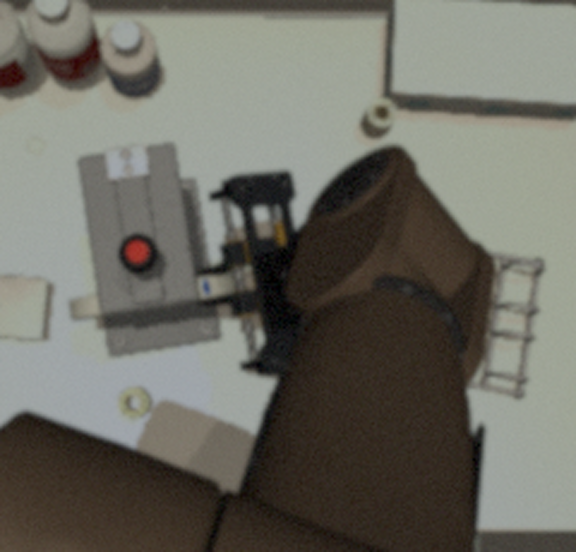

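Call:
{"name": "carry_out", "arguments": {
  "commands": "-0.02 0.7 0.05 0 1; -0.02 0.7 0.08 0 1; -0.02 0.65 0.08 0 1; 0 0 0 0 1"
}}

```text
time: 39.93
tcp_pos: [525.1, 44.9, 183.1]
tool_rot: [-0.21, 0.601, 0.741, 0.214]
ft_force: [-0.9, 0.9, -1.7]
gripper_width: 19.8
```

```bash
python3 -c "
from h import *
cplan(sw(3,0,140),0,n=8,step=4)"
```

```text
t 39.93 tcp [525.1  44.9 183.1] x [-0.19   0.801  0.568] y [0.98  0.186 0.064] z [-0.054  0.569 -0.821] F [-0.9  0.9 -1.7] w 19.8 j [-0.32  0.48  1.83  0.6   1.18 -0.86]
wheel c [518.4  98.4 152.4] stand xyz [  5.9   0.9 152.4] axis az 9.7 el 4.5 in tool c [26.7  1.4 55.9] a [-0.008  1.    -0.022]
roll for stand 2.5 residual deg 3.7
dist 12.8 rows 4
-0.19 -0.09 0.24 0 1; -0.19 -0.09 0.24 0 1; -0.19 -0.09 0.24 0 1; -0.19 -0.09 0.24 0 1
```

Call:
{"name": "carry_out", "arguments": {
  "commands": "-0.25 -0.28 0.3 0 1; -0.25 -0.04 0.4 0 1; -0.3 -0.04 0.45 0 1; 0 0 0 0 1"
}}

```text
time: 40.27
tcp_pos: [521.7, 44.5, 167.2]
tool_rot: [-0.21, 0.601, 0.741, 0.213]
ft_force: [-0.1, 0.4, -1.0]
gripper_width: 19.6
```

```bash
python3 -c "
from h import *
cplan(sw(3.7,0,128),0,n=8,step=4)"
```

```text
t 40.27 tcp [521.7  44.5 167.2] x [-0.19   0.801  0.568] y [0.98  0.187 0.064] z [-0.055  0.569 -0.821] F [-0.1  0.4 -1. ] w 19.6 j [-0.32  0.5   1.85  0.61  1.14 -0.89]
wheel c [514.9  97.9 136.6] stand xyz [  2.3   1.1 136.6] axis az 9.7 el 4.4 in tool c [26.7  1.4 55.9] a [-0.008  1.    -0.022]
roll for stand 2.5 residual deg 3.6
dist 8.7 rows 3
-0.19 0.03 0.22 0 1; -0.19 0.03 0.22 0 1; -0.19 0.03 0.22 0 1
```

Call:
{"name": "carry_out", "arguments": {
  "commands": "-0.25 0.06 0.25 0 1; -0.25 0.03 0.25 0 1; 0 0 0 0 1"
}}

```text
time: 40.52
tcp_pos: [522.9, 43.3, 159.3]
tool_rot: [-0.21, 0.601, 0.741, 0.213]
ft_force: [0.3, 1.3, -1.8]
gripper_width: 20.0
```

```bash
python3 -c "
from h import *
cplan(sw(3.5,0,122),0,n=8,step=2)"
```

```text
t 40.52 tcp [522.9  43.3 159.3] x [-0.189  0.801  0.568] y [0.98  0.186 0.063] z [-0.056  0.569 -0.82 ] F [ 0.3  1.3 -1.8] w 20.0 j [-0.32  0.52  1.85  0.61  1.13 -0.9 ]
wheel c [516.1  96.7 128.7] stand xyz [  3.3  -0.4 128.7] axis az 9.7 el 4.4 in tool c [26.7  1.4 55.9] a [-0.008  1.    -0.022]
roll for stand 2.5 residual deg 3.6
dist 6.7 rows 4
-0.09 -0.01 0.14 0 1; -0.09 -0.01 0.14 0 1; -0.09 -0.01 0.14 0 1; -0.09 -0.01 0.14 0 1
```

Call:
{"name": "carry_out", "arguments": {
  "commands": "-0.17 -0.02 0.25 0 1; 0 0 0 0 1"
}}

```text
time: 40.68
tcp_pos: [522.9, 43.2, 155.9]
tool_rot: [-0.211, 0.601, 0.741, 0.213]
ft_force: [0.1, 0.4, -1.5]
gripper_width: 19.8
```

Call:
{"name": "carry_out", "arguments": {
  "commands": "-0.17 -0.02 0.25 0 1; 0 0 0 0 1"
}}

```text
time: 40.85
tcp_pos: [523.1, 43.2, 152.7]
tool_rot: [-0.21, 0.601, 0.741, 0.213]
ft_force: [-0.1, 0.1, -0.8]
gripper_width: 19.7
```

Call:
{"name": "carry_out", "arguments": {
  "commands": "-0.17 -0.02 0.25 0 1; 0 0 0 0 1"
}}

```text
time: 41.02
tcp_pos: [523.7, 43.4, 150.2]
tool_rot: [-0.21, 0.601, 0.74, 0.214]
ft_force: [0.8, -0.2, 1.1]
gripper_width: 20.0
```

```bash
python3 -c "
from h import *
cplan(sw(3.5,0,116),0,n=8,step=2)"
```

```text
t 41.02 tcp [523.7  43.4 150.2] x [-0.188  0.801  0.569] y [0.981 0.185 0.065] z [-0.053  0.57  -0.82 ] F [ 0.8 -0.2  1.1] w 20.0 j [-0.32  0.53  1.86  0.62  1.11 -0.92]
wheel c [517.1  96.9 119.6] stand xyz [  4.3  -0.4 119.6] axis az 9.6 el 4.5 in tool c [26.7  1.4 55.9] a [-0.008  1.    -0.022]
roll for stand 2.5 residual deg 3.7
dist 3.7 rows 2
-0.09 -0.05 0.16 0 1; -0.09 -0.05 0.16 0 1
```

Call:
{"name": "carry_out", "arguments": {
  "commands": "0.05 0.3 -0.08 0 1; 0 0.2 0 0 1; 0 0 0 0 1"
}}

```text
time: 41.27
tcp_pos: [528.1, 44.2, 151.2]
tool_rot: [-0.211, 0.601, 0.741, 0.213]
ft_force: [-2.4, -0.9, -0.6]
gripper_width: 19.9
```

```bash
python3 -c "
from h import *
held()
for i in range(3):
    snapshot('top'); s=sense(); print(s['ft_force'],s['tcp_pos'],s['wrist_torque'])"
```

```text
t 41.27 tcp [528.1  44.2 151.2] x [-0.189  0.801  0.569] y [0.98  0.187 0.063] z [-0.056  0.569 -0.82 ] F [-2.4 -0.9 -0.6] w 19.9 j [-0.32  0.53  1.85  0.62  1.12 -0.91]
wheel c [521.4  97.6 120.6] stand xyz [  8.6  -0.4 120.6] axis az 9.7 el 4.4 in tool c [26.7  1.4 55.9] a [-0.008  1.    -0.022]
roll for stand 2.5 residual deg 3.6
[-2.49536246 -1.13952263 -1.02306244] [528.12464849  44.16262812 151.25743733] [-0.72892303  0.28093747  0.42096935]
[-2.34228406 -1.05139826 -1.02202521] [528.12954252  44.17885301 151.24902565] [-0.67522861  0.27423705  0.4491331 ]
[-2.30876638 -0.68914979 -1.44953504] [528.14526194  44.15371167 151.26631236] [-0.71085835  0.34276603  0.39826738]
```

Call:
{"name": "carry_out", "arguments": {
  "commands": "-0.05 -0.45 0.02 0 1; -0.05 0 0.08 0 1; 0 0 0 0 1"
}}

```text
time: 41.67
tcp_pos: [524.4, 43.0, 150.0]
tool_rot: [-0.21, 0.602, 0.74, 0.215]
ft_force: [1.4, -0.6, 0.7]
gripper_width: 20.1
```

```bash
python3 -c "
from h import *
held()
for i in range(2):
    snapshot('top'); s=sense(); print(s['ft_force'],s['tcp_pos'],s['wrist_torque'])"
```

```text
t 41.67 tcp [524.4  43.  150. ] x [-0.188  0.801  0.569] y [0.981 0.184 0.066] z [-0.052  0.57  -0.82 ] F [ 1.4 -0.6  0.7] w 20.1 j [-0.33  0.53  1.86  0.62  1.11 -0.92]
wheel c [517.9  96.5 119.4] stand xyz [  5.   -0.8 119.4] axis az 9.5 el 4.5 in tool c [26.7  1.4 55.9] a [-0.008  1.    -0.022]
roll for stand 2.5 residual deg 3.8
[ 1.27379363 -0.30385756  0.61472402] [524.46166865  43.03715659 150.03688835] [-0.27124258 -0.17506102 -0.28372384]
[ 2.50183208 -0.35501163  0.70413113] [524.46658108  43.00807886 150.03086358] [-0.32074107 -0.17682211 -0.27133736]
```

Call:
{"name": "carry_out", "arguments": {
  "commands": "0 0 0 0 0.76; 0 0 0 0 0.72; 0 0 0 0 0.68; 0 0 0 0 0.62; 0 0 0 0 0.58"
}}

```text
time: 42.18
tcp_pos: [524.2, 43.1, 149.9]
tool_rot: [-0.21, 0.601, 0.741, 0.214]
ft_force: [-0.7, 0.3, 0.6]
gripper_width: 37.5
```

```bash
python3 -c "
from h import *
st()"; python3 seetop.py v_top 60
```

```text
t 42.18 tcp [524.2  43.1 149.9] x [-0.189  0.801  0.568] y [0.981 0.185 0.065] z [-0.053  0.57  -0.82 ] F [-0.7  0.3  0.6] w 37.5 j [-0.32  0.53  1.86  0.62  1.11 -0.92]
pred [517.6   96.58 119.26] stand [  4.74  -0.73 119.26] | fit [513.63  95.58 120.49] [13.58 -1.8 ] 342 0.9 stand [  0.67  -1.05 120.49]
```

View pics/v_top.png

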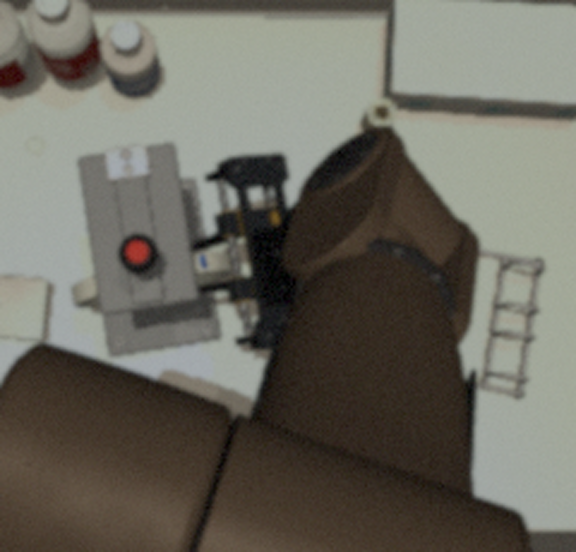

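Call:
{"name": "carry_out", "arguments": {
  "commands": "0 -0.2 -0.8 0 0.52; 0 0 -1.5 0 0.5; 0 0 -2 0 0.5; 0 0 -2.5 0 0.5; 0 0 -2.5 0 0.5"
}}

```text
time: 42.65
tcp_pos: [524.6, -10.6, 226.8]
tool_rot: [-0.214, 0.601, 0.74, 0.212]
ft_force: [-0.1, -0.5, -0.7]
gripper_width: 47.2
```

```bash
python3 -c "
from h import *
st()"; python3 seetop.py w_top 60
```

```text
t 42.65 tcp [524.6 -10.6 226.8] x [-0.187  0.799  0.572] y [0.98  0.188 0.057] z [-0.062  0.571 -0.818] F [-0.1 -0.5 -0.7] w 47.2 j [-0.41  0.45  1.75  0.54  1.32 -0.86]
pred [517.53  42.92 196.34] stand [ -4.33 -53.62 196.34] | fit [507.79  83.99 190.67] [18.11  7.18] 843 3.71 stand [ -7.03 -11.49 190.67]
```

View pics/w_top.png

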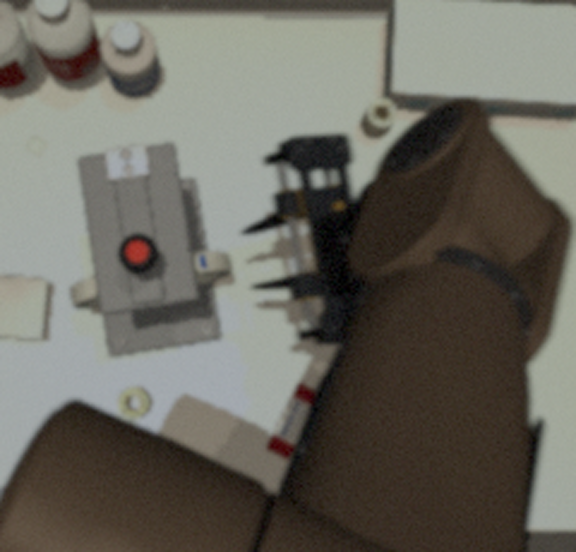

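```bash
python3 -c "
from h import *
plan([520,-30,400],0,n=5,step=36,jaw=1)"
```

```text
t 42.7 tcp [526.2 -13.1 230.3] x [-0.189  0.8    0.569] y [0.98  0.187 0.062] z [-0.057  0.569 -0.82 ] F [-0.5 -1.8  2.6] w 47.4 j [-0.42  0.45  1.74  0.54  1.32 -0.86]
dist 170.6
1.7 0.0 -3.0 0 1; 1.7 0.0 -3.0 0 1; 1.7 0.0 -3.0 0 1; 1.7 0.0 -3.0 0 1; 1.7 0.0 -3.0 0 1
```

Call:
{"name": "carry_out", "arguments": {
  "commands": "1.7 0 -3 0 1; 1.7 0 -3 0 1; 1.7 0 -3 0 1; 1.7 0 -3 0 1; 1.7 0 -3 0 1"
}}

```text
time: 43.12
tcp_pos: [515.9, -33.2, 406.2]
tool_rot: [-0.214, 0.603, 0.739, 0.211]
ft_force: [0.5, -1.6, 0.0]
gripper_width: 19.8
```

```bash
python3 -c "
from h import *
plan([511,102,375],0,n=5,step=36,jaw=1)"
```

```text
t 43.12 tcp [515.9 -33.2 406.2] x [-0.181  0.801  0.571] y [0.981 0.185 0.053] z [-0.063  0.57  -0.819] F [ 0.5 -1.6  0. ] w 19.8 j [-0.46  0.29  1.49  0.51  1.7  -0.68]
dist 138.8
2.3 0.5 2.6 0 1; 2.3 0.5 2.6 0 1; 2.3 0.5 2.6 0 1; 2.3 0.5 2.6 0 1
```

Call:
{"name": "carry_out", "arguments": {
  "commands": "2.5 0.4 2.4 0 1; 2.5 0.4 2.4 0 1; 2.5 0.4 2.4 0 1; 1.8 0.4 1.9 0 1; 0 0 0 0 1"
}}

```text
time: 43.53
tcp_pos: [509.2, 96.7, 394.4]
tool_rot: [-0.206, 0.605, 0.739, 0.214]
ft_force: [0.1, 0.5, 0.3]
gripper_width: 0.6
```

```bash
python3 -c "
from h import *
plan([511,102,360],0,n=5,step=36,jaw=1)"; python3 look.py top x_top 260 160 420 270 4
```

```text
t 43.53 tcp [509.2  96.7 394.4] x [-0.184  0.806  0.563] y [0.982 0.178 0.066] z [-0.047  0.565 -0.824] F [0.1 0.5 0.3] w 0.6 j [-0.23  0.23  1.6   0.57  1.53 -0.53]
dist 34.9
-1.5 0.0 3.1 0 1
 t 43.58 tcp [509.4  95.3 394.8] x [-0.2  0.8  0.6] y [1.  0.2 0.1] z [-0.   0.6 -0.8] F [ 0.2 -1.  -0. ] w 1.1 j [-0.2  0.2  1.6  0.6  1.5 -0.5]
```

View pics/x_top.png

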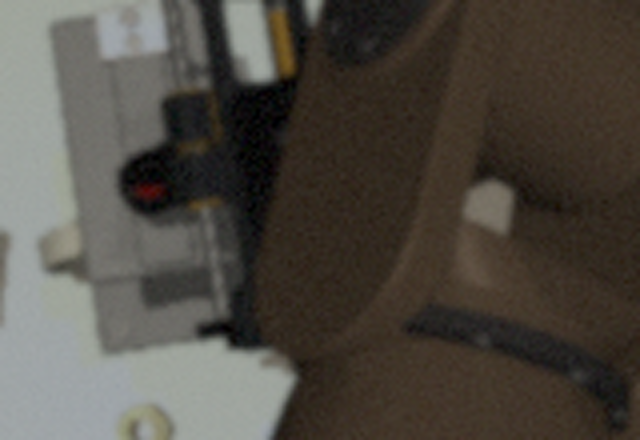

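Call:
{"name": "carry_out", "arguments": {
  "commands": "-0.7 0.1 1.7 0 1; -0.8 0 1.6 0 1; -0.5 0 0.8 0 1"
}}

```text
time: 43.83
tcp_pos: [512.6, 101.2, 351.5]
tool_rot: [-0.203, 0.604, 0.74, 0.214]
ft_force: [0.3, 0.7, 0.0]
gripper_width: 0.4
```

Call:
{"name": "carry_out", "arguments": {
  "commands": "-0.45 -0.05 0.65 0 1; -0.45 -0.05 0.65 0 1"
}}

```text
time: 44.0
tcp_pos: [512.9, 100.4, 335.8]
tool_rot: [-0.204, 0.604, 0.74, 0.215]
ft_force: [0.2, 1.4, 3.1]
gripper_width: 0.4
```

```bash
python3 -c "
from h import *
plan([511,102,318],0,n=5,step=8,jaw=1)"
```

```text
t 44.0 tcp [512.9 100.4 335.8] x [-0.188  0.806  0.561] y [0.981 0.178 0.073] z [-0.041  0.565 -0.824] F [0.2 1.4 3.1] w 0.4 j [-0.23  0.28  1.69  0.58  1.4  -0.6 ]
dist 18.0
-0.3 -0.1 0.5 0 1; -0.3 -0.1 0.5 0 1; -0.3 -0.1 0.5 0 1
```

Call:
{"name": "carry_out", "arguments": {
  "commands": "-0.5 -0.05 0.7 0 1; -0.5 -0.05 0.7 0 1; 0 0 0 0 1"
}}

```text
time: 44.25
tcp_pos: [513.5, 98.1, 316.2]
tool_rot: [-0.204, 0.605, 0.739, 0.215]
ft_force: [0.1, 0.3, 0.3]
gripper_width: 0.3
```

Call:
{"name": "carry_out", "arguments": {
  "commands": "-0.3 -0.05 0.4 0 1; 0 0 0 0 1"
}}

```text
time: 44.42
tcp_pos: [514.4, 98.1, 315.1]
tool_rot: [-0.203, 0.604, 0.739, 0.218]
ft_force: [-1.8, 0.5, 1.9]
gripper_width: 0.5
```

Call:
{"name": "carry_out", "arguments": {
  "commands": "-0.3 -0.1 0.4 0 1; -0.2 -0.05 0.3 0 1"
}}

```text
time: 44.58
tcp_pos: [514.8, 98.4, 314.1]
tool_rot: [-0.202, 0.602, 0.74, 0.223]
ft_force: [-12.6, -9.4, 34.2]
gripper_width: 0.6
```

Call:
{"name": "carry_out", "arguments": {
  "commands": "0.6 0 -0.9 0 1; 1 0 -2 0 1; 1.5 0 -2.5 0 1; 1.5 0 -3 0 1; 0 0 -4 0 1"
}}

```text
time: 45.0
tcp_pos: [507.6, 64.4, 443.8]
tool_rot: [-0.204, 0.602, 0.74, 0.221]
ft_force: [1.9, -0.4, 0.3]
gripper_width: 0.8
```

Call:
{"name": "carry_out", "arguments": {
  "commands": "-2 0 -3.5 0 1; -3 0 -2.5 0 1; -3.5 0 -2 0 1; -3.5 0 -2 0 1; 0 0 0 0 1"
}}

```text
time: 45.42
tcp_pos: [534.4, -97.8, 468.0]
tool_rot: [-0.197, 0.6, 0.743, 0.223]
ft_force: [0.6, 1.4, -0.7]
gripper_width: 0.2
```

```bash
python3 look.py top y_top 170 80 490 320 2.4; python3 look.py scene y_sc 180 60 460 400 1.7; python3 - <<'E'
from fit import *
d=np.load("pics/y_top.npy"); P=cloud("top",d)
k=P[(np.hypot(P[:,0]-512,P[:,1]-96)<14)]; print("knob top z",np.percentile(k[:,2],[50,90]))
p,kk,m=fit(P[np.hypot(P[:,0]-512,P[:,1]-96)<120],[513.5,95.5,120,.17,0],60); print(p[:3],stand(p[:3]),np.degrees(p[3:]),kk,m)
E
```

```text
t 45.47 tcp [534.  -95.5 468.6] x [-0.2  0.8  0.6] y [1.  0.2 0.1] z [-0.   0.6 -0.8] F [-0.5 -1.  -0.7] w 0.5 j [-0.5  0.3  1.3  0.5  1.9 -0.7]
 t 45.52 tcp [533.7 -93.6 469. ] x [-0.2  0.8  0.6] y [1.  0.2 0.1] z [-0.   0.6 -0.8] F [-0.  -0.8  0.6] w 0.4 j [-0.5  0.3  1.3  0.5  1.9 -0.7]
knob top z [309.57 311.99]
[513.44  96.39 120.26] [  0.61  -0.22 120.26] [13.22  0.39] 311 0.568193187431504
```

View pics/y_top.png

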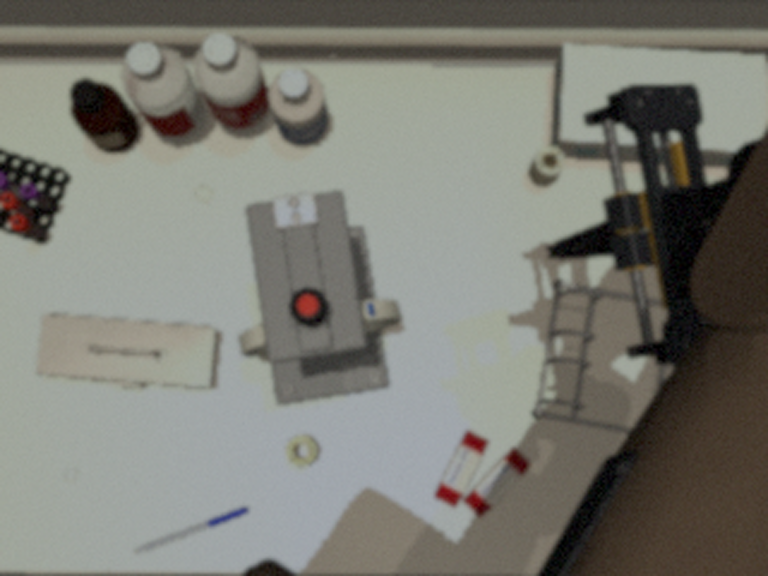

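View pics/y_sc.png

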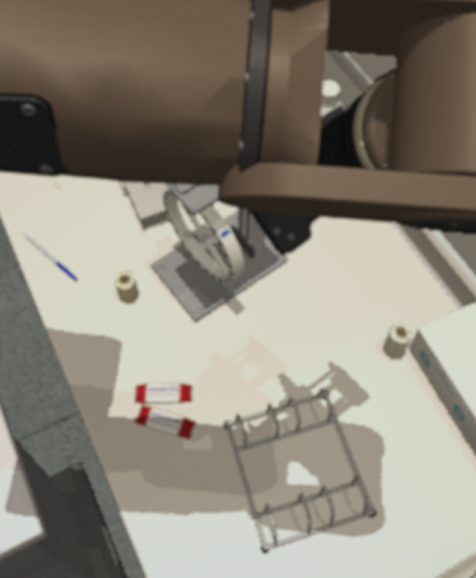

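```bash
python3 -c "
from h import *
s,_=st(); print(np.abs(s['qvel']).max()); print(job_done())"
```

```text
t 45.52 tcp [533.7 -93.6 469. ] x [-0.204  0.803  0.56 ] y [0.979 0.182 0.095] z [-0.025  0.567 -0.823] F [-0.  -0.8  0.6] w 0.4 j [-0.54  0.32  1.3   0.51  1.85 -0.69]
0.04119635265106513
the job is handed in; nothing more can be done
None
```

The wheel is hanging on the J-hook with the lock knob pushed home, and I handed the job in at 45.5 s. `job_done` gave no verdict.

- **Order of work:** I pulled the knob up; the depth picture put its top at about 344 mm, so fully out and holding. I hung the wheel and let go of it, then pushed the knob down to a hard stop.
- **First grip:** I had to put the wheel back in the rack. A spoke pointed straight up and would have met the hook. I regripped with the tool upright, leaned it about 34° with the wheel in hand, and passed the rim over the tip.
- **Seating:** I felt contact with the saddle at about 2–3 N, and a light push met the collar, so the rim was down in the mouth before I opened the fingers.

**Last checks, from the top camera:**
- **Knob:** its top is at about 310 mm, which matches home.
- **Wheel:** its centre is 0.6 mm behind and 0.2 mm beside the saddle line, at z = 120 mm. That puts the hook about 4 mm below its highest setting. The wheel did not drift between letting go and the last picture.
- **Rest of the scene:** the tape rolls and the box look unmoved by eye, and the arm stands clear.

**Checks that were off:**
- The wheel hangs turned about 3.5° from the hook's axis, within the slack of the mouth.
- Pushing the knob home peaked at 34 N on the fingertips; the wrist limit is 120 N.
- Joint 3 read 0.048 against its stated lower limit of 0.05 while I leaned the tool at full reach. I could not tell whether that counts as leaving its range.

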